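Reload the tube conditioner, open its purge gas and start it

ROBOT

A 7-joint arm with a two-finger parallel gripper is mounted at the origin on the work surface. World frame = base frame: x ahead of the robot, y to its left, z up, the work surface at z = 0. Lengths are in m, angles in rad, forces in N, time in s.
With the tool pointing down it reaches from about 0.35 to 0.9 m from the base axis. Payload 7.2 kg.
Tool frame: the origin (TCP) lies between the finger pads; the fingertips stand 11 mm ahead of it and the grasp point (between the pads) lies 8 mm behind it; z points along the fingers, y is the direction in which the jaws open and shut (so a half turn about z gives the same grasp; the last joint's range is limited). The gripper opens to 88 mm and grips with 3 to 60 N. Pads are 20 mm wide; open, the fingers measure 115 mm over their backs; the gripper's body (75 mm by 178 mm) begins 61 mm behind the grasp point.
Start: joints at [1.131, 0.411, -0.013, 1.596, 0.006, 1.134, -0.082], TCP at [0.227, -0.582, 0.234] pointing down, gripper open.
Joint ranges: [-2.95, 2.95], [-0.29, 1.99], [-1.47, 1.44], [0.14, 2.54], [-1.03, 4.17], [0.13, 1.85], [-2.86, 2.86]. Speed limits (rad/s): [2.39, 2.39, 3.01, 3.01, 3.14, 3.14, 3.14].

INTERFACE

Orientations are given as a unit quaternion [w, x, y, z].
In Python, from workcell import arm gives the robot as it stands.
- The arm moves only by the tool apply_moves, never from a script. Its argument "deltas" is a list of rows, each a list of 3 entries, a list of its own where there are three numbers: the shift along the tool's x, y, z normalised to -1 to 1, where 1 is 0.1 m, then the turn, a rotation vector about the tool's x, y, z normalised to -1 to 1, where 1 is 120 degrees, then the opening, from 0 (shut) to 1 (fully open). A call has 1 to 12 rows; each row is the pose to reach, as a shift and turn from the pose measured when the call began, along the tool's axes at that moment; what a row does not reach only later rows make up. A row lasts 1/10 s, in which the tool goes at most 50 mm and 8.59 degrees, less where a joint would pass 70% of its speed; a pose out of reach is approached as far as the arm can. A call with a number of a shift or a turn outside -1 to 1 is refused whole. A call with a gripper value outside its range is refused whole. The fingers move at their own pace and stop on an object; "force" is the grip in N (left out, the last holds). Time passes only in rows, so rows that repeat a pose let the fingers close. It gives the time, the measured TCP pose, the force and the opening at its end, in the units of the state.
- arm.sense(): the state, without advancing time (a new reading comes with each control period).
- arm.get_image(name): name is "side" or "top"; returns (picture, depth): 384x512x3 uint8, red, green, blue; 384x512 float32, m along the optical axis (not along the pixel's ray), 0 where there is no reading.
- arm.get_calibration(name): a dict with "fx", "fy", "cx", "cy" (pixels), "rvec" (rotation vector, rad) and "tvec" (3), from world to camera coordinates, as OpenCV has them. Camera axes: x right, y down, z forward; pixel columns grow to the right and rows downward; lengths in m; the calibration is good to about 2 mm. A picture is of the moment at which its call begins. get_calibration takes no time and is no camera call.
- arm.close_job(): hands the job in, once; it reports no verdict.
The state is a dict: "time": time; "joint_pos": joint angles; "joint_velocities": joint speeds; "tau": joint torques, N m; "tcp_pos": TCP position; "tool_rot": TCP orientation; "ft_force": force on the tool from outside, world axes, zero at the start; "ft_torque": the same for the moment, N m; "width": opening from 0.0 (shut) to 1.0 (fully open).
Only numpy, scipy, OpenCV 4.12 (cv2) and the standard library are available. Lean on these libraries where they do the work, as an engineer would, in place of code of your own. Each camera call takes 0.05 s, during which the arm holds its last target.

TASK

Pull the finished tubes out of the conditioner and lay them flat in the steel tray, and load every fresh sorbent tube from the bench into it, grooved end first, one to a port in whichever ports you like, each pushed fully home so that its front nut sits against the block and the spring pin drops into its groove. Then fit the T-handle fully down on the purge valve's square stem, turn it anticlockwise as far as it goes and leave it on. Only then run the controller: press and release the small round key, then the bar key, then the big round key, one at a time and each right down, without pressing the square stop key; leave everything else on the bench as it is.

Things in the scene. Friction and masses are not known exactly. Their poses are not given: they have to be found in the camera images.
- tube1: Sorbent tube: steel, 12 mm diameter, 127 mm long, axis = its x, with two brass hex nuts (20 mm across flats). Origin on the axis at the front nut's front face; the grooved end runs 45 mm from there to +x. Behind: front nut x -12 to 0 mm, bare tube -62 to -12 (grip here, middle -37), rear nut -74 to -62, cap to -82. Lies level on its nuts, axis 10 mm above the bench, grooved end away from the robot.
- tube2: Sorbent tube like tube1; 3 or all 4 of tube1 to tube4 are present. About 100 g. On the 45 mm end: plain 12 mm, a ring groove (8.4 mm across at its bottom) 24 mm from the nut face, a nose tapered to 7 mm over its last 6 mm.
- tube3: Sorbent tube like tube1. May be absent.
- tube4: Sorbent tube like tube1. May be absent.
- done1: Finished tube, the same kind as tube1, fully home in one of the ports at the start, held by that port's pin: pulling it out takes about 4 to 12 N. One or both of done1 and done2 are there.
- done2: Finished tube like done1. One of the two may be absent.
- tray: Shallow steel tray fixed to the bench, 196 mm along its x, 166 mm along its y, floor 3 mm above the bench, rim 12 mm high, walls 3 mm. Origin on the bench under its centre, z up. A tube lying in it has its axis 13 mm above the bench.
- conditioner: Tube conditioner, fixed to the bench: aluminium port block (face 270 mm wide, 24 to 76 mm above the bench; brass pin barrels on top up to 100 mm) before a white oven 125 mm high; purge valve at its -y end. Origin on the bench, 100 mm behind the plane of the block's front face; x points level into the ports, z up. The oven's front is 60 mm behind that face.
- port1 (a point): Centre of port 1's mouth in the block's front face, 50 mm above the bench (ports 60 mm apart, port1 at the +y end). Level blind bore along the conditioner's x, 13.5 mm across, 48 mm deep, no chamfer. x of this frame points in.
- port2 (a point): Mouth of port 2, as port1. 25 mm inside each port a round-nosed spring pin reaches in from above to 3 mm from the centre line. An entering tube lifts it 3 mm; pushing in takes up to about 12 N. It drops into the groove as the nut meets the face, draws the tube home and holds it.
- port3 (a point): Mouth of port 3, as port1.
- port4 (a point): Mouth of port 4, as port1.
- handle: T-handle of the purge valve, bare aluminium, 110 g, standing bore down on the bench. Hub 42 x 42 x 26 mm; square bore 11.5 mm wide, 20 mm deep, open below, sides along the handle's x and y. Cross bar on top: 70 mm along x, 14 mm wide, 26 to 44 mm above the underside. Origin at the centre of the underside, z up.
- valve_foot (a point): Foot of the valve's vertical square stem, level with the bonnet top on which the handle's underside rests when fully down, 50 mm above the bench. Stem 10 mm square, 18 mm tall, its top 3 mm tapered; x and y of this frame are square to its sides and turn with it. Brass valve body below: 50 x 44 mm.
- valve (a joint): Angle of the valve stem (rad): 0 shut, 1.2 (about 70 degrees) fully open against a stop; grows anticlockwise seen from above; stays where it is left. Turning takes about 0.12 N m.
- controller: Controller of the conditioner: white box fixed to the bench, 165 x 130 mm, top 50 mm above the bench, four grey spring keys in two rows, dark display strip at its far (+x) edge. Origin on the bench below the middle of the keypad; x points to the display, z up.
- key_round (a joint): How far the key is pressed (m): 0 up, 0.005 fully down at about 4.3 N; it springs back. The small round key (18 mm diameter), the wake key, centre at x = 26, y = 28 mm in the controller's frame, its top 59 mm above the bench.
- key_bar (a joint): How far the key is pressed (m): 0 up, 0.005 fully down at about 4.3 N; it springs back. The bar key (14 x 36 mm), the programme key, centre at x = 26, y = -28 mm in the controller's frame, its top 59 mm above the bench.
- key_big (a joint): How far the key is pressed (m): 0 up, 0.005 fully down at about 4.3 N; it springs back. The big round key (34 mm diameter), the start key, centre at x = -28, y = -28 mm in the controller's frame, its top 59 mm above the bench.
- key_square (a joint): How far the key is pressed (m): 0 up, 0.005 fully down at about 4.3 N; it springs back. The square key (22 x 22 mm), the stop key, not to be pressed, centre at x = -28, y = 28 mm in the controller's frame, its top 59 mm above the bench.
- amber_bottle: Amber glass bottle, 68 mm diameter, 150 mm high; origin under its centre. Leave it alone.
- beaker: Glass beaker, 66 mm diameter, 85 mm high; origin under its centre. Leave it alone.
- spare_cap: Spare brass hex cap, 20 mm across, 20 mm high, standing on the bench; origin under its centre. Leave it alone.
- tweezers: Steel tweezers 110 mm long lying on the bench; origin under their middle. Leave it alone.

How it is judged:
By the outcome, as a careful person would: the job done as asked, in the order asked, and still so for the second after the job is handed in, with the robot touching nothing.
Of done1, done2 only 1 to 2 are there at a start; the rules pass over those that are not, and their reading is None.
Of tube1, tube2, tube3, tube4 only 3 to 4 are there at a start; the rules pass over those that are not, and their reading is None.
At some moment in a run one of tube1, tube2, tube3, tube4, handle may be knocked a few centimetres aside while the robot is not near it.
Once in a run the grip may slacken for a moment while it holds something.
It also fails if it takes over 210 s, if anything falls off the work surface, if the arm or the gripper's body presses on something with over 40 N, if the wrist force passes 120 N, or if a joint passes its speed limit or range.

## Working session

There is one attempt and no reset: what is moved stays moved. The work goes in short steps, Python scripts to look and compute and a tool call to move; the robot and the scene stay as the last step left them, time stands still between calls to the robot, and variables do not carry over. Pictures are saved under pics/ and viewed, and the job is handed in when it is done.

Besides the shell and the picture viewer there is one more tool, called by a JSON object that holds its "name" and its "arguments". apply_moves: Moves the arm, as the interface text tells. Scaled input: -1 to 1 covers 0.1 m each way for a shift and 120 degrees each way for a turn. Its arguments: {"type":"object","properties":{"deltas":{"type":"array","items":{"type":"array"}},"force":{"type":"number"}},"required":["deltas"]}

```bash
ls -la && mkdir -p pics
python3 - <<'E'
from workcell import arm
import cv2,numpy as np
s=arm.sense();print(s)
for n in("top","side"):
    im,d=arm.get_image(n);c=arm.get_calibration(n);print(n,c)
    np.savez(f"pics/{n}0.npz",im=im,d=d)
    cv2.imwrite(f"pics/{n}0.png",im[:,:,::-1])
E
```

```text
total 12
drwxr-xr-x  3 agent agent 4096 Dec  6 05:27 .
drwxr-xr-x 23 root  root  4096 Dec  6 05:27 ..
drwxr-xr-x  2 agent agent 4096 Dec  6 05:27 pics
{'time': 0.0, 'joint_pos': array([ 1.13081416,  0.41189971, -0.01267942,  1.59706601,  0.00560204,
        1.13431261, -0.08220295]), 'joint_velocities': array([-0.00130617,  0.00021413, -0.00127617, -0.00076213,  0.00210643,
       -0.00125699, -0.00229799]), 'tau': array([ 3.59177457e-04, -5.87955487e+01,  6.41798973e-01, -2.91076434e+01,
       -5.39623888e-02,  1.80673564e-02,  1.32483851e-04]), 'tcp_pos': array([ 0.22680508, -0.58185083,  0.23280038]), 'tool_rot': array([-7.96028683e-04,  9.82772282e-01,  1.84818726e-01, -2.17006519e-04]), 'ft_force': array([0.15657384, 0.87949436, 0.62404181]), 'ft_torque': array([ 0.00085937, -0.06150126, -0.0007553 ]), 'width': 1.002547216601922}
top {'fx': 430.0996137644859, 'fy': 430.0996137644859, 'cx': 259.9456803696112, 'cy': 189.97524887426607, 'rvec': array([ 2.13168777, -2.13973045,  0.16624607]), 'tvec': array([-0.01663803,  0.60116088,  1.05821029])}
side {'fx': 488.1132158517536, 'fy': 488.1132158517536, 'cx': 246.77696446454888, 'cy': 185.83010530460248, 'rvec': array([ 0.5610007 , -2.59177814,  1.31579821]), 'tvec': array([0.56103885, 0.20727783, 1.19371294])}
```

View pics/top0.png

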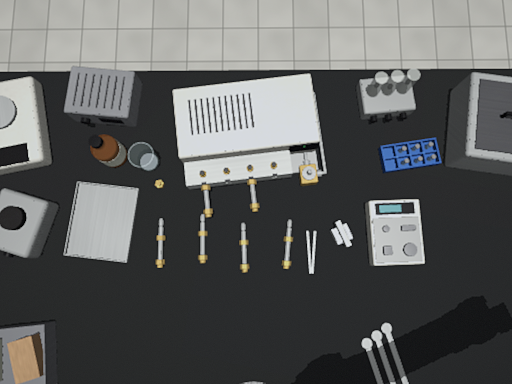

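View pics/side0.png

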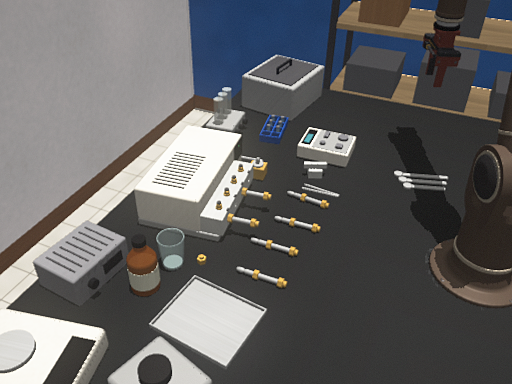

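```bash
cat > h.py <<'E'
import numpy as np,cv2
from scipy.spatial.transform import Rotation as R
from workcell import arm
def cal(n):
    c=arm.get_calibration(n);K=np.array([[c['fx'],0,c['cx']],[0,c['fy'],c['cy']],[0,0,1.]])
    return K,cv2.Rodrigues(np.array(c['rvec'],float))[0],np.array(c['tvec'],float)
def ray(n,uv,z):
    K,Rm,t=cal(n);o=-Rm.T@t;uv=np.atleast_2d(np.array(uv,float))
    d=(Rm.T@np.linalg.inv(K)@np.c_[uv,np.ones(len(uv))].T).T
    return o+d*((z-o[2])/d[:,2])[:,None]
def cloud(n,d):
    K,Rm,t=cal(n);v,u=np.indices(d.shape)
    p=np.stack([(u-K[0,2])/K[0,0]*d,(v-K[1,2])/K[1,1]*d,d],-1)
    return (p-t)@Rm
def proj(n,X):
    K,Rm,t=cal(n);q=(Rm@np.atleast_2d(X).T).T+t;q=q@K.T
    return q[:,:2]/q[:,2:]
def pose():
    s=arm.sense();q=s['tool_rot'];return s,np.array(s['tcp_pos']),R.from_quat([q[1],q[2],q[3],q[0]])
def down(yaw):
    "tool z down, tool y(jaw) axis at world angle yaw-90.. : tool x at world angle yaw"
    x=np.array([np.cos(yaw),np.sin(yaw),0]);z=np.array([0,0,-1.]);return R.from_matrix(np.c_[x,np.cross(z,x),z])
def delta(p,Rt=None,show=True):
    s,p0,R0=pose();d=R0.inv().apply(np.array(p)-p0)/0.1
    r=(R0.inv()*(Rt if Rt is not None else R0)).as_rotvec()/np.radians(120)
    if show: print("shift",d.round(3),"turn",r.round(3),"rows~",np.linalg.norm(d)*2, np.linalg.norm(r)*120/8.59)
    return d,r
def snap(n,tag,crop=None,k=1):
    im,d=arm.get_image(n);np.savez(f"pics/{tag}.npz",im=im,d=d)
    o=im[:,:,::-1]
    if crop: u0,v0,u1,v1=crop;o=o[v0:v1,u0:u1]
    o=cv2.resize(o,None,fx=k,fy=k,interpolation=cv2.INTER_CUBIC);cv2.imwrite(f"pics/{tag}.png",o);return im,d
E
python3 - <<'E'
from h import *
im=cv2.imread("pics/top0.png")
cv2.imwrite("pics/topz1.png",cv2.resize(im[60:280,50:250],None,fx=3,fy=2.7,interpolation=cv2.INTER_CUBIC))
cv2.imwrite("pics/topz2.png",cv2.resize(im[120:280,230:440],None,fx=3.6,fy=3.6,interpolation=cv2.INTER_CUBIC))
im=cv2.imread("pics/side0.png")
cv2.imwrite("pics/sidez.png",cv2.resize(im[110:310,140:360],None,fx=3,fy=3,interpolation=cv2.INTER_CUBIC))
E
```

```text
(no output)
```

View pics/topz1.png

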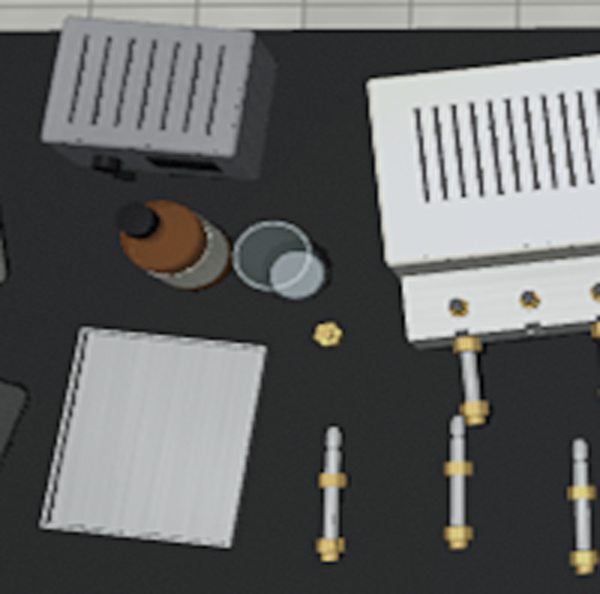

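View pics/topz2.png

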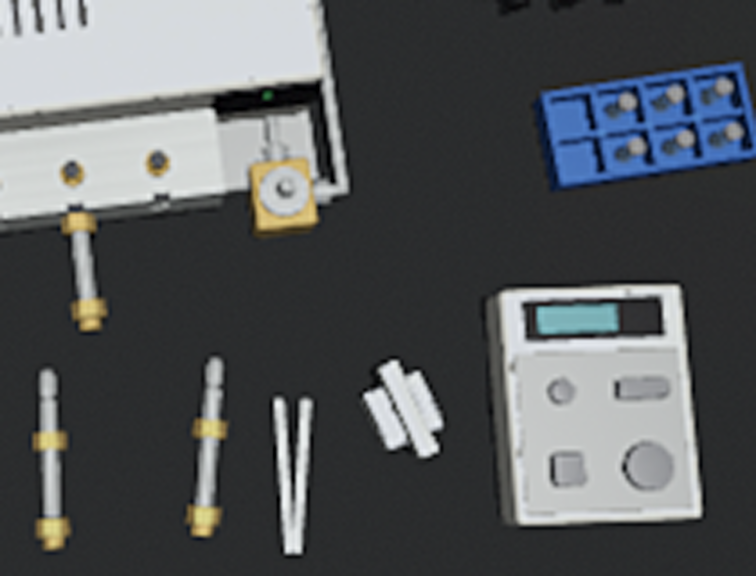

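View pics/sidez.png

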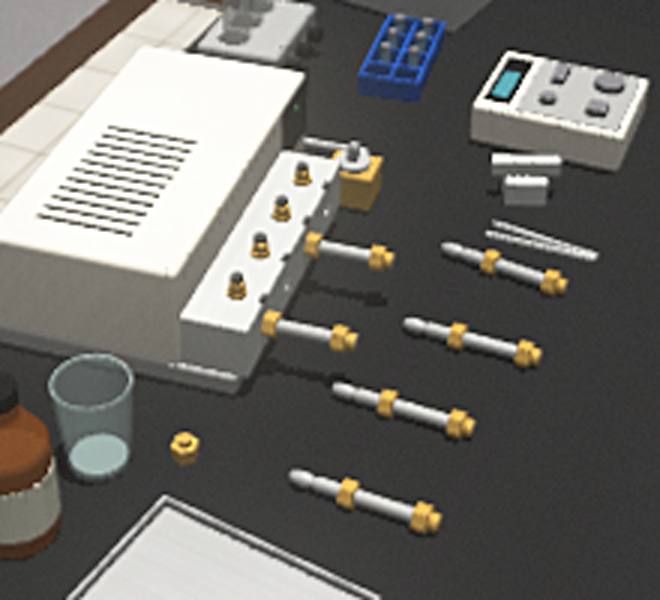

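Run:
```python
from h import *
for n in("top","side"):
    z=np.load(f"pics/{n}0.npz");im,d=z['im'],z['d'];P=cloud(n,d)
    hsv=cv2.cvtColor(im,cv2.COLOR_RGB2HSV)
    dark=(hsv[...,2]<70)&(d>0)&(abs(P[...,2])<.03)
    q=P[dark];A=np.c_[q[:,:2],np.ones(len(q))];c,_,_,_=np.linalg.lstsq(A,q[:,2],rcond=None)
    print(n,"bench plane",c.round(4),"resid",np.std(q[:,2]-A@c).round(4),"z at .5,0",c@[.5,0,1], "valid",(d>0).mean())
    m=cv2.inRange(hsv,(15,90,90),(35,255,255))
    k,lab,st,ce=cv2.connectedComponentsWithStats(m)
    for i in range(1,k):
        if st[i,4]>=12:
            pt=np.median(P[(lab==i)&(d>0)],0)
            r=ray(n,ce[i],.01)[0]; print(i,st[i],ce[i].round(1),"ray z.01",r.round(4),"depth",pt.round(4))
```

```text
top bench plane [ 0.001   0.0005 -0.002 ] resid 0.0034 z at .5,0 -0.0014623750429558274 valid 0.9959920247395834
1 [271 164   6   5  16] [273.4 166.1] ray z.01 [ 0.672  -0.0552  0.01  ] depth [ 0.6564 -0.0535  0.0792]
2 [299 164  20  20 152] [307.8 174.9] ray z.01 [ 0.6476 -0.147   0.01  ] depth [ 0.6348 -0.1414  0.0415]
3 [247 166   6   5  15] [249.7 168.7] ray z.01 [0.6653 0.0087 0.01  ] depth [0.6497 0.0059 0.0786]
4 [224 168   6   6  16] [226.7 171.4] ray z.01 [0.658  0.0703 0.01  ] depth [0.6422 0.0631 0.0815]
5 [200 171   6   6  17] [203.2 174.2] ray z.01 [0.6506 0.1333 0.01  ] depth [0.6355 0.1218 0.079 ]
6 [154 179  10   9  64] [158.8 183.3] ray z.01 [0.6266 0.2515 0.01  ] depth [0.6263 0.2502 0.0118]
7 [247 179  10   6  47] [251.3 181.4] ray z.01 [0.6306 0.0044 0.01  ] depth [0.6232 0.0038 0.0545]
8 [201 184  10   6  47] [205.2 186.8] ray z.01 [0.6164 0.1272 0.01  ] depth [0.6091 0.121  0.0544]
9 [250 203  10   9  66] [254.3 206.9] ray z.01 [ 0.5621 -0.0037  0.01  ] depth [ 0.5577 -0.0037  0.0523]
10 [203 208  10  10  67] [207.7 212.2] ray z.01 [0.5485 0.1194 0.01  ] depth [
[... 2519 characters left out ...]

64 [250 218   9   9  62] [253.8 222.2] ray z.01 [0.5619 0.0725 0.01  ] depth [0.5427 0.1207 0.0534]
65 [311 223  10   9  59] [315.5 227.3] ray z.01 [0.404  0.0224 0.01  ] depth [0.4029 0.0291 0.0147]
66 [266 240   7   9  45] [268.7 243.6] ray z.01 [0.4936 0.1335 0.01  ] depth [0.4915 0.141  0.0171]
67 [289 246  10  10  66] [293.  250.6] ray z.01 [0.4284 0.1317 0.01  ] depth [0.4272 0.139  0.0161]
68 [197 254  10  11  75] [201.2 258.6] ray z.01 [0.6248 0.2529 0.01  ] depth [0.6225 0.2568 0.0135]
69 [252 269   8  10  53] [255.5 273.7] ray z.01 [0.4831 0.2435 0.01  ] depth [0.481  0.2502 0.0165]
73 [277 277  10  11  79] [281.3 282. ] ray z.01 [0.4176 0.2425 0.01  ] depth [0.4163 0.2494 0.0165]
```

```bash
cat >> h.py <<'E'
def tri(uvt,uvs):
    A=np.zeros((3,3));b=np.zeros(3);L=[]
    for n,uv in(("top",uvt),("side",uvs)):
        K,Rm,t=cal(n);o=-Rm.T@t;d=Rm.T@np.linalg.inv(K)@np.r_[uv,1];d/=np.linalg.norm(d);L.append((o,d))
        M=np.eye(3)-np.outer(d,d);A+=M;b+=M@o
    X=np.linalg.solve(A,b);e=max(np.linalg.norm((np.eye(3)-np.outer(d,d))@(X-o)) for o,d in L);return X,e
E
python3 - <<'E'
from h import *
B=[((203.2,174.2),(218.6,206.6)),((226.7,171.4),(226.4,193)),((249.7,168.7),(233.7,180.7)),((273.4,166.1),(240.5,169.1))]
Bp=[tri(*b) for b in B]
for X,e in Bp: print("barrel",X.round(4),e.round(4))
D=[((205.2,186.8),(229.5,217)),((207.7,212.2),(253.8,222.2)),((251.3,181.4),(243.8,190.8)),((254.3,206.9),(266.5,195.4))]
for b in D: X,e=tri(*b);print("done f/r",X.round(4),e.round(4),"ray.05",ray("top",b[0],.05)[0].round(4),ray("side",b[1],.05)[0].round(4))
a=Bp[0][0]-Bp[3][0];print("port line dir",np.degrees(np.arctan2(a[1],a[0]))-90,np.linalg.norm(a[:2]))
for f,r in ((8,10),(7,9)):pass
for nm,f,r in(("d1",(205.2,186.8),(207.7,212.2)),("d3",(251.3,181.4),(254.3,206.9))):
    F=ray("top",f,.053)[0];Q=ray("top",r,.053)[0];v=F-Q;print(nm,np.degrees(np.arctan2(v[1],v[0])),F,Q)
for nm,f,r in(("A",(160.1,237.4),(159.8,262.9)),("B",(202.3,232.9),(202.3,258.2)),("C",(243.4,242.1),(244.1,267.4)),("D",(288.,238.6),(285.9,264.1))):
    F=ray("top",f,.013)[0];Q=ray("top",r,.013)[0];v=F-Q;print(nm,np.degrees(np.arctan2(v[1],v[0])),F.round(4),Q.round(4))
# edges of block
z=np.load("pics/top0.npz");im=z['im']
o=im[135:205,165:345,::-1];cv2.imwrite("pics/blk.png",cv2.resize(o,None,fx=4.4,fy=4.4,interpolation=cv2.INTER_NEAREST))
E
```

```text
barrel [0.6387 0.1245 0.0756] 0.0011
barrel [0.6453 0.065  0.0769] 0.0011
barrel [0.6516 0.0069 0.0779] 0.0008
barrel [ 0.6582 -0.0529  0.0779] 0.001
done f/r [0.6099 0.1221 0.0492] 0.0001 ray.05 [0.6097 0.1219 0.05  ] [0.6096 0.1229 0.05  ]
done f/r [0.5441 0.1146 0.0492] 0.0001 ray.05 [0.544  0.1144 0.05  ] [0.5438 0.1155 0.05  ]
done f/r [0.6232 0.0033 0.0496] 0.0001 ray.05 [0.6233 0.0033 0.05  ] [0.6229 0.0037 0.05  ]
done f/r [ 0.5574 -0.0043  0.0493] 0.0002 ray.05 [ 0.5571 -0.0044  0.05  ] [ 0.5573 -0.0034  0.05  ]
port line dir 6.266620575715706 0.17846708037635906
d1 6.504950741374423 [0.6091615  0.12152522 0.053     ] [0.54365733 0.11405623 0.053     ]
d3 6.592692337939529 [0.6227355 0.0032188 0.053    ] [ 0.5567452 -0.004408   0.053    ]
A 1.2537749731856782 [0.4824 0.2425 0.013 ] [0.4167 0.241  0.013 ]
B 1.033544177670024 [0.4937 0.1324 0.013 ] [0.4284 0.1312 0.013 ]
C 1.75474195961379 [0.4694 0.0248 0.013 ] [0.4045 0.0228 0.013 ]
D -5.514475740430461 [ 0.4781 -0.0914  0.013 ] [ 0.4126 -0.0851  0.013 ]
```

View pics/blk.png

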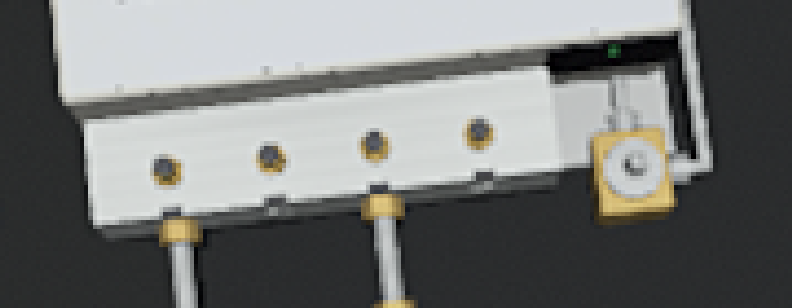

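{"name": "apply_moves", "arguments": {"deltas": [[[0.5,-0.37,0],[0,0,0.07],0.4],[[1,-0.75,0],[0,0,0.124],0.4],[[1,-0.75,0],[0,0,0.124],0.4]], "force": 40}}

```text
time: 0.4
tcp_pos: [0.2951, -0.4719, 0.2325]
tool_rot: [-0.002, 0.998, 0.056, -0.0]
ft_force: [0.5, -0.5, -1.1]
width: 0.761
```

Run:
```python
from h import *
s,p,r=pose();print(s['time'],p,s['width'],s['ft_force']);delta([.5903,-.0005,.2],down(.1126))
```

```text
0.4 [ 0.29512321 -0.47193719  0.23252179] 0.7614243525402525 [ 0.54696091 -0.52709339 -1.06065056]
shift [ 3.458 -4.356  0.341] turn [-0.002 -0.    -0.001] rows~ 11.143429127938681 0.024590381658315077
```

{"name": "apply_moves", "arguments": {"deltas": [[[0.4,-0.5,0],[0,0,0],0.4],[[0.8,-1,0],[0,0,0],0.4],[[0.8,-1,0],[0,0,0],0.4]]}}

```text
time: 0.7
tcp_pos: [0.3651, -0.3602, 0.2327]
tool_rot: [-0.002, 0.998, 0.057, 0.0]
ft_force: [0.6, -1.3, -0.0]
width: 0.491
```

{"name": "apply_moves", "arguments": {"deltas": [[[0.4,-0.5,0],[0,0,0],0.4],[[0.8,-1,0],[0,0,0],0.4],[[0.8,-1,0],[0,0,0],0.4]]}}

```text
time: 1.0
tcp_pos: [0.4348, -0.2481, 0.2331]
tool_rot: [-0.003, 0.998, 0.059, 0.0]
ft_force: [-0.2, -0.4, -0.2]
width: 0.401
```

{"name": "apply_moves", "arguments": {"deltas": [[[0.4,-0.5,0],[0,0,0],0.4],[[0.8,-1,0],[0,0,0],0.4],[[0.8,-1,0],[0,0,0],0.4]]}}

```text
time: 1.3
tcp_pos: [0.5037, -0.1357, 0.2337]
tool_rot: [-0.003, 0.998, 0.06, 0.0]
ft_force: [0.0, -0.1, 0.0]
width: 0.397
```

Run:
```python
from h import *
s,p,r=pose();print(s['time'],p,s['width'],s['ft_force']);delta([.5903,-.0005,.15],down(.1126))
```

```text
1.3 [ 0.50374909 -0.13565919  0.23367866] 0.3967202917992995 [ 0.04283525 -0.12333719  0.00929263]
shift [ 1.021 -1.232  0.846] turn [-0.003 -0.001  0.004] rows~ 3.6200101346076017 0.0699447508756945
```

{"name": "apply_moves", "arguments": {"deltas": [[[0.5,-0.5,0.3],[0,0,0],0.4],[[1,-1,0.6],[0,0,0],0.4],[[1,-1,0.6],[0,0,0],0.4]]}}

```text
time: 1.6
tcp_pos: [0.5878, -0.0279, 0.1765]
tool_rot: [-0.003, 0.998, 0.06, 0.001]
ft_force: [0.5, 0.1, 1.0]
width: 0.398
```

Run:
```python
from h import *
s,p,r=pose();print(s['time'],p,s['width'],s['ft_force']);delta([.5903,-.0005,.0525],down(.1126))
```

```text
1.6 [ 0.5877857  -0.02787615  0.17645214] 0.3976613564240618 [0.45956205 0.092223   0.9620269 ]
shift [ 0.056 -0.261  1.241] turn [-0.003 -0.001  0.004] rows~ 2.5392840131147496 0.06607871252874836
```

{"name": "apply_moves", "arguments": {"deltas": [[[0.056,-0.26,0.2],[-0.003,0,0.004],0.4],[[0.056,-0.26,0.6],[-0.003,0,0.004],0.4],[[0.056,-0.26,1],[-0.003,0,0.004],0.4],[[0.056,-0.26,1],[-0.003,0,0.004],0.4]]}}

```text
time: 2.0
tcp_pos: [0.5862, -0.0007, 0.0714]
tool_rot: [-0.0, 0.998, 0.056, -0.004]
ft_force: [-0.0, -0.9, -0.8]
width: 0.398
```

Run:
```python
from h import *
s,p,r=pose();print(s['time'],p,s['width'],s['ft_force']);delta([.5903,-.0005,.0525],down(.1126))
snap("side","s1",(180,100,330,260),4)
```

```text
2.0 [ 0.58622709 -0.00067184  0.07136129] 0.3982580022087716 [-0.03153048 -0.90304779 -0.76707314]
shift [0.042 0.003 0.188] turn [-0.     0.004 -0.   ] rows~ 0.38593589816680024 0.05757526536859098
```

View pics/s1.png

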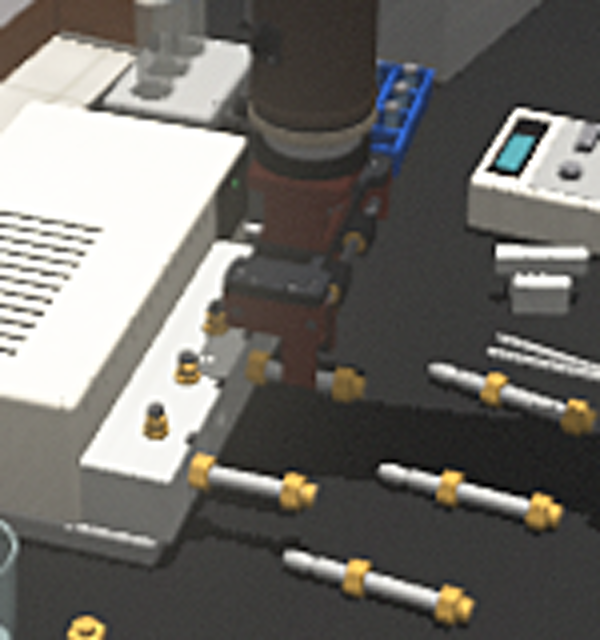

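{"name": "apply_moves", "arguments": {"deltas": [[[0.04,0,0.19],[0,0.004,0],0.4],[[0.04,0,0.19],[0,0.004,0],0.4],[[0.04,0,0.19],[0,0.004,0],0.1],[[0.04,0,0.19],[0,0.004,0],0],[[0.04,0,0.19],[0,0.004,0],0],[[0.04,0,0.19],[0,0.004,0],0]]}}

```text
time: 2.65
tcp_pos: [0.5927, -0.0003, 0.0565]
tool_rot: [-0.0, 0.998, 0.056, 0.003]
ft_force: [1.4, 0.4, 1.1]
width: 0.12
```

Run:
```python
from h import *
s,p,r=pose();print(s['time'],p,s['width'],s['ft_force'],s['ft_torque'],s['tau'].round(2));delta([.5903,-.0005,.0525],down(.1126))
```

```text
2.65 [ 5.92693791e-01 -3.08204923e-04  5.64724811e-02] 0.12046435625465068 [1.35766755 0.36090855 1.05963865] [ 0.0429096  -0.07876752  0.02805238] [ 1.700e-01 -6.072e+01 -3.030e+00 -2.137e+01 -1.000e-02  7.000e-02
 -1.000e-02]
shift [-0.024 -0.001  0.04 ] turn [-0.    -0.003 -0.   ] rows~ 0.09283883897269192 0.037581699998595376
```

{"name": "apply_moves", "arguments": {"deltas": [[[0,0,0.04],[0,0,0],0.3],[[-0.02,0,0.06],[0,0,0],0.3],[[-0.02,0,0.06],[0,0,0],0.3]]}}

```text
time: 2.95
tcp_pos: [0.5901, -0.0006, 0.0499]
tool_rot: [-0.0, 0.998, 0.056, 0.002]
ft_force: [-1.1, -0.1, -0.8]
width: 0.298
```

{"name": "apply_moves", "arguments": {"deltas": [[[0,0,0.0],[0,0,0],0.3],[[0,0,0.0],[0,0,0],0.3]]}}

```text
time: 3.15
tcp_pos: [0.5899, -0.0006, 0.0498]
tool_rot: [-0.0, 0.998, 0.056, 0.002]
ft_force: [0.1, 0.9, -0.5]
width: 0.3
```

{"name": "apply_moves", "arguments": {"deltas": [[[0,0,0.0],[0,0,0],0],[[0,0,0.0],[0,0,0],0],[[0,0,0.0],[0,0,0],0],[[0,0,0.0],[0,0,0],0]]}}

```text
time: 3.55
tcp_pos: [0.5899, -0.0006, 0.0498]
tool_rot: [-0.0, 0.998, 0.056, 0.002]
ft_force: [0.7, -0.2, -0.1]
width: 0.123
```

Run:
```python
from h import *
s,p,r=pose();print(s['time'],p,s['width'],s['ft_force'],s['ft_torque'],s['joint_velocities'].round(3));delta([.5903,-.0005,.0525],down(.1126))
```

```text
3.55 [ 5.89918222e-01 -5.85185537e-04  4.97656520e-02] 0.12314661290325604 [ 0.65235609 -0.21683058 -0.0706876 ] [ 0.02665322  0.00014771 -0.03923824] [ 0.    -0.    -0.     0.    -0.001  0.     0.001]
shift [ 0.004 -0.    -0.027] turn [-0.    -0.002 -0.   ] rows~ 0.05524371406550262 0.027432353526292263
```

{"name": "apply_moves", "arguments": {"deltas": [[[-0.1,0,0],[0,0,0],0],[[-0.25,0,0],[0,0,0],0],[[-0.5,0,0],[0,0,0],0],[[-0.65,0,0],[0,0,0],0],[[-0.65,0,0],[0,0,0],0]]}}

```text
time: 4.05
tcp_pos: [0.5227, -0.0084, 0.0493]
tool_rot: [-0.0, 0.998, 0.056, 0.001]
ft_force: [0.8, -0.1, -1.8]
width: 0.124
```

Run:
```python
from h import *
s,p,r=pose();print(s['time'],p,s['width'],s['ft_force'],s['ft_torque'])
snap("side","s2",(180,100,330,260),4)
```

```text
4.05 [ 0.52274991 -0.0084379   0.0493025 ] 0.12372520948145983 [ 0.79229577 -0.09626975 -1.79641571] [ 0.02929304 -0.01978578 -0.02130574]
```

View pics/s2.png

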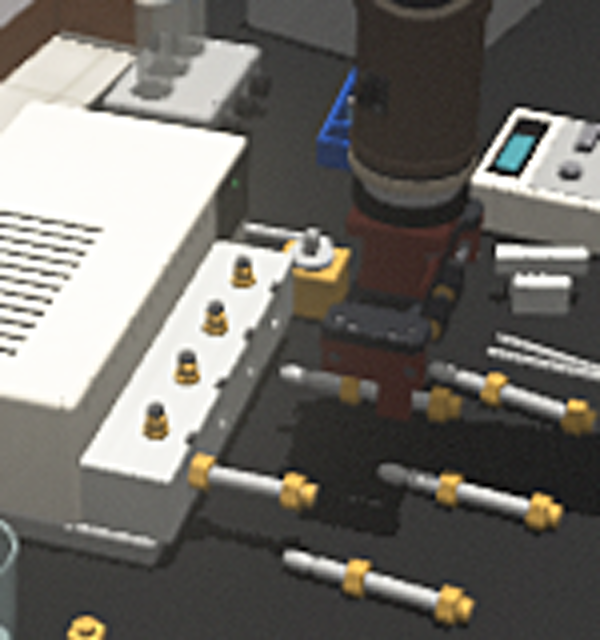

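Run:
```python
from h import *
im=np.load("pics/top0.npz")['im']
hsv=cv2.cvtColor(im,cv2.COLOR_RGB2HSV)
m=((hsv[...,2]>120)&(hsv[...,1]<40)).astype(np.uint8)
k,lab,st,ce=cv2.connectedComponentsWithStats(m)
i=lab[222,100];c,_=cv2.findContours((lab==i).astype(np.uint8),cv2.RETR_EXTERNAL,cv2.CHAIN_APPROX_NONE)
r=cv2.minAreaRect(max(c,key=cv2.contourArea));b=cv2.boxPoints(r);print(st[i],b)
W=ray("top",b,.008);print(W.round(4),W.mean(0))
v=W-np.roll(W,1,0);print(np.linalg.norm(v,axis=1),np.degrees(np.arctan2(v[:,1],v[:,0])))
```

```text
[  63  181   76   82 4718] [[ 62.73632 254.6349 ]
 [ 75.15011 177.66939]
 [138.43915 187.8773 ]
 [126.02537 264.84283]]
[[0.4388 0.4966 0.008 ]
 [0.6431 0.4775 0.008 ]
 [0.6146 0.3061 0.008 ]
 [0.412  0.3299 0.008 ]] [0.52714264 0.40251041 0.008     ]
[0.1688071  0.20524399 0.17373905 0.20403348] [ 80.86542731  -5.34408377 -99.44605186 173.29210173]
```

Run:
```python
from h import *
d=np.load("pics/top0.npz")['d'];P=cloud("top",d)
for x0,x1 in((.42,.47),(.47,.56),(.56,.6)):
  for y in np.arange(.44,.66,.02):
    m=(P[...,0]>x0)&(P[...,0]<x1)&(abs(P[...,1]-y)<.01)
    if m.sum()>3: print((x0,x1),y.round(2),np.percentile(P[m][:,2],98).round(3),end='; ')
  print()
s,p,r=pose();print(p)
delta([.51,.43,.1])
```

```text
(0.42, 0.47) 0.44 0.012; (0.42, 0.47) 0.46 0.011; (0.42, 0.47) 0.48 0.011; (0.42, 0.47) 0.5 0.011; (0.42, 0.47) 0.52 0.002; (0.42, 0.47) 0.54 0.052; (0.42, 0.47) 0.56 0.07; (0.42, 0.47) 0.58 0.072; (0.42, 0.47) 0.6 0.071; (0.42, 0.47) 0.62 0.072; (0.42, 0.47) 0.64 0.042; (0.42, 0.47) 0.66 0.002; 
(0.47, 0.56) 0.44 0.005; (0.47, 0.56) 0.46 0.006; (0.47, 0.56) 0.48 0.013; (0.47, 0.56) 0.5 0.003; (0.47, 0.56) 0.52 0.067; (0.47, 0.56) 0.54 0.07; (0.47, 0.56) 0.56 0.088; (0.47, 0.56) 0.58 0.091; (0.47, 0.56) 0.6 0.092; (0.47, 0.56) 0.62 0.091; (0.47, 0.56) 0.64 0.073; 
(0.56, 0.6) 0.44 0.005; (0.56, 0.6) 0.46 0.005; (0.56, 0.6) 0.48 0.013; (0.56, 0.6) 0.5 0.002; (0.56, 0.6) 0.52 0.069; (0.56, 0.6) 0.54 0.071; (0.56, 0.6) 0.56 0.071; (0.56, 0.6) 0.58 0.072; (0.56, 0.6) 0.6 0.071; (0.56, 0.6) 0.62 0.072; (0.56, 0.6) 0.64 0.071; 
[ 0.52455583 -0.00815406  0.04959708]
shift [ 0.345 -4.371 -0.501] turn [0. 0. 0.] rows~ 8.82567417066775 0.0
```

{"name": "apply_moves", "arguments": {"deltas": [[[0,0,-0.4],[0,0,0],0],[[0,0,-0.8],[0,0,0],0],[[0.1,-0.4,-0.9],[0,0,0],0],[[0.1,-0.8,-0.9],[0,0,0],0],[[0.1,-1,-0.9],[0,0,0],0]]}}

```text
time: 4.6
tcp_pos: [0.524, 0.0964, 0.1409]
tool_rot: [-0.001, 0.998, 0.057, 0.003]
ft_force: [-0.6, -0.5, -1.4]
width: 0.121
```

{"name": "apply_moves", "arguments": {"deltas": [[[0.05,-0.5,0],[0,0,0],0],[[0.1,-1,0],[0,0,0],0],[[0.1,-1,0],[0,0,0],0]]}}

```text
time: 4.9
tcp_pos: [0.5219, 0.2055, 0.1419]
tool_rot: [-0.004, 0.998, 0.062, 0.004]
ft_force: [0.2, -0.4, -0.9]
width: 0.122
```

{"name": "apply_moves", "arguments": {"deltas": [[[0.05,-0.5,0],[0,0,0.06],0],[[0.1,-1,0],[0,0,0.12],0],[[0.1,-1,0],[0,0,0.12],0]]}}

```text
time: 5.2
tcp_pos: [0.5181, 0.3138, 0.1431]
tool_rot: [-0.007, 0.998, -0.063, 0.003]
ft_force: [-0.9, 1.2, -1.0]
width: 0.123
```

Run:
```python
from h import *
s,p,r=pose();print(s['time'],p,s['width'],s['ft_force']);delta([.5093,.4252,.03],down(-.13))
```

```text
5.2 [0.5180708  0.31378817 0.14311124] 0.12290645165665448 [-0.94414047  1.23000771 -1.00467633]
shift [-0.232 -1.078  1.145] turn [-0.007 -0.003  0.002] rows~ 3.1801682338026533 0.10666034791371382
```

{"name": "apply_moves", "arguments": {"deltas": [[[-0.1,-0.5,0],[-0.004,-0.002,0],0],[[-0.23,-1,0.2],[-0.007,-0.003,0],0],[[-0.23,-1,0.6],[-0.007,-0.003,0],0],[[-0.23,-1,0.9],[-0.007,-0.003,0],0],[[-0.23,-1,0.9],[-0.007,-0.003,0],0]]}}

```text
time: 5.7
tcp_pos: [0.5061, 0.4153, 0.0495]
tool_rot: [0.003, 0.998, -0.062, -0.003]
ft_force: [-0.7, -0.7, -0.4]
width: 0.127
```

Run:
```python
from h import *
s,p,r=pose();print(s['time'],p,s['width'],s['ft_force']);delta([.5093,.4252,.0155],down(-.13))
snap("side","s3",(130,200,330,384),3)
```

```text
5.7 [0.50612968 0.41534861 0.04948101] 0.12697739367348965 [-0.73943652 -0.67645375 -0.38852863]
shift [ 0.021 -0.104  0.339] turn [0.003 0.003 0.003] rows~ 0.7104391993203949 0.07554840089107351
```

View pics/s3.png

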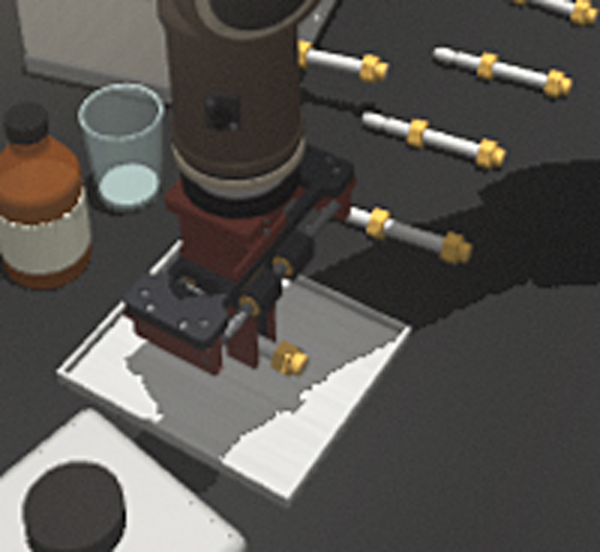

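{"name": "apply_moves", "arguments": {"deltas": [[[0.02,-0.1,0.2],[0.003,0.003,0.003],0],[[0.02,-0.1,0.34],[0.003,0.003,0.003],0],[[0.02,-0.1,0.34],[0.003,0.003,0.003],0],[[0.02,-0.1,0.34],[0.003,0.003,0.003],0]]}}

```text
time: 6.15
tcp_pos: [0.5115, 0.425, 0.0193]
tool_rot: [-0.001, 0.998, -0.066, 0.002]
ft_force: [-0.3, -0.2, -0.8]
width: 0.123
```

{"name": "apply_moves", "arguments": {"deltas": [[[0,0,0],[0,0,0],0.1],[[0,0,0],[0,0,0],0.25],[[0,0,0],[0,0,0],0.3],[[0,0,-0.3],[0,0,0],0.3],[[0,0,-0.8],[0,0,0],0.3],[[0,0,-0.9],[0,0,0],0.4]]}}

```text
time: 6.75
tcp_pos: [0.5132, 0.4271, 0.1154]
tool_rot: [-0.004, 0.998, -0.066, 0.005]
ft_force: [-0.2, -0.1, 1.3]
width: 0.355
```

Run:
```python
from h import *
snap("side","s4",(130,200,330,384),3)
delta([.577,.1184,.12],down(.1126))
```

```text
shift [ 1.038  2.974 -0.067] turn [-0.004 -0.005 -0.117] rows~ 6.301703388512988 1.6300304877250744
```

View pics/s4.png

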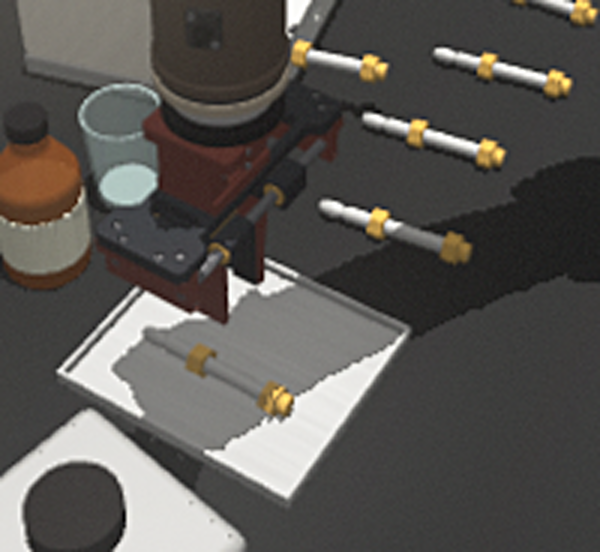

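Tube lies flat in the tray (side px about (200,320)). Back for the second finished tube.

{"name": "apply_moves", "arguments": {"deltas": [[[0.1,0.5,0],[0,0,-0.06],0.35],[[0.2,1,-0.1],[-0.004,-0.005,-0.117],0.35],[[0.2,1,-0.1],[-0.004,-0.005,-0.117],0.35]]}}

```text
time: 7.1
tcp_pos: [0.5224, 0.3168, 0.1241]
tool_rot: [0.003, 0.999, 0.055, -0.0]
ft_force: [0.5, 0.1, -0.4]
width: 0.348
```

{"name": "apply_moves", "arguments": {"deltas": [[[0.35,0.5,0],[0,0,0],0.35],[[0.7,1,0],[0,0,0],0.35],[[0.7,1,0],[0,0,0],0.35]]}}

```text
time: 7.4
tcp_pos: [0.6051, 0.2209, 0.1238]
tool_rot: [0.004, 0.999, 0.053, -0.0]
ft_force: [0.3, -1.3, 0.1]
width: 0.348
```

Run:
```python
from h import *
s,p,r=pose();print(s['time'],p,s['width'],s['ft_force']);delta([.577,.1184,.05],down(.1126))
```

```text
7.4 [0.6050928  0.22090709 0.12382477] 0.34847485311107473 [ 0.30630802 -1.27594633  0.10107222]
shift [-0.387  0.984  0.746] turn [ 0.004  0.    -0.004] rows~ 2.58820447221909 0.07253692105653396
```

{"name": "apply_moves", "arguments": {"deltas": [[[-0.2,0.5,0],[0.004,0,-0.004],0.35],[[-0.39,0.98,0],[0.004,0,-0.004],0.35],[[-0.39,0.98,0.2],[0.004,0,-0.004],0.35],[[-0.39,0.98,0.4],[0.004,0,-0.004],0.35],[[-0.39,0.98,0.4],[0.004,0,-0.004],0.35]]}}

```text
time: 7.9
tcp_pos: [0.5746, 0.1179, 0.0818]
tool_rot: [0.0, 0.998, 0.056, -0.003]
ft_force: [0.4, 0.3, -0.3]
width: 0.353
```

Run:
```python
from h import *
s,p,r=pose();print(s['time'],p,s['width'],s['ft_force']);delta([.577,.1184,.05],down(.1126))
```

```text
7.9 [0.57464957 0.11790343 0.08180105] 0.35295953164985655 [ 0.43932262  0.29928115 -0.33774199]
shift [ 0.026 -0.002  0.318] turn [ 0.     0.003 -0.   ] rows~ 0.6378331325744651 0.037127805828112696
```

{"name": "apply_moves", "arguments": {"deltas": [[[0.026,0,0.2],[0,0.003,0],0.35],[[0.026,0,0.32],[0,0.003,0],0.35],[[0.026,0,0.32],[0,0.003,0],0.3],[[0.026,0,0.32],[0,0.003,0],0.3]]}}

```text
time: 8.3
tcp_pos: [0.5771, 0.1188, 0.05]
tool_rot: [-0.0, 0.998, 0.056, 0.0]
ft_force: [-0.0, -0.6, 0.5]
width: 0.301
```

{"name": "apply_moves", "arguments": {"deltas": [[[0,0,0.0],[0,0,0],0.1],[[0,0,0.0],[0,0,0],0],[[0,0,0.0],[0,0,0],0],[[0,0,0.0],[0,0,0],0]]}}

```text
time: 8.7
tcp_pos: [0.5776, 0.119, 0.0507]
tool_rot: [-0.0, 0.998, 0.056, 0.001]
ft_force: [0.8, 0.5, 1.8]
width: 0.124
```

Run:
```python
from h import *
s,p,r=pose();print(s['time'],p,s['width'],s['ft_force'],s['ft_torque']);delta([.577,.1184,.05],down(.1126))
```

```text
8.7 [0.57762458 0.1189585  0.05065201] 0.12392817874857477 [0.84247338 0.48806032 1.82260519] [ 0.12304164 -0.19337311  0.02700876]
shift [-0.007  0.005  0.007] turn [-0.    -0.001 -0.   ] rows~ 0.021233416273213308 0.012176900845732542
```

{"name": "apply_moves", "arguments": {"deltas": [[[-0.1,0,0],[0,0,0],0],[[-0.25,0,0],[0,0,0],0],[[-0.5,0,0],[0,0,0],0],[[-0.65,0,0],[0,0,0],0],[[-0.65,0,-0.3],[0,0,0],0],[[-0.65,-0.3,-0.7],[0,0,0],0],[[-0.65,-0.7,-0.8],[0,0,0],0],[[-0.65,-1,-0.8],[0,0,0.05],0],[[-0.65,-1,-0.8],[0,0,0.1],0]]}}

```text
time: 9.6
tcp_pos: [0.5005, 0.2162, 0.1315]
tool_rot: [-0.002, 0.999, -0.048, 0.001]
ft_force: [0.2, 0.6, -1.6]
width: 0.123
```

Run:
```python
from h import *
s,p,r=pose();print(s['time'],p,s['width'],s['ft_force']);delta([.5014,.3658,.05],down(-.13))
snap("side","s5",(130,150,330,350),3)
```

```text
9.6 [0.50046722 0.21621487 0.1315187 ] 0.12340164711964892 [ 0.2480993   0.56040404 -1.56143305]
shift [-0.135 -1.487  0.821] turn [-0.002 -0.001  0.017] rows~ 3.407161821858909 0.23440115850773155
```

View pics/s5.png

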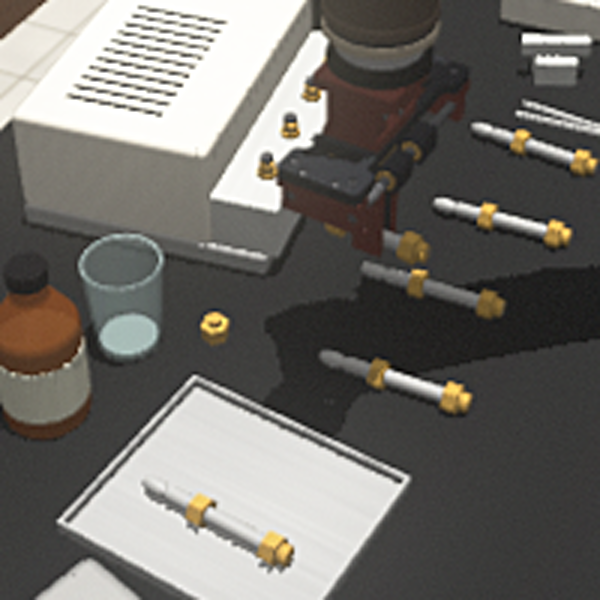

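{"name": "apply_moves", "arguments": {"deltas": [[[0,-0.5,0],[0,0,0.01],0],[[0,-1,0],[0,0,0.017],0],[[0,-1,0],[0,0,0.017],0]]}}

```text
time: 9.95
tcp_pos: [0.5096, 0.32, 0.1314]
tool_rot: [-0.003, 0.998, -0.065, 0.001]
ft_force: [0.4, 0.7, -0.7]
width: 0.12
```

Run:
```python
from h import *
s,p,r=pose();print(s['time'],p);delta([.5014,.3658,.016],down(-.13))
```

```text
9.95 [0.50955495 0.32003789 0.13135347]
shift [-0.142 -0.436  1.156] turn [-0.003 -0.    -0.   ] rows~ 2.4873357426407785 0.044329214393128175
```

{"name": "apply_moves", "arguments": {"deltas": [[[-0.14,-0.44,0.2],[-0.003,0,0],0],[[-0.14,-0.44,0.6],[-0.003,0,0],0],[[-0.14,-0.44,0.9],[-0.003,0,0],0],[[-0.14,-0.44,0.9],[-0.003,0,0],0]]}}

```text
time: 10.35
tcp_pos: [0.4989, 0.3632, 0.0371]
tool_rot: [0.003, 0.998, -0.064, -0.003]
ft_force: [-0.4, -1.5, -0.8]
width: 0.126
```

Run:
```python
from h import *
s,p,r=pose();print(s['time'],p);delta([.5014,.3658,.0155],down(-.13))
```

```text
10.35 [0.49890425 0.36316146 0.03706478]
shift [ 0.022 -0.031  0.215] turn [0.003 0.002 0.001] rows~ 0.4373696301165377 0.053929011523502476
```

{"name": "apply_moves", "arguments": {"deltas": [[[0.02,-0.03,0.1],[0.003,0.002,0],0],[[0.02,-0.03,0.21],[0.003,0.002,0],0],[[0.02,-0.03,0.21],[0.003,0.002,0],0],[[0.02,-0.03,0.21],[0.003,0.002,0],0],[[0.02,-0.03,0.21],[0.003,0.002,0],0]]}}

```text
time: 10.85
tcp_pos: [0.5016, 0.3659, 0.0169]
tool_rot: [-0.0, 0.998, -0.064, 0.0]
ft_force: [-0.2, 1.0, -1.0]
width: 0.128
```

{"name": "apply_moves", "arguments": {"deltas": [[[0,0,0],[0,0,0],0.1],[[0,0,0],[0,0,0],0.25],[[0,0,0],[0,0,0],0.3],[[0,0,-0.3],[0,0,0],0.3],[[0,0,-0.8],[0,0,0],0.35],[[0,0.5,-0.9],[0,0,0],0.35],[[0,1,-0.9],[0,0,0],0.35]]}}

```text
time: 11.55
tcp_pos: [0.4898, 0.269, 0.1095]
tool_rot: [-0.002, 0.998, -0.063, 0.002]
ft_force: [2.2, -1.4, -0.8]
width: 0.348
```

Run:
```python
from h import *
snap("side","s6",(130,150,330,350),3);im,d=snap("top","t6",(50,150,310,300),3)
s,p,r=pose();print(s['time'],p)
```

```text
11.65 [0.48926752 0.2600005  0.10718475]
```

View pics/s6.png

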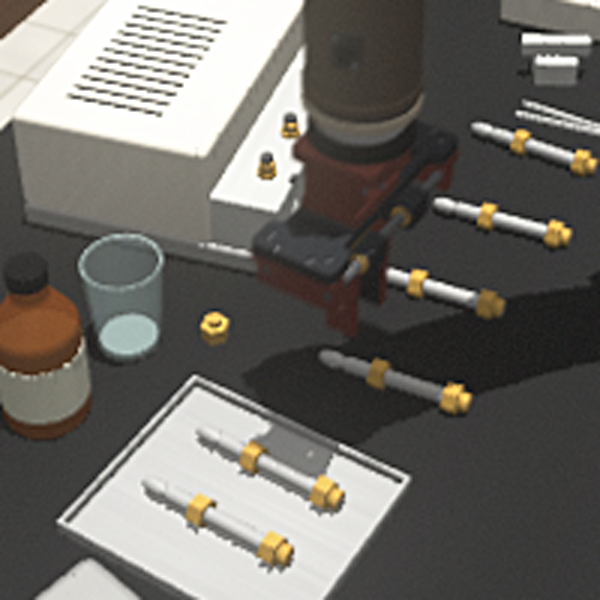

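View pics/t6.png

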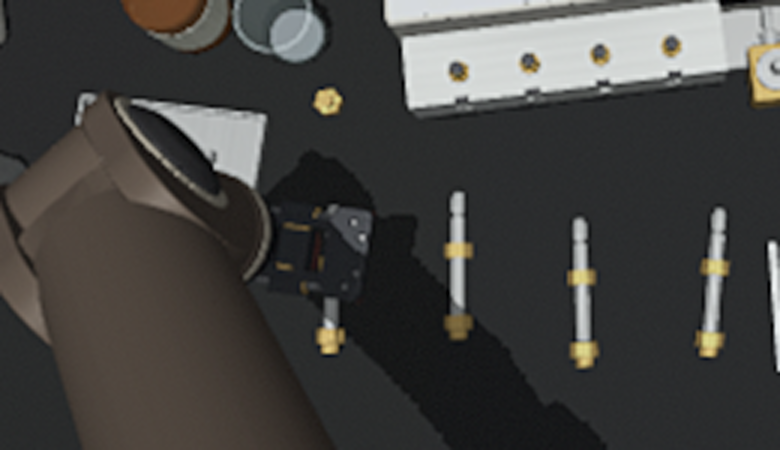

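Run:
```python
from h import *
delta([.4511,.2418,.0125],down(.022))
```

```text
shift [-0.354  0.228  0.947] turn [ 0.002 -0.    -0.075] rows~ 2.0739545545511446 1.0546154970457016
```

{"name": "apply_moves", "arguments": {"deltas": [[[-0.35,0.23,0.2],[0.002,0,-0.075],0.35],[[-0.35,0.23,0.5],[0.002,0,-0.075],0.35],[[-0.35,0.23,0.5],[0.002,0,-0.075],0.35],[[-0.35,0.23,0.5],[0.002,0,-0.075],0.35]]}}

```text
time: 12.05
tcp_pos: [0.452, 0.2425, 0.0576]
tool_rot: [-0.0, 1.0, 0.01, 0.0]
ft_force: [0.4, -0.1, -0.0]
width: 0.352
```

Run:
```python
from h import *
s,p,r=pose();print(p);delta([.4511,.2418,.0125],down(.022))
```

```text
[0.45198087 0.24246159 0.05762703]
shift [-0.009  0.007  0.451] turn [-0.    -0.    -0.001] rows~ 0.9028094466650346 0.009387747699029496
```

{"name": "apply_moves", "arguments": {"deltas": [[[-0.01,0.007,0.25],[0,0,0],0.3],[[-0.01,0.007,0.45],[0,0,0],0.3],[[-0.01,0.007,0.45],[0,0,0],0.3],[[-0.01,0.007,0.45],[0,0,0],0.3]]}}

```text
time: 12.45
tcp_pos: [0.452, 0.2429, 0.0136]
tool_rot: [-0.001, 1.0, 0.01, 0.001]
ft_force: [-0.4, 0.3, -0.4]
width: 0.299
```

{"name": "apply_moves", "arguments": {"deltas": [[[0,0,0.0],[0,0,0],0.1],[[0,0,0.0],[0,0,0],0],[[0,0,0.0],[0,0,0],0],[[0,0,0.0],[0,0,0],0]]}}

```text
time: 12.85
tcp_pos: [0.4526, 0.2433, 0.0145]
tool_rot: [-0.001, 1.0, 0.01, 0.001]
ft_force: [-0.4, -0.5, 5.7]
width: 0.127
```

Run:
```python
from h import *
s,p,r=pose();print(s['time'],p,s['width'],s['ft_force'])
```

```text
12.85 [0.45258353 0.24329908 0.01452016] 0.1266531985407875 [-0.40864157 -0.52006     5.68217233]
```

{"name": "apply_moves", "arguments": {"deltas": [[[0,0,-0.3],[0,0,0],0],[[0,0,-0.55],[0,0,0],0],[[0.3,0.4,-0.55],[0,0,-0.02],0],[[0.5,0.8,-0.55],[0,0,-0.045],0],[[0.6,1,-0.55],[0,0,-0.045],0]]}}

```text
time: 13.35
tcp_pos: [0.5162, 0.1402, 0.0698]
tool_rot: [0.0, 0.998, 0.056, 0.002]
ft_force: [0.2, 0.2, -1.2]
width: 0.122
```

Run:
```python
from h import *
s,p,r=pose();print(s['time'],p,s['width'],s['ft_force']);delta([.521,.1126,.0545],down(.1126))
```

```text
13.35 [0.51620404 0.14019268 0.06976499] 0.1216459334301891 [ 0.17034018  0.15431479 -1.16035809]
shift [0.016 0.28  0.153] turn [ 0.    -0.002  0.   ] rows~ 0.6379270466985622 0.025352029484635295
```

{"name": "apply_moves", "arguments": {"deltas": [[[0,0.28,0.1],[0,-0.002,0],0],[[0,0.28,0.15],[0,-0.002,0],0],[[0,0.28,0.15],[0,-0.002,0],0],[[0,0.28,0.15],[0,-0.002,0],0]]}}

```text
time: 13.75
tcp_pos: [0.5191, 0.1135, 0.0549]
tool_rot: [-0.0, 0.998, 0.057, -0.0]
ft_force: [0.2, -0.2, -1.4]
width: 0.12
```

Run:
```python
from h import *
s,p,r=pose();print(s['time'],p,s['width'],s['ft_force']);delta([.521,.1126,.0545],down(.1126))
snap("side","s7",(190,160,310,260),6);snap("top","t7",(160,150,310,260),5)
```

```text
13.75 [0.51905666 0.11350968 0.05488908] 0.12019179562486254 [ 0.20830171 -0.15711704 -1.41158144]
shift [0.018 0.011 0.004] turn [-0.     0.     0.001] rows~ 0.043614160440970384 0.010494720878779538
```

View pics/s7.png

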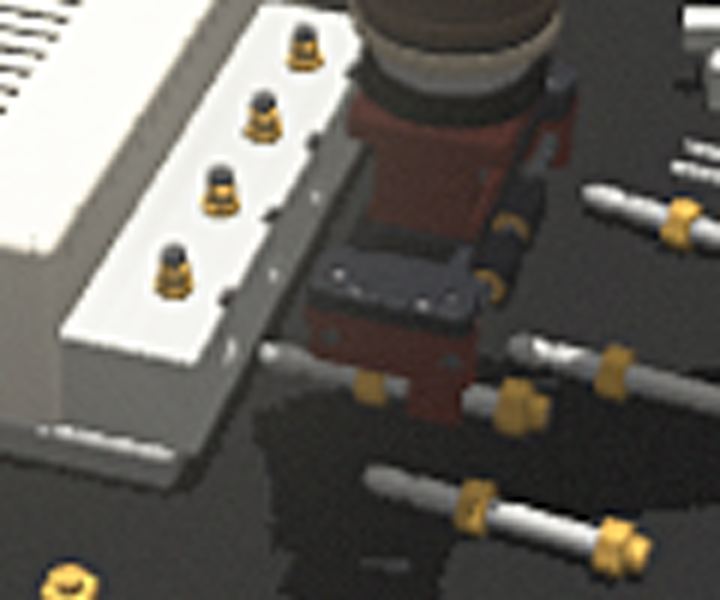

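View pics/t7.png

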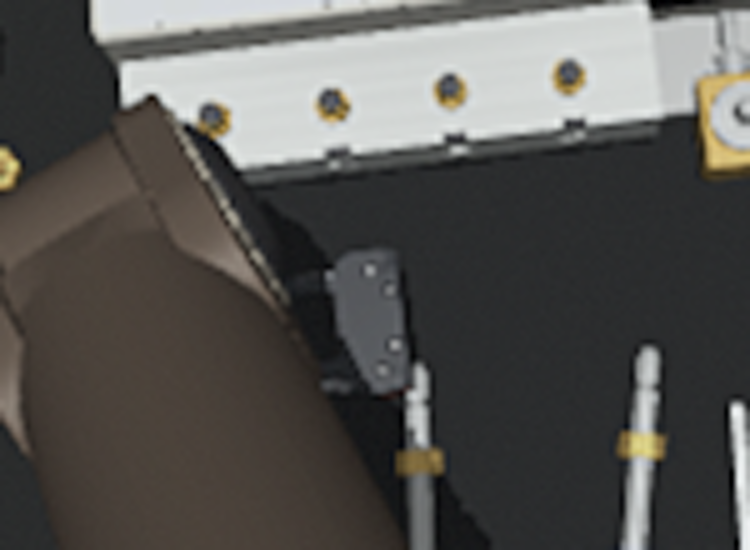

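```bash
cat >> h.py <<'E'
def brass(im,lo=40,mn=12):
    hsv=cv2.cvtColor(im,cv2.COLOR_RGB2HSV);m=cv2.inRange(hsv,(15,90,lo),(35,255,255))
    k,lab,st,ce=cv2.connectedComponentsWithStats(m)
    return [(ce[i].round(1),st[i]) for i in range(1,k) if st[i,4]>=mn]
def vplane(n,uv,P,yaw):
    "intersect pixel ray with vertical plane through P, along yaw -> (s,z)"
    K,Rm,t=cal(n);o=-Rm.T@t;d=Rm.T@np.linalg.inv(K)@np.r_[uv,1.]
    nn=np.array([-np.sin(yaw),np.cos(yaw),0]);X=o+d*(nn@(np.r_[P[:2],0]-o)/(nn@d))
    return (X-np.r_[P[:2],0])@[np.cos(yaw),np.sin(yaw),0],X[2]
E
python3 - <<'E'
from h import *
for tag in("s7",):
    im=np.load(f"pics/{tag}.npz")['im']
    for c,st in brass(im):
        if 190<c[0]<300 and 210<c[1]<240 : print(c,st,np.round(vplane("side",c,(.5776,.1190),.1126),4))
im=np.load("pics/side0.npz")['im']
for c,st in brass(im):
    if 190<c[0]<300 and 210<c[1]<240 : print("orig",c,st,np.round(vplane("side",c,(.5776,.1190),.1126),4))
s,p,r=pose();print(p)
E
```

```text
[291.9 221.8] [289 217   7  10  46] [-0.1326  0.0776]
[251.3 224.4] [249 222   6   6  27] [-0.0273  0.0405]
[276.2 227.5] [272 223  10  10  73] [-0.0936  0.0481]
orig [229.6 217.2] [227 213   7  10  46] [0.0321 0.0491]
orig [291.7 221.6] [289 217   7  10  45] [-0.1321  0.0781]
orig [253.8 222.5] [250 218   9  10  66] [-0.0339  0.0487]
[0.51925537 0.11387359 0.05512592]
```

Run:
```python
from h import *
im=np.load("pics/s7.npz")['im']
hsv=cv2.cvtColor(im,cv2.COLOR_RGB2HSV)
o=im[205:250,225:300,::-1];cv2.imwrite("pics/z7.png",cv2.resize(o,None,fx=10,fy=10,interpolation=cv2.INTER_NEAREST))
for uv in((236,218.9),(240,219.7),(245,220.8)): print(np.round(vplane("side",uv,(.5776,.1190),.1126),4))
```

```text
[0.0145 0.048 ]
[0.0035 0.0482]
[-0.0101  0.0481]
```

View pics/z7.png

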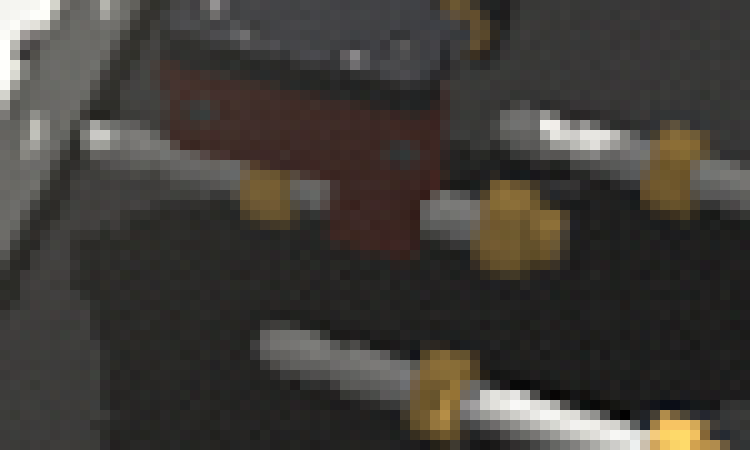

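Run:
```python
from h import *
c=np.array([.9937,.1123]);P1=np.array([.5776,.1190])
q=P1-.03*c;delta([*q,.0555],down(.1126))
```

```text
shift [ 0.285  0.015 -0.004] turn [-0.    -0.     0.001] rows~ 0.5718029046090459 0.015034860939696196
```

{"name": "apply_moves", "arguments": {"deltas": [[[0,0.015,-0.004],[0,0,0.001],0],[[0.1,0.015,-0.004],[0,0,0.001],0],[[0.2,0.015,-0.004],[0,0,0.001],0],[[0.29,0.015,-0.004],[0,0,0.001],0],[[0.29,0.015,-0.004],[0,0,0.001],0]]}}

```text
time: 14.35
tcp_pos: [0.5499, 0.1159, 0.0555]
tool_rot: [-0.0, 0.998, 0.056, 0.001]
ft_force: [0.1, -0.2, -0.8]
width: 0.124
```

Run:
```python
from h import *
c=np.array([.9937,.1123]);P1=np.array([.5776,.1190])
s,p,r=pose();print(s['time'],p,s['width'],s['ft_force'],s['ft_torque'],(p[:2]-P1)@c);delta([*P1+.0027*c,.0555],down(.1126))
```

```text
14.35 [0.54992734 0.11594571 0.05548366] 0.12405192241024668 [ 0.0510636  -0.17453826 -0.79008485] [0.02824772 0.02659379 0.02837853] -0.027841317724672857
shift [0.305 0.001 0.   ] turn [-0.    -0.001 -0.   ] rows~ 0.6108153506165352 0.009206800075713166
```

{"name": "apply_moves", "arguments": {"deltas": [[[0.1,0,0],[0,0,0],0],[[0.18,0,0],[0,0,0],0],[[0.24,0,0],[0,0,0],0],[[0.3,0,0],[0,0,0],0],[[0.32,0,0],[0,0,0],0],[[0.32,0,0],[0,0,0],0]]}}

```text
time: 14.95
tcp_pos: [0.5791, 0.1191, 0.0545]
tool_rot: [0.0, 0.998, 0.056, -0.002]
ft_force: [-9.8, -2.3, -0.3]
width: 0.125
```

Run:
```python
from h import *
c=np.array([.9937,.1123]);P1=np.array([.5776,.1190])
s,p,r=pose();print(s['time'],p,s['width'],s['ft_force'],s['ft_torque'],(p[:2]-P1)@c)
im,d=snap("side","s8",(190,160,310,260),6)
for q,st in brass(im):
        if 190<q[0]<300 and 210<q[1]<240 : print(q,st,np.round(vplane("side",q,(.5776,.1190),.1126),4))
```

```text
14.95 [0.57913644 0.11911308 0.05446775] 0.12500858415665111 [-9.83454578 -2.31454708 -0.29552675] [-0.2265232   2.05508437  0.00875743] 0.001539462637781042
[229.2 219. ] [227 217   5   6  25] [0.0333 0.0427]
[253.7 222.6] [249 218  10  10  73] [-0.0336  0.0483]
[291.9 221.8] [289 218   7   9  46] [-0.1326  0.0776]
```

View pics/s8.png

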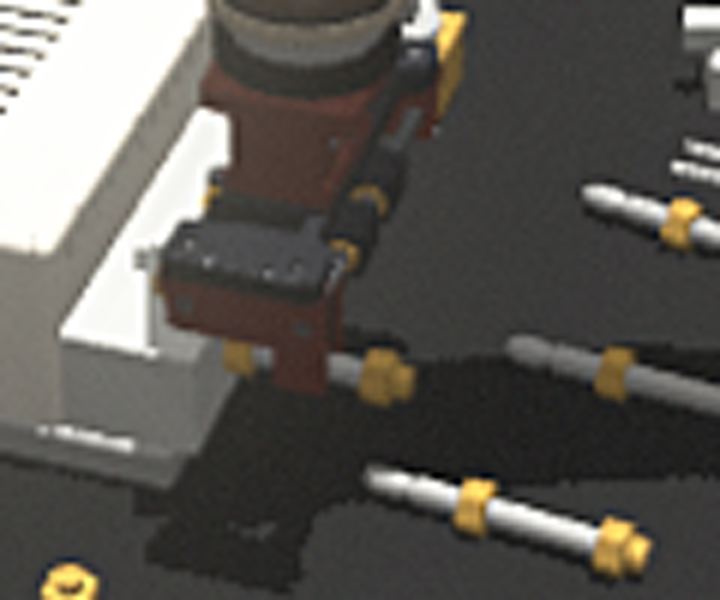

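{"name": "apply_moves", "arguments": {"deltas": [[[0.025,0,0],[0,0,0],0],[[0.04,0,0],[0,0,0],0],[[0.04,0,0],[0,0,0],0]]}}

```text
time: 15.3
tcp_pos: [0.5792, 0.1191, 0.0536]
tool_rot: [0.001, 0.998, 0.057, -0.006]
ft_force: [-14.3, -1.5, 3.7]
width: 0.124
```

{"name": "apply_moves", "arguments": {"deltas": [[[-0.01,0,-0.01],[0,0.01,0],0.1],[[-0.01,0,-0.01],[0,0.01,0],0.3],[[-0.01,0,-0.01],[0,0.01,0],0.35],[[0,0,-0.4],[0,0.01,0],0.35],[[-0.4,0,-0.6],[0,0.01,0],0.35],[[-0.9,0,-0.6],[0,0.01,0.02],0.35],[[-1,0,-0.6],[0,0.01,0.045],0.35],[[-1,0,-0.6],[0,0.01,0.045],0.35]]}}

```text
time: 16.1
tcp_pos: [0.4802, 0.1078, 0.1159]
tool_rot: [0.001, 1.0, 0.009, 0.005]
ft_force: [0.5, -0.3, 0.8]
width: 0.349
```

Run:
```python
from h import *
s,p,r=pose();print(s['time'],p,s['ft_force'])
im,d=snap("side","s9",(190,110,350,260),5)
for q,st in brass(im):
        if 190<q[0]<300 and 180<q[1]<290 : print(q,st,np.round(vplane("side",q,(.5776,.1190),.1126),4))
im,d=snap("top","t9",(50,150,310,300),3)
```

```text
16.1 [0.48023214 0.10779043 0.11592244] [ 0.48653921 -0.27353083  0.7500954 ]
[233.7 180.7] [231 178   6   6  26] [0.02  0.169]
[226.3 193.1] [224 191   6   5  25] [0.04  0.126]
[218.6 206.6] [216 204   6   6  29] [0.0619 0.077 ]
[229.7 217.4] [227 213   8  10  47] [0.0318 0.0485]
[291.8 221.7] [289 217   7  10  46] [-0.1323  0.0779]
[254.  222.9] [250 218   9  10  66] [-0.0344  0.0475]
[268.7 244. ] [266 240   8  10  51] [-0.076  -0.0141]
[292.9 251.2] [288 246  11  11  77] [-0.1417 -0.0204]
[201.1 258.9] [197 254  10  11  85] [ 0.1208 -0.13  ]
```

View pics/s9.png

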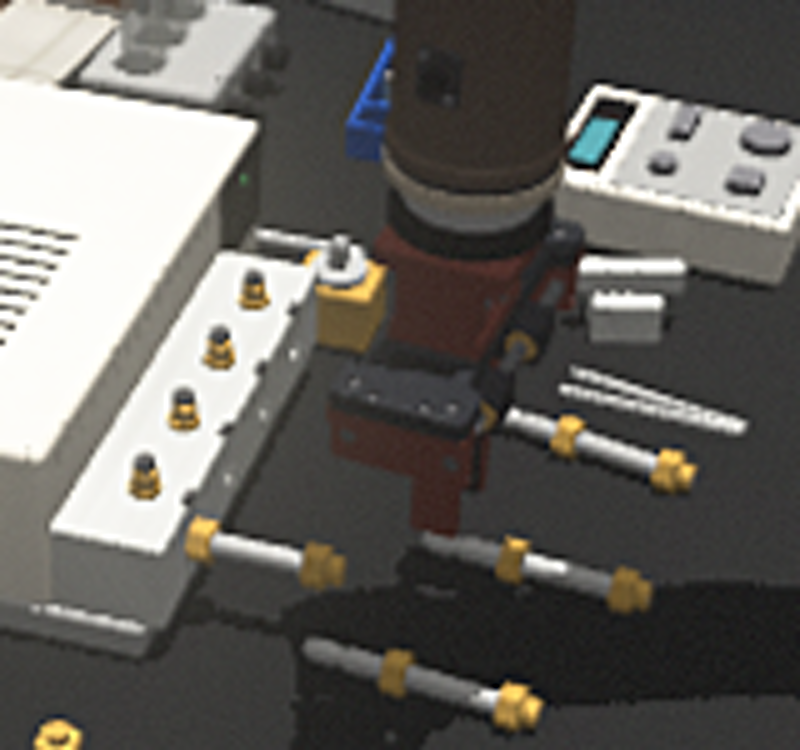

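View pics/t9.png

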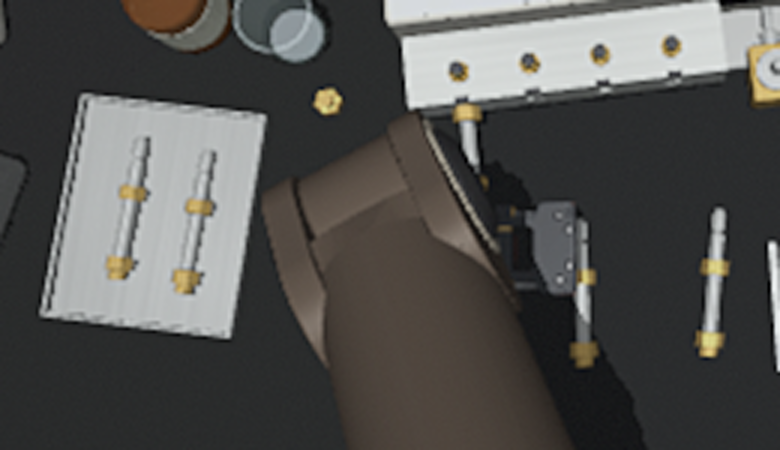

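Run:
```python
from h import *
delta([.4626,.1318,.05],down(.018))
```

```text
shift [-0.201 -0.24   0.655] turn [ 0.001 -0.005  0.001] rows~ 1.4513806678199186 0.07387769526591789
```

{"name": "apply_moves", "arguments": {"deltas": [[[-0.2,-0.24,0.1],[0,-0.005,0],0.35],[[-0.2,-0.24,0.5],[0,-0.005,0],0.35],[[-0.2,-0.24,0.65],[0,-0.005,0],0.35],[[-0.2,-0.24,0.65],[0,-0.005,0],0.35]]}}

```text
time: 16.6
tcp_pos: [0.4627, 0.132, 0.0483]
tool_rot: [0.001, 1.0, 0.011, -0.001]
ft_force: [-0.2, -0.2, -0.3]
width: 0.348
```

Run:
```python
from h import *
s,p,r=pose();print(p);delta([.4626,.1318,.0125],down(.018))
```

```text
[0.46269969 0.13200085 0.04834094]
shift [-0.     0.001  0.358] turn [0.001 0.001 0.002] rows~ 0.7168328417457625 0.031620916896750895
```

{"name": "apply_moves", "arguments": {"deltas": [[[0,0,0.2],[0.001,0.001,0.002],0.3],[[0,0,0.35],[0.001,0.001,0.002],0.3],[[0,0,0.35],[0.001,0.001,0.002],0.3],[[0,0,0.35],[0.001,0.001,0.002],0.3]]}}

```text
time: 17.0
tcp_pos: [0.4637, 0.1323, 0.014]
tool_rot: [-0.001, 1.0, 0.009, -0.0]
ft_force: [-0.1, -1.0, 0.3]
width: 0.3
```

{"name": "apply_moves", "arguments": {"deltas": [[[0,0,0.0],[0,0,0],0.1],[[0,0,0.0],[0,0,0],0],[[0,0,0.0],[0,0,0],0],[[0,0,0.0],[0,0,0],0]]}}

```text
time: 17.4
tcp_pos: [0.4645, 0.1325, 0.0149]
tool_rot: [-0.001, 1.0, 0.009, 0.001]
ft_force: [0.4, -0.8, 6.0]
width: 0.127
```

Run:
```python
from h import *
s,p,r=pose();print(s['time'],p,s['width'],s['ft_force']);P2=np.array([.5843,.0594]);c=np.array([.9937,.1123])
delta([*P2-.057*c,.08],down(.1126))
```

```text
17.4 [0.46454337 0.1324919  0.01491156] 0.12674550294545192 [ 0.38724273 -0.8422612   6.02241727]
shift [ 0.618  0.805 -0.651] turn [-0.001 -0.001 -0.045] rows~ 2.4115751742201863 0.6351253943736656
```

{"name": "apply_moves", "arguments": {"deltas": [[[0,0,-0.3],[0,0,0],0],[[0,0,-0.55],[0,0,0],0],[[0.3,0.4,-0.55],[0,0,-0.02],0],[[0.6,0.8,-0.5],[0,0,-0.045],0],[[0.6,0.8,-0.45],[0,0,-0.045],0],[[0.6,0.8,-0.42],[0,0,-0.045],0]]}}

```text
time: 18.0
tcp_pos: [0.5258, 0.0521, 0.0564]
tool_rot: [-0.001, 0.999, 0.054, 0.001]
ft_force: [0.3, 1.3, -1.8]
width: 0.123
```

Run:
```python
from h import *
s,p,r=pose();print(s['time'],p,s['width'],s['ft_force']);P2=np.array([.5843,.0594]);c=np.array([.9937,.1123])
delta([*P2-.057*c,.0557],down(.1126))
im,d=snap("side","s10",(190,160,310,260),6)
for q,st in brass(im):
        if 190<q[0]<300 and 180<q[1]<240 : print(q,st,np.round(vplane("side",q,p,.1126),4))
```

```text
18.0 [0.5257787  0.05208777 0.05637616] 0.12319482988130763 [ 0.29310011  1.30024353 -1.77611079]
shift [ 0.02  -0.007  0.007] turn [-0.001 -0.001 -0.002] rows~ 0.04392390805338464 0.03205620030208506
[233.7 180.7] [231 178   6   6  26] [0.1001 0.1229]
[226.4 193. ] [224 191   6   5  24] [0.1211 0.0775]
[218.6 206.6] [216 204   6   6  29] [0.1448 0.0248]
[258.7 208.6] [256 205   6   8  32] [0.03   0.0469]
[282.8 212.4] [279 208   9   9  64] [-0.0362  0.0509]
[229.6 217.4] [227 213   7  10  46] [ 0.1131 -0.0057]
[291.9 221.7] [289 217   7  10  47] [-0.0625  0.0258]
[253.8 223. ] [250 218   9  10  69] [ 0.0427 -0.0071]
```

View pics/s10.png

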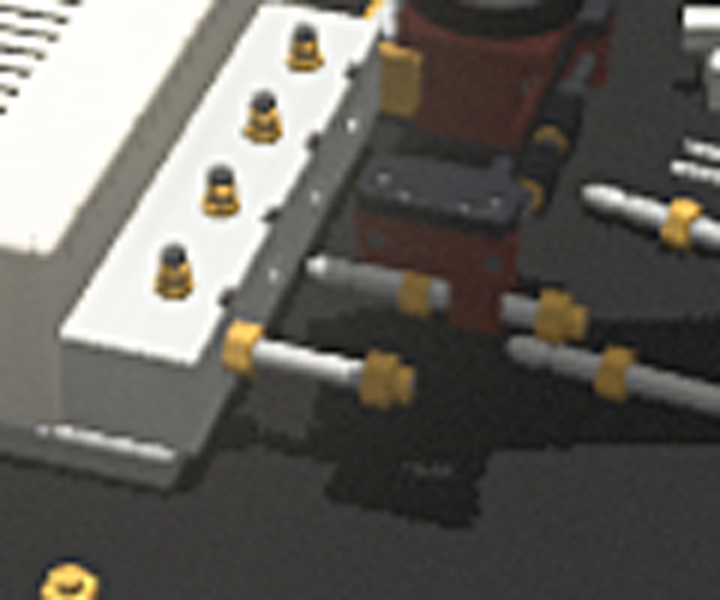

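Run:
```python
from h import *
im=np.load("pics/s10.npz")['im'];p=[.5258,.0521]
o=im[195:225,235:295,::-1];cv2.imwrite("pics/z10.png",cv2.resize(o,None,fx=12,fy=12,interpolation=cv2.INTER_NEAREST))
for col in (248,250,252,274,276):
    g=im[198:218,col].astype(int).sum(1);print(col,list(g))
```

```text
248 [np.int64(204), np.int64(201), np.int64(201), np.int64(194), np.int64(185), np.int64(217), np.int64(327), np.int64(342), np.int64(278), np.int64(228), np.int64(188), np.int64(189), np.int64(192), np.int64(193), np.int64(159), np.int64(129), np.int64(129), np.int64(139), np.int64(136), np.int64(124)]
250 [np.int64(175), np.int64(159), np.int64(164), np.int64(171), np.int64(171), np.int64(158), np.int64(346), np.int64(363), np.int64(313), np.int64(281), np.int64(219), np.int64(194), np.int64(187), np.int64(148), np.int64(123), np.int64(136), np.int64(139), np.int64(127), np.int64(136), np.int64(125)]
252 [np.int64(181), np.int64(172), np.int64(177), np.int64(168), np.int64(146), np.int64(136), np.int64(290), np.int64(364), np.int64(339), np.int64(292), np.int64(253), np.int64(201), np.int64(183), np.int64(161), np.int64(131), np.int64(130), np.int64(127), np.int64(137), np.int64(125), np.int64(113)]
274 [np.int64(108), np.int64(137), np.int64(137), np.int64(135), np.int64(134), np.int64(131), np.int64(129), np.int64(130), np.int64(140), np.int64(122), np.int64(140), np.int64(323), np.int64(350), np.int64(302), np.int64(267), np.int64(174), np.int64(112), np.int64(90), np.int64(114), np.int64(199)]
276 [np.int64(153), np.int64(160), np.int64(158), np.int64(154), np.int64(163), np.int64(171), np.int64(169), np.int64(135), np.int64(103), np.int64(105), np.int64(84), np.int64(266), np.int64(360), np.int64(337), np.int64(292), np.int64(230), np.int64(121), np.int64(84), np.int64(334), np.int64(339)]
```

View pics/z10.png

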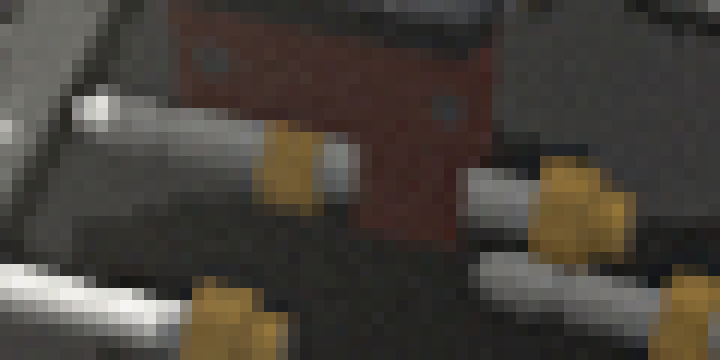

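Run:
```python
from h import *
p=[.5258,.0521]
for uv in((252,206.3),(276,211.2),(282.8,212.4)):print(np.round(vplane("side",uv,p,.1126),4))
```

```text
[0.0488 0.0501]
[-0.0177  0.0502]
[-0.0363  0.0509]
```

{"name": "apply_moves", "arguments": {"deltas": [[[0.02,-0.007,0.008],[0,0,-0.002],0],[[0.1,-0.007,0.008],[0,0,-0.002],0],[[0.2,-0.007,0.008],[0,0,-0.002],0],[[0.29,-0.007,0.008],[0,0,-0.002],0],[[0.29,-0.007,0.008],[0,0,-0.002],0]]}}

```text
time: 18.55
tcp_pos: [0.5554, 0.0575, 0.0553]
tool_rot: [-0.001, 0.998, 0.057, 0.001]
ft_force: [1.9, -2.2, -2.3]
width: 0.122
```

Run:
```python
from h import *
c=np.array([.9937,.1123]);P2=np.array([.5843,.0594])
s,p,r=pose();print(s['time'],p,s['width'],s['ft_force'],s['ft_torque'],(p[:2]-P2)@c);delta([*P2+.0033*c,.0556],down(.1126))
```

```text
18.55 [0.55543202 0.05745081 0.05532657] 0.12178889106340632 [ 1.89578738 -2.19520414 -2.32392596] [-0.39782369 -0.28901095 -0.1240946 ] -0.028905010650479075
shift [ 0.322  0.014 -0.002] turn [-0.001 -0.001  0.001] rows~ 0.6446388999566502 0.019487573707325862
```

{"name": "apply_moves", "arguments": {"deltas": [[[0.02,0.014,0],[0,0,0.001],0],[[0.1,0.014,0],[0,0,0.001],0],[[0.18,0.014,0],[0,0,0.001],0],[[0.24,0.014,0],[0,0,0.001],0],[[0.3,0.014,0],[0,0,0.001],0],[[0.34,0.014,0],[0,0,0.001],0],[[0.34,0.014,0],[0,0,0.001],0]]}}

```text
time: 19.25
tcp_pos: [0.5871, 0.0597, 0.0544]
tool_rot: [-0.0, 0.998, 0.056, -0.002]
ft_force: [-9.1, -1.0, -0.6]
width: 0.126
```

Run:
```python
from h import *
c=np.array([.9937,.1123]);P2=np.array([.5843,.0594])
s,p,r=pose();print(s['time'],p,s['width'],s['ft_force'],s['ft_torque'],(p[:2]-P2)@c);delta([*P2+.0033*c,.0556],down(.1126))
im,d=snap("side","s11",(190,160,310,260),6)
for q,st in brass(im):
        if 190<q[0]<300 and 180<q[1]<240 : print(q,st,np.round(vplane("side",q,P2,.1126),4))
```

```text
19.25 [0.58708393 0.05967326 0.05441745] 0.1258003173066612 [-9.10646163 -1.00090179 -0.61964493] [-0.19491314  2.04910349 -0.02746409] 0.0027970737316492618
shift [ 0.005 -0.    -0.012] turn [-0.001  0.002 -0.   ] rows~ 0.02571536014040517 0.02731310581414128
[236.7 204.8] [234 202   6   7  29] [0.0329 0.0449]
[218.7 206.5] [216 204   6   6  30] [0.0853 0.0258]
[260.1 208.8] [256 204  10  10  66] [-0.0331  0.0478]
[229.8 217.9] [227 214   7   9  42] [ 0.0533 -0.0067]
[291.9 221.7] [289 217   7  10  47] [-0.1216  0.0264]
[254.  222.9] [250 218  10  10  74] [-0.0171 -0.006 ]
```

{"name": "apply_moves", "arguments": {"deltas": [[[0.03,0,-0.01],[0,0,0],0],[[0.05,0,-0.01],[0,0,0],0],[[0.05,0,-0.01],[0,0,0],0]]}}

```text
time: 19.6
tcp_pos: [0.5872, 0.0597, 0.0541]
tool_rot: [0.0, 0.998, 0.056, -0.007]
ft_force: [-17.1, -1.0, 4.9]
width: 0.127
```

{"name": "apply_moves", "arguments": {"deltas": [[[-0.01,0,-0.01],[0,0.008,0],0.1],[[-0.01,0,-0.01],[0,0.008,0],0.3],[[-0.01,0,-0.01],[0,0.008,0],0.35],[[0,0,-0.4],[0,0.008,0],0.35],[[-0.4,0,-0.6],[0,0.008,0],0.35],[[-0.9,0.1,-0.6],[0,0.008,0.02],0.35],[[-1,0.3,-0.6],[0,0.008,0.04],0.35],[[-1,0.3,-0.6],[0,0.008,0.04],0.35]]}}

```text
time: 20.4
tcp_pos: [0.4915, 0.016, 0.1164]
tool_rot: [0.001, 1.0, 0.013, 0.002]
ft_force: [0.3, 0.4, 0.8]
width: 0.348
```

Run:
```python
from h import *
P2=np.array([.5843,.0594])
s,p,r=pose();print(s['time'],p,s['ft_force'])
im,d=snap("side","s12",(190,110,350,260),5)
for q,st in brass(im):
        if 190<q[0]<300 and 180<q[1]<290 : print(q,st,np.round(vplane("side",q,P2,.1126),4))
im,d=snap("top","t12",(150,130,450,300),2.6)
for q,st in brass(im):
    if q[1]>225 and q[0]>150: print(q,st,ray("top",q,.013)[0].round(4))
delta([.4384,.0238,.05],down(.031))
```

```text
20.4 [0.49150819 0.015953   0.11637812] [0.29728313 0.44455799 0.8240328 ]
[233.7 180.7] [231 178   6   6  26] [0.0409 0.1234]
[226.3 193.1] [224 191   6   5  26] [0.0622 0.0776]
[236.9 203.7] [234 200   7   9  42] [0.0323 0.0489]
[218.6 206.6] [216 204   6   6  29] [0.0856 0.0254]
[260.2 208.8] [256 204  10  10  63] [-0.0334  0.0479]
[229.6 217.4] [227 213   7  10  46] [ 0.0538 -0.005 ]
[291.9 221.7] [289 217   7  10  47] [-0.1216  0.0264]
[254.1 222.8] [250 218  10  10  72] [-0.0173 -0.0055]
[201.2 258.9] [197 254  10  11  86] [ 0.148  -0.1949]
[288.5 238.7] [285 236   8   6  37] [ 0.4778 -0.0927  0.013 ]
[286.4 263.8] [282 260  10   9  60] [ 0.4133 -0.0864  0.013 ]
shift [-0.554 -0.067  0.661] turn [ 0.    -0.003 -0.001] rows~ 1.7290787861358967 0.04042409431763611
```

View pics/s12.png

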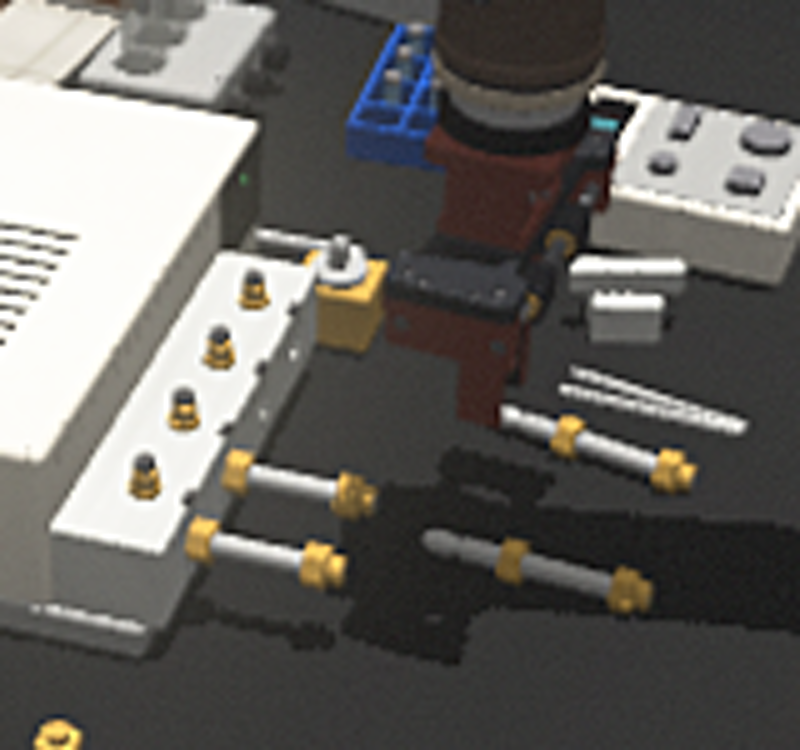

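View pics/t12.png

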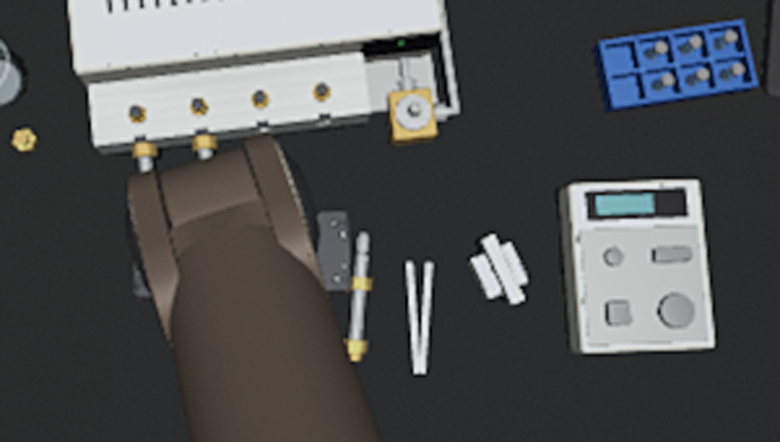

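{"name": "apply_moves", "arguments": {"deltas": [[[-0.4,-0.07,0.1],[0,-0.003,0],0.35],[[-0.55,-0.07,0.4],[0,-0.003,0],0.35],[[-0.55,-0.07,0.65],[0,-0.003,0],0.35],[[-0.55,-0.07,0.65],[0,-0.003,0],0.35],[[-0.55,-0.07,0.65],[0,-0.003,0],0.35]]}}

```text
time: 21.0
tcp_pos: [0.4399, 0.0252, 0.0512]
tool_rot: [-0.0, 1.0, 0.015, -0.0]
ft_force: [-0.7, 0.5, 0.1]
width: 0.349
```

Run:
```python
from h import *
s,p,r=pose();print(p);delta([.4384,.0238,.0125],down(.031))
```

```text
[0.43986556 0.02522507 0.05124239]
shift [-0.015  0.014  0.387] turn [-0.  0. -0.] rows~ 0.7759256983640127 0.009331873979087593
```

{"name": "apply_moves", "arguments": {"deltas": [[[-0.01,0.014,0.2],[0,0,0],0.3],[[-0.01,0.014,0.38],[0,0,0],0.3],[[-0.01,0.014,0.38],[0,0,0],0.3],[[-0.01,0.014,0.38],[0,0,0],0.3]]}}

```text
time: 21.4
tcp_pos: [0.44, 0.0243, 0.0142]
tool_rot: [-0.0, 1.0, 0.015, 0.0]
ft_force: [-0.4, -0.5, -0.6]
width: 0.302
```

{"name": "apply_moves", "arguments": {"deltas": [[[0,0,0.0],[0,0,0],0.1],[[0,0,0.0],[0,0,0],0],[[0,0,0.0],[0,0,0],0],[[0,0,0.0],[0,0,0],0]]}}

```text
time: 21.8
tcp_pos: [0.4409, 0.0243, 0.0151]
tool_rot: [-0.0, 1.0, 0.015, 0.001]
ft_force: [-1.2, 0.4, 7.3]
width: 0.12
```

Run:
```python
from h import *
s,p,r=pose();print(s['time'],p,s['width'],s['ft_force']);P3=np.array([.5909,-.0005]);c=np.array([.9937,.1123])
delta([*P3-.057*c,.0556],down(.1126))
```

```text
21.8 [0.44094974 0.02434047 0.01514169] 0.11960165630259051 [-1.24879172  0.38644264  7.2892295 ]
shift [ 0.924  0.34  -0.403] turn [-0.    -0.001 -0.039] rows~ 2.1278672932895506 0.548547086319728
```

{"name": "apply_moves", "arguments": {"deltas": [[[0,0,-0.3],[0,0,0],0],[[0,0,-0.5],[0,0,0],0],[[0.3,0.2,-0.5],[0,0,-0.02],0],[[0.7,0.34,-0.45],[0,0,-0.039],0],[[0.92,0.34,-0.41],[0,0,-0.039],0],[[0.92,0.34,-0.41],[0,0,-0.039],0],[[0.92,0.34,-0.41],[0,0,-0.039],0]]}}

```text
time: 22.5
tcp_pos: [0.5332, -0.0067, 0.056]
tool_rot: [-0.001, 0.998, 0.056, 0.001]
ft_force: [-0.4, -1.0, -0.6]
width: 0.126
```

Run:
```python
from h import *
s,p,r=pose();print(s['time'],p,s['width'],s['ft_force']);P3=np.array([.5909,-.0005]);c=np.array([.9937,.1123])
delta([*P3-.057*c,.0556],down(.1126))
im,d=snap("side","s13",(190,160,310,260),6)
for q,st in brass(im):
        if 190<q[0]<300 and 180<q[1]<240 : print(q,st,np.round(vplane("side",q,p,.1126),4))
```

```text
22.5 [ 0.5331619  -0.00674267  0.05601949] 0.1255293373803574 [-0.36720856 -1.00125426 -0.60850455]
shift [0.011 0.003 0.004] turn [-0.001 -0.001 -0.   ] rows~ 0.023705842852208933 0.011336727028791554
[233.7 180.7] [231 178   6   6  26] [0.1201 0.0778]
[226.4 193. ] [224 191   6   5  25] [0.1423 0.0296]
[264.9 195.2] [262 192   7   8  37] [0.0291 0.0491]
[287.9 199.6] [284 195   9  10  63] [-0.0363  0.0497]
[237.  203.8] [234 200   7   9  43] [ 0.1106 -0.0016]
[218.6 206.6] [216 204   6   6  29] [ 0.1675 -0.0263]
[260.4 209. ] [256 204  10  10  65] [ 0.0406 -0.0029]
[229.7 217.4] [227 213   7  10  44] [ 0.1335 -0.0584]
[254.  222.9] [250 218  10  10  74] [ 0.0586 -0.0595]
```

View pics/s13.png

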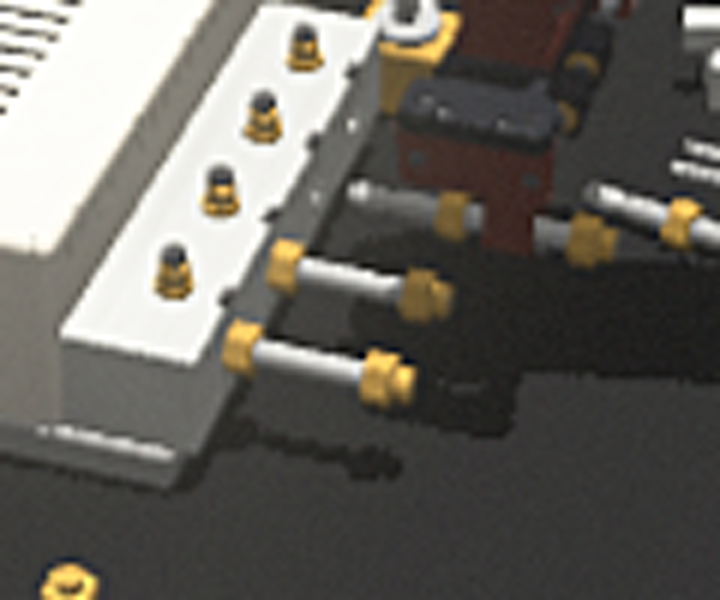

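{"name": "apply_moves", "arguments": {"deltas": [[[0.02,0.003,0.005],[0,0,0],0],[[0.1,0.003,0.005],[0,0,0],0],[[0.2,0.003,0.005],[0,0,0],0],[[0.29,0.003,0.005],[0,0,0],0],[[0.29,0.003,0.005],[0,0,0],0]]}}

```text
time: 23.05
tcp_pos: [0.5632, -0.0033, 0.0558]
tool_rot: [-0.001, 0.998, 0.056, 0.001]
ft_force: [-0.8, 0.4, -1.2]
width: 0.12
```

Run:
```python
from h import *
c=np.array([.9937,.1123]);P3=np.array([.5909,-.0005])
s,p,r=pose();print(s['time'],p,s['width'],s['ft_force'],s['ft_torque'],(p[:2]-P3)@c);delta([*P3+.004*c,.0556],down(.1126))
```

```text
23.05 [ 0.56324238 -0.00326656  0.05580354] 0.11966819501550689 [-0.82193292  0.44327504 -1.1564107 ] [0.05569131 0.04870933 0.00636729] -0.027794056887219285
shift [0.318 0.004 0.003] turn [-0.001 -0.001 -0.   ] rows~ 0.6359220808729008 0.018502818169050358
```

{"name": "apply_moves", "arguments": {"deltas": [[[0.1,0.004,0.002],[0,0,0],0],[[0.18,0.004,0.002],[0,0,0],0],[[0.24,0.004,0.002],[0,0,0],0],[[0.3,0.004,0.002],[0,0,0],0],[[0.34,0.004,0.002],[0,0,0],0],[[0.36,0.004,0.002],[0,0,0],0],[[0.36,0.004,0.002],[0,0,0],0]]}}

```text
time: 23.75
tcp_pos: [0.5945, -0.0002, 0.0544]
tool_rot: [-0.0, 0.998, 0.056, -0.004]
ft_force: [-15.3, -1.7, 4.6]
width: 0.123
```

Run:
```python
from h import *
c=np.array([.9937,.1123]);P3=np.array([.5909,-.0005])
s,p,r=pose();print(s['time'],p,s['width'],s['ft_force'],s['ft_torque'],(p[:2]-P3)@c)
im,d=snap("side","s14",(190,160,310,260),6)
for q,st in brass(im):
        if 190<q[0]<300 and 180<q[1]<240 : print(q,st,np.round(vplane("side",q,P3,.1126),4))
im=np.load("pics/side0.npz")['im']
for q,st in brass(im):
        if 190<q[0]<300 and 180<q[1]<240 : print("orig",q,st,np.round(vplane("side",q,P3,.1126),4))
```

```text
23.75 [ 5.94467784e-01 -2.17838351e-04  5.43694946e-02] 0.12294372585000081 [-15.28575052  -1.66664729   4.63999059] [-0.27121797  3.37332993  0.03749206] 0.0035769933515906057
[243.9 191.1] [242 188   6   8  32] [0.0321 0.0486]
[226.4 193. ] [224 191   6   5  24] [0.0844 0.0294]
[266.2 195.7] [263 191   8  10  56] [-0.0327  0.048 ]
[237.1 203.8] [235 200   6   9  38] [ 0.0523 -0.0018]
[218.6 206.6] [216 204   6   6  29] [ 0.1095 -0.0265]
[260.2 208.8] [256 204  10  10  66] [-0.0167 -0.0026]
[229.7 217.5] [227 213   7  10  47] [ 0.0755 -0.0591]
[254.  222.8] [250 218  10  10  72] [ 0.0006 -0.0594]
orig [233.7 180.7] [231 178   6   6  26] [0.0621 0.0776]
orig [243.8 190.9] [241 187   7   9  40] [0.0324 0.0492]
orig [226.4 193. ] [224 191   6   5  25] [0.0844 0.0294]
orig [266.5 195.5] [263 191   9   9  55] [-0.0335  0.0489]
orig [218.6 206.6] [216 204   6   6  29] [ 0.1095 -0.0265]
orig [229.6 217.2] [227 213   7  10  46] [ 0.0758 -0.058 ]
orig [291.7 221.6] [289 217   7  10  45] [-0.1098 -0.0252]
orig [253.8 222.5] [250 218   9  10  66] [ 0.0012 -0.0584]
```

{"name": "apply_moves", "arguments": {"deltas": [[[-0.01,0,-0.01],[0,0.008,0],0.1],[[-0.01,0,-0.01],[0,0.008,0],0.3],[[-0.01,0,-0.01],[0,0.008,0],0.35],[[0,0,-0.4],[0,0.008,0],0.35],[[-0.4,0,-0.6],[0,0.008,0],0.35],[[-0.9,0.3,-0.6],[0,0.008,0.05],0.35],[[-1,0.6,-0.6],[0,0.008,0.1],0.35],[[-1,0.6,-0.6],[0,0.008,0.1],0.35]]}}

```text
time: 24.6
tcp_pos: [0.5011, -0.0763, 0.116]
tool_rot: [0.001, 0.999, -0.053, 0.005]
ft_force: [-0.2, -0.7, 0.1]
width: 0.351
```

Run:
```python
from h import *
P3=np.array([.5909,-.0005])
s,p,r=pose();print(s['time'],p,s['ft_force'])
im,d=snap("side","s15",(190,110,350,260),5)
for q,st in brass(im):
        if 190<q[0]<340 and 170<q[1]<220 : print(q,st,np.round(vplane("side",q,P3,.1126),4),ray("side",q,.012)[0].round(4))
im,d=snap("top","t15",(150,130,450,300),2.6)
delta([.4469,-.0884,.05],down(-.096))
```

```text
24.6 [ 0.50113954 -0.07630188  0.11599089] [-0.16305052 -0.67602904  0.08214619]
[260.3 171.6] [253 162  15  19 172] [-0.0136  0.1248] [ 0.6383 -0.1539  0.012 ]
[233.7 180.7] [231 178   6   6  26] [0.0621 0.0776] [ 0.6921 -0.0758  0.012 ]
[243.9 191.1] [241 187   7   9  39] [0.0321 0.0486] [ 0.6428 -0.0413  0.012 ]
[226.3 193.1] [224 191   6   5  25] [0.0847 0.029 ] [ 0.6852 -0.011   0.012 ]
[266.6 195.6] [263 191   9   9  59] [-0.0338  0.0486] [ 0.5744 -0.0492  0.012 ]
[303.  196.9] [300 193   7   9  41] [-0.1349  0.0687] [ 0.4768 -0.0876  0.012 ]
[237.2 203.6] [235 200   6   9  42] [ 0.052 -0.001] [0.6356 0.0202 0.012 ]
[324.2 204. ] [320 200  10   9  60] [-0.1935  0.0589] [ 0.4116 -0.0815  0.012 ]
[218.6 206.6] [216 204   6   6  29] [ 0.1095 -0.0265] [0.6772 0.0543 0.012 ]
[260.9 208.1] [257 204   9   9  64] [-0.0187  0.0005] [0.567  0.0107 0.012 ]
[229.7 217.5] [227 213   7  10  45] [ 0.0755 -0.0591] [0.6284 0.0839 0.012 ]
shift [-0.553  0.221  0.653] turn [-0.    -0.006 -0.001] rows~ 1.7678382818273364 0.08016890714894719
```

View pics/s15.png

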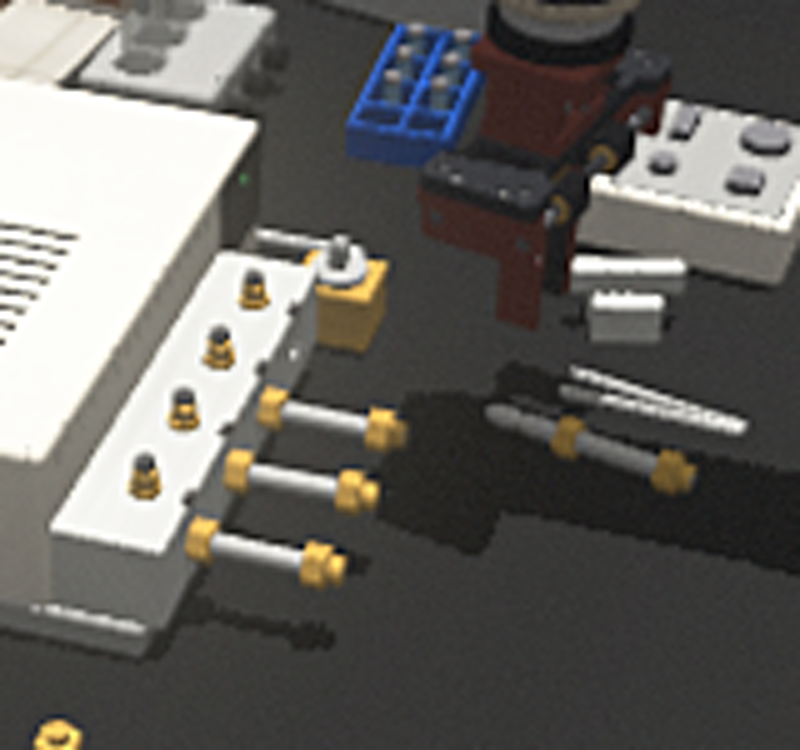

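{"name": "apply_moves", "arguments": {"deltas": [[[-0.4,0.22,0.1],[0,-0.006,0],0.3],[[-0.55,0.22,0.4],[0,-0.006,0],0.3],[[-0.55,0.22,0.65],[0,-0.006,0],0.3],[[-0.55,0.22,0.65],[0,-0.006,0],0.3],[[-0.55,0.22,0.65],[0,-0.006,0],0.3]]}}

```text
time: 25.2
tcp_pos: [0.4484, -0.0873, 0.0506]
tool_rot: [-0.001, 0.999, -0.048, -0.0]
ft_force: [-0.3, 0.4, 0.1]
width: 0.303
```

Run:
```python
from h import *
s,p,r=pose();print(p);delta([.4469,-.0884,.0125],down(-.096))
```

```text
[ 0.44843627 -0.08726022  0.05059334]
shift [-0.014  0.013  0.381] turn [-0.001  0.     0.   ] rows~ 0.7628267697858558 0.011317719690768719
```

{"name": "apply_moves", "arguments": {"deltas": [[[-0.01,0.013,0.2],[0,0,0],0.3],[[-0.01,0.013,0.38],[0,0,0],0.3],[[-0.01,0.013,0.38],[0,0,0],0.3],[[-0.01,0.013,0.38],[0,0,0],0.3]]}}

```text
time: 25.6
tcp_pos: [0.4484, -0.0879, 0.0136]
tool_rot: [-0.001, 0.999, -0.047, 0.0]
ft_force: [0.1, -0.1, 0.5]
width: 0.301
```

{"name": "apply_moves", "arguments": {"deltas": [[[0,0,0.0],[0,0,0],0.1],[[0,0,0.0],[0,0,0],0],[[0,0,0.0],[0,0,0],0],[[0,0,0.0],[0,0,0],0]]}}

```text
time: 26.0
tcp_pos: [0.4493, -0.0881, 0.0145]
tool_rot: [-0.001, 0.999, -0.047, 0.001]
ft_force: [0.7, 0.1, 7.3]
width: 0.121
```

Run:
```python
from h import *
s,p,r=pose();print(s['time'],p,s['width'],s['ft_force']);P4=np.array([.5976,-.0601]);c=np.array([.9937,.1123])
delta([*P4-.057*c,.0556],down(.1126))
```

```text
26.0 [ 0.44928812 -0.08805805  0.01454925] 0.1214742067902026 [0.66271745 0.11981325 7.27789484]
shift [ 0.893 -0.302 -0.408] turn [-0.001 -0.001 -0.099] rows~ 2.0545983289285097 1.3840132066267146
```

{"name": "apply_moves", "arguments": {"deltas": [[[0,0,-0.3],[0,0,0],0],[[0,0,-0.5],[0,0,-0.03],0],[[0.3,-0.1,-0.5],[0,0,-0.06],0],[[0.7,-0.3,-0.45],[0,0,-0.099],0],[[0.89,-0.3,-0.41],[0,0,-0.099],0],[[0.89,-0.3,-0.41],[0,0,-0.099],0],[[0.89,-0.3,-0.41],[0,0,-0.099],0]]}}

```text
time: 26.7
tcp_pos: [0.5395, -0.0668, 0.0555]
tool_rot: [-0.001, 0.998, 0.056, 0.0]
ft_force: [-0.5, -0.8, -1.2]
width: 0.128
```

Run:
```python
from h import *
s,p,r=pose();print(s['time'],p,s['width'],s['ft_force']);P4=np.array([.5976,-.0601]);c=np.array([.9937,.1123])
delta([*P4-.057*c,.0556],down(.1126))
im,d=snap("side","s16",(190,150,310,250),6)
for q,st in brass(im):
        if 190<q[0]<320 and 160<q[1]<240 : print(q,st,np.round(vplane("side",q,p,.1126),4))
```

```text
26.7 [ 0.53953911 -0.0668131   0.0554532 ] 0.1279612501999967 [-0.47757852 -0.82934576 -1.17028672]
shift [ 0.014 -0.002 -0.001] turn [-0.001 -0.    -0.   ] rows~ 0.0292251595253053 0.010768873175158532
[240.6 169. ] [238 166   6   6  25] [0.1203 0.078 ]
[258.4 172.4] [253 166  11  14 115] [0.067  0.0778]
[233.7 180.7] [231 178   6   6  26] [0.1415 0.0318]
[271.  182.7] [269 179   6   9  40] [0.0287 0.0504]
[293.2 187.2] [290 183   8   9  55] [-0.0364  0.0496]
[243.9 191.1] [241 187   7   9  39] [0.1099 0.0012]
[226.3 193.1] [224 191   6   5  25] [ 0.1654 -0.0196]
[266.5 195.8] [263 192   9   9  56] [0.0403 0.0005]
[237.3 203.6] [235 200   6   9  44] [ 0.1306 -0.0511]
[218.6 206.6] [216 204   6   6  29] [ 0.1917 -0.0782]
[260.9 208. ] [257 204   9   9  67] [ 0.0561 -0.0493]
[229.7 217.5] [227 213   7  10  45] [ 0.1557 -0.1127]
[254.1 222.7] [250 218  10  10  71] [ 0.0761 -0.1125]
```

View pics/s16.png

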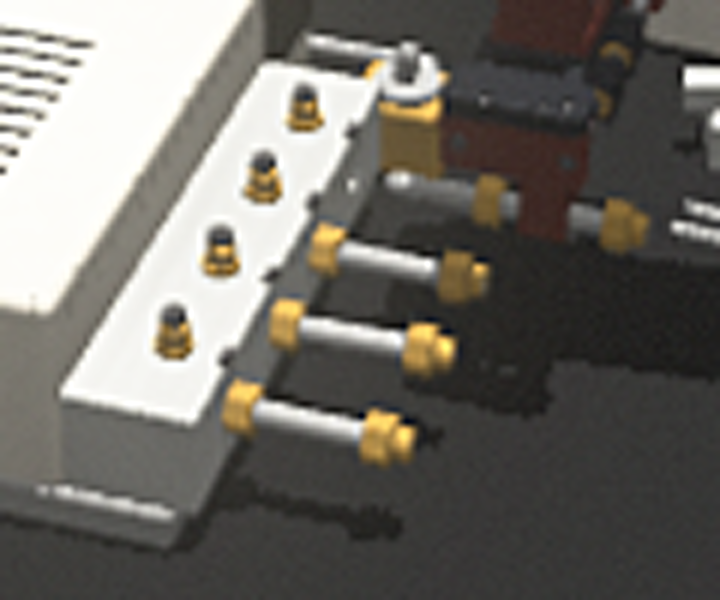

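{"name": "apply_moves", "arguments": {"deltas": [[[0.02,0,0],[0,0,0],0],[[0.1,0,0],[0,0,0],0],[[0.2,0,0],[0,0,0],0],[[0.29,0,0],[0,0,0],0],[[0.29,0,0],[0,0,0],0]]}}

```text
time: 27.25
tcp_pos: [0.5695, -0.0633, 0.0557]
tool_rot: [-0.001, 0.998, 0.056, 0.001]
ft_force: [0.8, 0.1, -0.2]
width: 0.123
```

Run:
```python
from h import *
c=np.array([.9937,.1123]);P4=np.array([.5976,-.0601])
s,p,r=pose();print(s['time'],p,s['width'],s['ft_force'],s['ft_torque'],(p[:2]-P4)@c);delta([*P4+.004*c,.0556],down(.1126))
```

```text
27.25 [ 0.56954262 -0.06334107  0.05567558] 0.12258429638437332 [ 0.83606317  0.06275141 -0.17974428] [0.05021761 0.0035096  0.01446591] -0.02824459270180772
shift [ 0.322 -0.001  0.001] turn [-0.001 -0.001 -0.   ] rows~ 0.644882777173403 0.016461689012597883
```

{"name": "apply_moves", "arguments": {"deltas": [[[0.1,0,0],[0,0,0],0],[[0.18,0,0],[0,0,0],0],[[0.24,0,0],[0,0,0],0],[[0.3,0,0],[0,0,0],0],[[0.34,0,0],[0,0,0],0],[[0.36,0,0],[0,0,0],0],[[0.36,0,0],[0,0,0],0]]}}

```text
time: 27.95
tcp_pos: [0.6015, -0.0597, 0.0545]
tool_rot: [-0.0, 0.998, 0.056, -0.003]
ft_force: [-13.9, -1.3, 2.5]
width: 0.123
```

Run:
```python
from h import *
c=np.array([.9937,.1123]);P4=np.array([.5976,-.0601])
s,p,r=pose();print(s['time'],p,s['width'],s['ft_force'],s['ft_torque'],(p[:2]-P4)@c)
im,d=snap("side","s17",(190,150,310,250),6)
for q,st in brass(im):
        if 245<q[0]<320 and 160<q[1]<200 : print(q,st,np.round(vplane("side",q,P4,.1126),4))
```

```text
27.95 [ 0.60151124 -0.05970803  0.05453698] 0.1231513530898818 [-13.85939687  -1.33369603   2.46473647] [-0.1116229   2.79538342  0.03030489] 0.003930613116417769
[250.4 178.9] [248 176   8   8  36] [0.0319 0.05  ]
[271.8 183.3] [268 179   9   9  54] [-0.0322  0.049 ]
[266.5 195.7] [263 191   9  10  61] [-0.0181  0.0009]
```

{"name": "apply_moves", "arguments": {"deltas": [[[0.03,0,-0.01],[0,0.004,0],0],[[0.05,0,-0.01],[0,0.004,0],0],[[0.05,0,-0.01],[0,0.004,0],0]]}}

```text
time: 28.3
tcp_pos: [0.6016, -0.0597, 0.0543]
tool_rot: [-0.0, 0.998, 0.056, -0.004]
ft_force: [-16.6, -0.1, 4.7]
width: 0.123
```

{"name": "apply_moves", "arguments": {"deltas": [[[-0.01,0,-0.01],[0,0.008,0],0.1],[[-0.01,0,-0.01],[0,0.008,0],0.3],[[-0.01,0,-0.01],[0,0.008,0],0.35],[[0,0,-0.4],[0,0.008,0],0.35],[[-0.4,0.2,-0.8],[0,0.008,0],0.35],[[-0.8,0.5,-1],[0,0.008,0],0.5],[[-1,1,-1],[0,0.008,0],0.5],[[-1,1,-1],[0,0.008,0],0.5]]}}

```text
time: 29.1
tcp_pos: [0.5132, -0.1759, 0.1569]
tool_rot: [0.001, 0.999, 0.053, 0.005]
ft_force: [-0.6, -1.2, 0.1]
width: 0.499
```

Run:
```python
from h import *
P4=np.array([.5976,-.0601]);c=np.array([.9937,.1123]);yc=np.array([-.1123,.9937]);P1=np.array([.5776,.119])
s,p,r=pose();print(s['time'],p,s['ft_force'])
im,d=snap("side","s18",(190,110,350,260),5)
for i,(q) in enumerate([q for q,st in brass(im) if 225<q[0]<320 and 175<q[1]<230]):
    for k in range(4):
        v=vplane("side",q,P1-.06*k*yc,.1126)
        if .044<v[1]<.053: print(k+1,q,np.round(v,4))
im,d=snap("top","t18",(150,130,450,300),2.6)
```

```text
29.1 [ 0.51321963 -0.17591022  0.15688234] [-0.58128985 -1.24305349  0.05757102]
4 [272.4 183.4] [-0.0343  0.0492]
3 [243.9 191.1] [0.0319 0.0487]
3 [266.8 195.8] [-0.0347  0.0483]
2 [237.3 203.6] [0.0311 0.0495]
2 [260.9 208. ] [-0.0352  0.0511]
1 [229.7 217.5] [0.0318 0.0482]
1 [254.1 222.7] [-0.0347  0.0483]
```

View pics/s18.png

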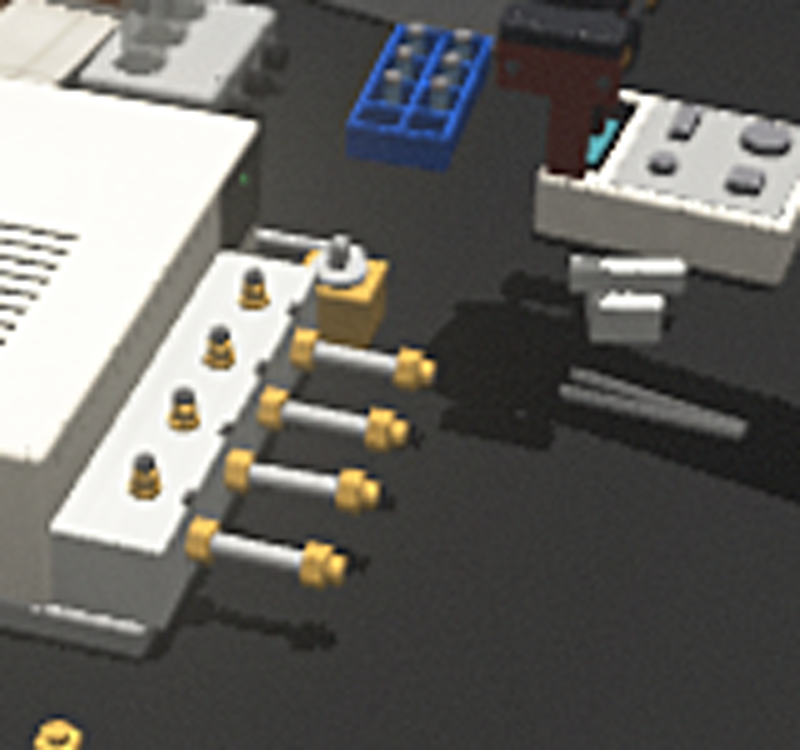

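View pics/t18.png

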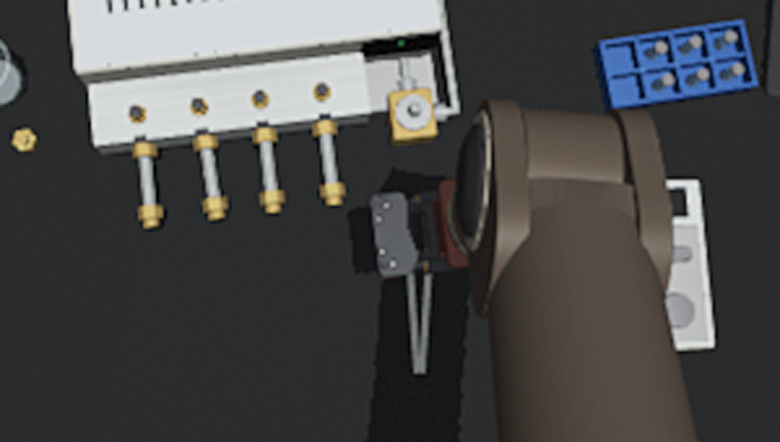

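Run:
```python
from h import *
c=np.array([.9937,.1123]);yc=np.array([-.1123,.9937]);P1=np.array([.5776,.119])
for t in("top0","t18"):
    im=np.load(f"pics/{t}.npz")['im']
    for q,st in brass(im,60):
        if 195<q[0]<290 and 176<q[1]<220:
            X=ray("top",q,.05)[0][:2]-P1;print(t,q,st[2:],"s",(X@c).round(4),"lat",(X@yc).round(4))
o=np.load("pics/t18.npz")['im'][160:225,190:300,::-1];cv2.imwrite("pics/tz18.png",cv2.resize(o,None,fx=7,fy=7,interpolation=cv2.INTER_CUBIC))
o=np.load("pics/s18.npz")['im'][160:235,220:290,::-1];cv2.imwrite("pics/sz18.png",cv2.resize(o,None,fx=8,fy=8,interpolation=cv2.INTER_CUBIC))
```

```text
top0 [251.4 181.5] [10  6 49] s 0.0321 lat -0.1203
top0 [205.3 187. ] [10  7 51] s 0.0316 lat -0.0009
top0 [254.4 206.8] [10  9 69] s -0.034 lat -0.1206
top0 [207.7 212.3] [10 10 73] s -0.0342 lat -0.0007
t18 [274.2 178.9] [10  7 49] s 0.032 lat -0.1795
t18 [251.4 181.6] [10  7 50] s 0.0319 lat -0.1203
t18 [228.4 184.4] [10  7 48] s 0.0315 lat -0.0607
t18 [205.2 187.2] [10  7 49] s 0.0312 lat -0.0006
t18 [277.7 204.1] [10  9 72] s -0.034 lat -0.1805
t18 [254.4 206.9] [10  9 68] s -0.0342 lat -0.1205
t18 [232.5 209.4] [10 10 76] s -0.0341 lat -0.0643
t18 [207.4 212.5] [10 10 73] s -0.0346 lat 0.0001
```

View pics/tz18.png

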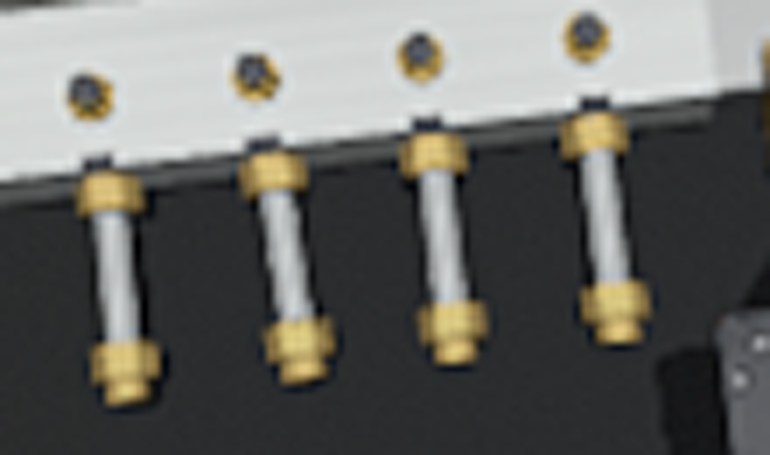

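View pics/sz18.png

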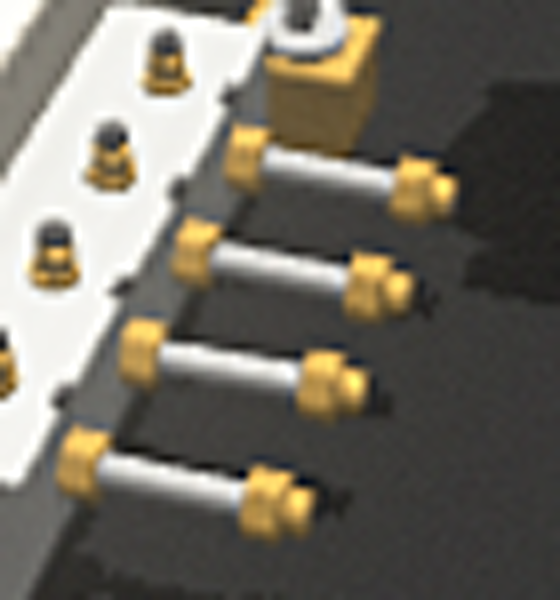

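{"name": "apply_moves", "arguments": {"deltas": [[[0.2,-0.5,0],[0,-0.006,0],0.32],[[0.4,-1,0],[0,-0.006,0],0.32],[[0.4,-1,0],[0,-0.006,0],0.32]]}}

```text
time: 29.5
tcp_pos: [0.5458, -0.0598, 0.1566]
tool_rot: [-0.002, 0.998, 0.059, 0.0]
ft_force: [0.4, -0.2, 0.1]
width: 0.33
```

{"name": "apply_moves", "arguments": {"deltas": [[[0.1,-0.5,0],[0,0,0],0.32],[[0.1,-1,0],[0,0,0],0.32],[[0.1,-1,0.2],[0,0,0],0.32]]}}

```text
time: 29.8
tcp_pos: [0.5454, 0.0502, 0.1391]
tool_rot: [-0.004, 0.998, 0.063, 0.003]
ft_force: [0.1, 0.6, -0.4]
width: 0.322
```

Run:
```python
from h import *
s,p,r=pose();print(s['time'],p,s['width']);delta([.5843,.0594,.09],down(.1126))
```

```text
29.8 [0.54544633 0.05016152 0.13913956] 0.3221931471999265
shift [ 0.394 -0.038  0.494] turn [-0.004 -0.003  0.007] rows~ 1.266436541954451 0.11680355172263512
```

{"name": "apply_moves", "arguments": {"deltas": [[[0.39,-0.04,0.1],[-0.004,-0.003,0.007],0.32],[[0.39,-0.04,0.4],[-0.004,-0.003,0.007],0.32],[[0.39,-0.04,0.5],[-0.004,-0.003,0.007],0.32],[[0.39,-0.04,0.5],[-0.004,-0.003,0.007],0.32]]}}

```text
time: 30.2
tcp_pos: [0.5823, 0.0605, 0.0875]
tool_rot: [-0.0, 0.998, 0.057, -0.002]
ft_force: [-0.6, -0.5, -0.0]
width: 0.32
```

Run:
```python
from h import *
s,p,r=pose();print(s['time'],p,s['width']);delta([.5843,.0594,.052],down(.1126))
```

```text
30.2 [0.58225169 0.06050051 0.08745354] 0.31999421816190304
shift [0.021 0.014 0.354] turn [-0.     0.002  0.001] rows~ 0.7105941119539236 0.03016011463540578
```

{"name": "apply_moves", "arguments": {"deltas": [[[0.02,0.014,0.2],[0,0.002,0.001],0.32],[[0.02,0.014,0.35],[0,0.002,0.001],0.32],[[0.02,0.014,0.35],[0,0.002,0.001],0.32],[[0.02,0.014,0.35],[0,0.002,0.001],0.2],[[0.02,0.014,0.35],[0,0.002,0.001],0],[[0.02,0.014,0.35],[0,0.002,0.001],0],[[0.02,0.014,0.35],[0,0.002,0.001],0],[[0.02,0.014,0.35],[0,0.002,0.001],0]]}}

```text
time: 31.0
tcp_pos: [0.5848, 0.0594, 0.0531]
tool_rot: [-0.0, 0.998, 0.056, 0.001]
ft_force: [-0.1, -0.1, 2.0]
width: 0.121
```

Run:
```python
from h import *
s,p,r=pose();print(s['time'],p,s['width'],s['ft_force'],s['ft_torque']);delta([.5843,.0594,.052],down(.1126))
```

```text
31.0 [0.5847532  0.05936525 0.05306334] 0.12090611088244385 [-0.1213853  -0.08560553  2.03910589] [ 0.01769938 -0.08464255 -0.02186299]
shift [-0.004 -0.001  0.011] turn [-0.    -0.001 -0.001] rows~ 0.023128263106210047 0.011252877720744429
```

Now push home again and release straight up.

{"name": "apply_moves", "arguments": {"deltas": [[[0.05,0,0],[0,0,0],0],[[0.07,0,0],[0,0,0],0],[[0.07,0,0],[0,0,0],0]]}}

```text
time: 31.3
tcp_pos: [0.5856, 0.0595, 0.0519]
tool_rot: [0.001, 0.998, 0.056, -0.006]
ft_force: [-17.5, -2.8, 12.5]
width: 0.126
```

{"name": "apply_moves", "arguments": {"deltas": [[[-0.01,0,-0.01],[0,0.004,0],0.1],[[-0.01,0,-0.01],[0,0.004,0],0.25],[[-0.01,0,-0.01],[0,0.004,0],0.3],[[0,0,-0.4],[0,0.004,0],0.32],[[0,0,-0.9],[0,0.004,0],0.32],[[-0.4,0.3,-1],[0,0.004,0],0.4],[[-0.8,0.9,-1],[0,0.004,0],0.5],[[-0.8,1,-1],[0,0.004,0],0.5]]}}

```text
time: 32.1
tcp_pos: [0.5166, -0.0512, 0.1535]
tool_rot: [0.001, 0.998, 0.055, -0.002]
ft_force: [1.1, 0.1, 0.6]
width: 0.495
```

{"name": "apply_moves", "arguments": {"deltas": [[[0,0.5,0],[0,0,0],0.5],[[0,1,0],[0,0,0],0.5],[[0,1,0],[0,0,0],0.6]]}}

```text
time: 32.4
tcp_pos: [0.5271, -0.1587, 0.1536]
tool_rot: [0.003, 0.999, 0.051, -0.002]
ft_force: [-0.5, -0.1, -0.1]
width: 0.557
```

```bash
cat > ck.py <<'E'
from h import *
def ports(t):
    c=np.array([.9937,.1123]);yc=np.array([-.1123,.9937]);P1=np.array([.5776,.119])
    im=np.load(f"pics/{t}.npz")['im']
    for q,st in brass(im,60):
        if 195<q[0]<290 and 176<q[1]<220:
            X=ray("top",q,.05)[0][:2]-P1;print(t,q,st[2:],"s",(X@c).round(4),"lat",(X@yc).round(4))
E
python3 - <<'E'
from ck import *
im,d=snap("top","t19",(150,130,450,300),2.6);s,p,r=pose();print(s['time'],p);ports("t19")
snap("side","s19",(190,110,350,260),5)
E
```

```text
32.45 [ 0.52728586 -0.15520497  0.15343828]
t19 [274.2 178.9] [10  7 49] s 0.032 lat -0.1795
t19 [251.4 181.6] [10  7 50] s 0.0319 lat -0.1203
t19 [228.5 184.6] [10  6 48] s 0.0309 lat -0.0609
t19 [205.2 187.2] [10  7 49] s 0.0312 lat -0.0006
t19 [277.6 204. ] [10  9 70] s -0.0337 lat -0.1802
t19 [254.5 206.9] [10  9 69] s -0.0343 lat -0.1208
t19 [230.8 209.9] [10  9 71] s -0.0349 lat -0.0599
t19 [207.4 212.5] [10 10 73] s -0.0346 lat 0.0001
```

View pics/t19.png

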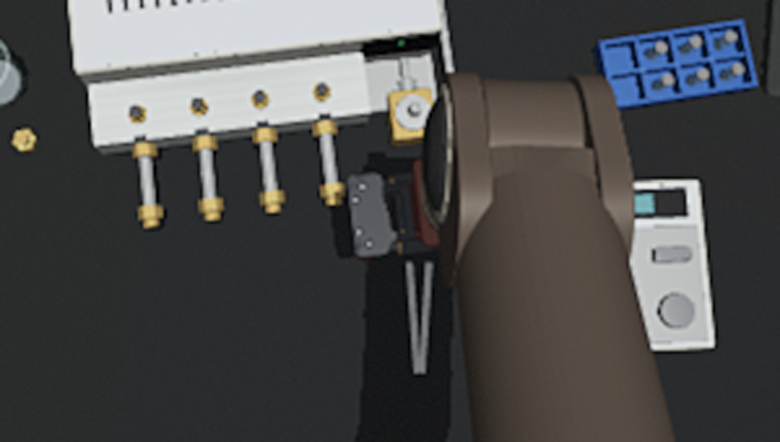

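View pics/s19.png

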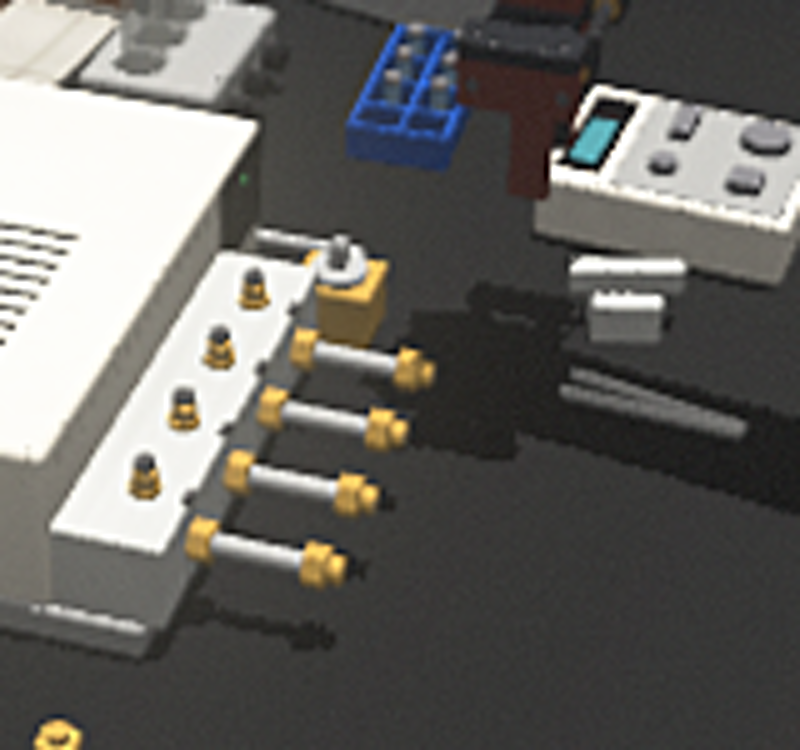

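Run:
```python
from h import *
c=np.array([.9937,.1123]);yc=np.array([-.1123,.9937]);P1=np.array([.5776,.119])
for tag in("s18","s19"):
  im=np.load(f"pics/{tag}.npz")['im']
  for q,st in brass(im):
    if 225<q[0]<320 and 165<q[1]<230:
      for k in range(4):
        v=vplane("side",q,P1-.06*k*yc,.1126)
        if .044<v[1]<.053: print(tag,k+1,q,st[2:],np.round(v,4))
```

```text
s18 4 [272.4 183.4] [ 9  9 58] [-0.0343  0.0492]
s18 3 [243.9 191.1] [ 7  9 39] [0.0319 0.0487]
s18 3 [266.8 195.8] [ 9  9 61] [-0.0347  0.0483]
s18 2 [237.3 203.6] [ 6  9 44] [0.0311 0.0495]
s18 2 [260.9 208. ] [ 9  9 63] [-0.0352  0.0511]
s18 1 [229.7 217.5] [ 7 10 45] [0.0318 0.0482]
s18 1 [254.1 222.7] [10 10 71] [-0.0347  0.0483]
s19 4 [272.2 183.5] [ 8  9 57] [-0.0337  0.0487]
s19 3 [243.9 191.1] [ 7  9 39] [0.0319 0.0487]
s19 3 [266.7 195.7] [ 9  9 59] [-0.0344  0.0486]
s19 2 [237.4 203.7] [ 7  9 43] [0.0308 0.0492]
s19 2 [260.7 208.8] [ 9 10 60] [-0.0348  0.0482]
s19 1 [229.7 217.5] [ 7 10 45] [0.0318 0.0482]
s19 1 [254.1 222.7] [10 10 71] [-0.0347  0.0483]
```

{"name": "apply_moves", "arguments": {"deltas": [[[-0.1,-0.5,0],[0,0,0],0.2],[[-0.15,-1,0],[0.003,0,0.005],0],[[-0.15,-1,0],[0.003,0,0.005],0]]}}

```text
time: 32.8
tcp_pos: [0.5004, -0.0457, 0.1536]
tool_rot: [-0.004, 0.999, 0.054, -0.002]
ft_force: [0.4, 0.3, 0.3]
width: 0.366
```

{"name": "apply_moves", "arguments": {"deltas": [[[0,-0.5,0],[0,0,0],0],[[0,-1,0],[0,0,0],0],[[0,-1,0],[0,0,0],0]]}}

```text
time: 33.1
tcp_pos: [0.4885, 0.0613, 0.1549]
tool_rot: [-0.005, 0.998, 0.059, -0.002]
ft_force: [-0.1, -0.7, 0.2]
width: 0.09
```

Run:
```python
from h import *
s,p,r=pose();print(s['time'],p,s['width']);P2=np.array([.5843,.0594]);c=np.array([.9937,.1123]);delta([*P2-.0675*c,.055],down(.1126))
```

```text
33.1 [0.48851325 0.06133244 0.15486875] 0.09022839346090201
shift [0.277 0.138 0.996] turn [-0.005  0.002  0.002] rows~ 2.086972738526419 0.07770382156872885
```

{"name": "apply_moves", "arguments": {"deltas": [[[0.2,0.14,0.2],[-0.005,0.002,0.002],0],[[0.27,0.14,0.6],[-0.005,0.002,0.002],0],[[0.27,0.14,1],[-0.005,0.002,0.002],0],[[0.27,0.14,1],[-0.005,0.002,0.002],0],[[0.27,0.14,1],[-0.005,0.002,0.002],0]]}}

```text
time: 33.6
tcp_pos: [0.5159, 0.0524, 0.0548]
tool_rot: [-0.0, 0.998, 0.057, -0.0]
ft_force: [0.9, 0.1, -0.4]
width: 0.009
```

Run:
```python
from h import *
s,p,r=pose();print(s['time'],p,s['width'],s['ft_force']);P2=np.array([.5843,.0594]);c=np.array([.9937,.1123]);delta([*P2-.056*c,.052],down(.1126))
snap("side","s20",(190,110,350,260),5)
```

```text
33.6 [0.51591206 0.05237781 0.05477711] 0.008961544656297967 [ 0.90836731  0.113269   -0.40753041]
shift [0.127 0.007 0.028] turn [-0.     0.     0.001] rows~ 0.26120990315259784 0.01488671392686833
```

View pics/s20.png

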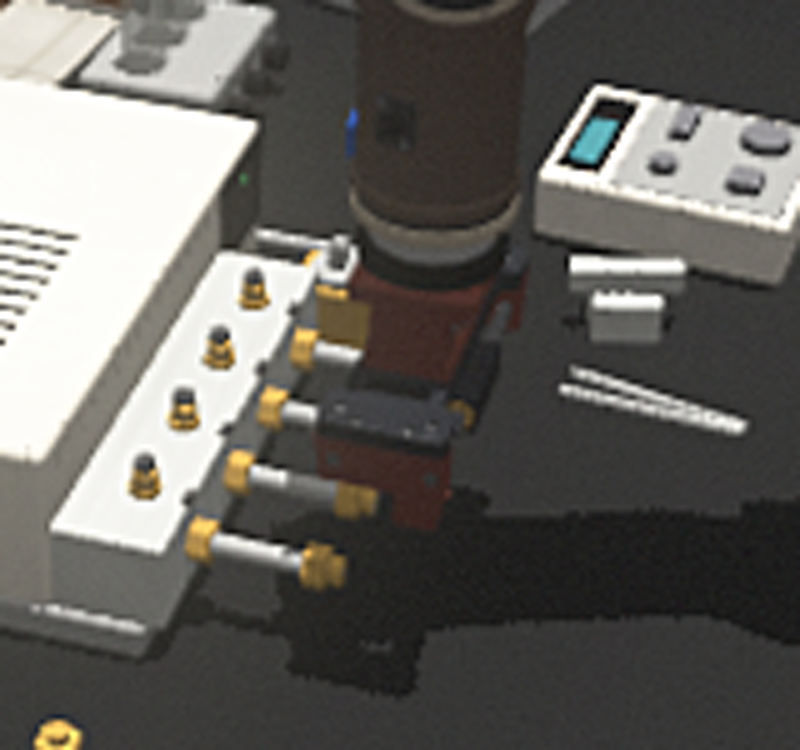

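{"name": "apply_moves", "arguments": {"deltas": [[[0.06,0.007,0.028],[0,0,0],0],[[0.1,0.007,0.028],[0,0,0],0],[[0.13,0.007,0.028],[0,0,0],0],[[0.15,0.007,0.028],[0,0,0],0],[[0.15,0.007,0.028],[0,0,0],0]]}}

```text
time: 34.15
tcp_pos: [0.529, 0.0526, 0.0527]
tool_rot: [0.001, 0.998, 0.057, -0.002]
ft_force: [-8.8, -1.6, 1.7]
width: 0.006
```

Run:
```python
from h import *
s,p,r=pose();P2=np.array([.5843,.0594]);c=np.array([.9937,.1123]);print(s['time'],p,s['ft_force'],(p[:2]-P2)@c)
```

```text
34.15 [0.52898627 0.05256565 0.05274525] [-8.79402931 -1.61041958  1.66675823] -0.05573274681266659
```

{"name": "apply_moves", "arguments": {"deltas": [[[0.03,0,0],[0,0,0],0],[[0.06,0,0],[0,0.002,0],0],[[0.08,0,0],[0,0.002,0],0]]}}

```text
time: 34.45
tcp_pos: [0.5294, 0.052, 0.0509]
tool_rot: [0.002, 0.998, 0.057, -0.008]
ft_force: [-22.3, -0.6, 3.8]
width: 0.006
```

Run:
```python
from h import *
s,p,r=pose();P2=np.array([.5843,.0594]);c=np.array([.9937,.1123]);print(s['time'],p,s['ft_force'],(p[:2]-P2)@c,r.as_matrix()[:,2])
```

```text
34.45 [0.52937665 0.05200675 0.05092999] [-22.25929749  -0.63001654   3.8184716 ] -0.05540759090852879 [-0.01513814 -0.00490244 -0.99987339]
```

{"name": "apply_moves", "arguments": {"deltas": [[[-0.1,0,0],[0,0.008,0],0],[[-0.25,0,-0.2],[0,0.008,0],0],[[-0.25,0.1,-0.7],[0,0.008,0],0.2],[[-0.25,0.6,-1],[0,0.008,0],0.5],[[-0.25,1,-1],[0,0.008,0],0.6]]}}

```text
time: 34.95
tcp_pos: [0.5203, -0.0492, 0.1565]
tool_rot: [0.002, 0.998, 0.059, 0.005]
ft_force: [0.8, -0.8, -0.0]
width: 0.239
```

{"name": "apply_moves", "arguments": {"deltas": [[[-0.3,0.5,0],[0,0,0],0.6],[[-0.5,1,0],[0,0,0],0.6],[[-0.5,1,0],[0,0,0],0.6]]}}

```text
time: 35.25
tcp_pos: [0.4808, -0.1609, 0.1574]
tool_rot: [0.003, 0.998, 0.055, 0.005]
ft_force: [-0.4, -0.3, 0.3]
width: 0.514
```

Run:
```python
from ck import *
im,d=snap("top","t21",(150,130,450,300),2.6);s,p,r=pose();print(s['time'],p);ports("t21")
im,d=snap("side","s21",(190,110,350,260),5)
c=np.array([.9937,.1123]);yc=np.array([-.1123,.9937]);P1=np.array([.5776,.119])
for q,st in brass(im):
    if 225<q[0]<320 and 165<q[1]<230:
      for k in range(4):
        v=vplane("side",q,P1-.06*k*yc,.1126)
        if .044<v[1]<.053: print(k+1,q,st[2:],np.round(v,4))
```

```text
35.3 [ 0.48121947 -0.1598904   0.15730257]
t21 [274.2 178.9] [10  7 49] s 0.032 lat -0.1795
t21 [251.4 181.6] [10  7 50] s 0.0319 lat -0.1203
t21 [228.2 184.3] [10  6 50] s 0.0318 lat -0.0602
t21 [205.2 187.2] [10  7 49] s 0.0312 lat -0.0006
t21 [277.7 204.1] [10  9 72] s -0.034 lat -0.1805
t21 [254.5 206.9] [10  9 69] s -0.0343 lat -0.1208
t21 [230.9 209.4] [10 10 72] s -0.0337 lat -0.0603
t21 [207.3 212.6] [10 10 72] s -0.0348 lat 0.0004
4 [272.2 183.5] [ 8  9 54] [-0.0337  0.0487]
3 [243.9 191.1] [ 7  9 39] [0.0319 0.0487]
3 [266.7 195.7] [ 9  9 60] [-0.0344  0.0486]
2 [236.9 203.7] [ 7  9 42] [0.0323 0.0488]
2 [260.4 208.6] [10  9 62] [-0.0339  0.0487]
1 [229.8 217.4] [ 8 10 46] [0.0316 0.0486]
1 [254.1 222.7] [10 10 71] [-0.0347  0.0483]
```

View pics/t21.png

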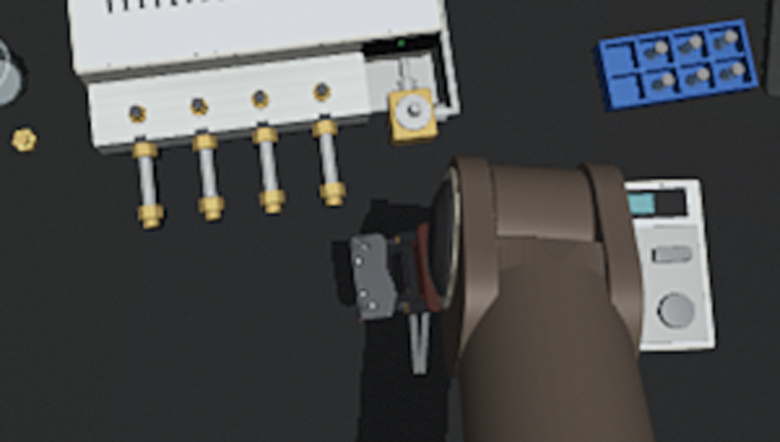

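View pics/s21.png

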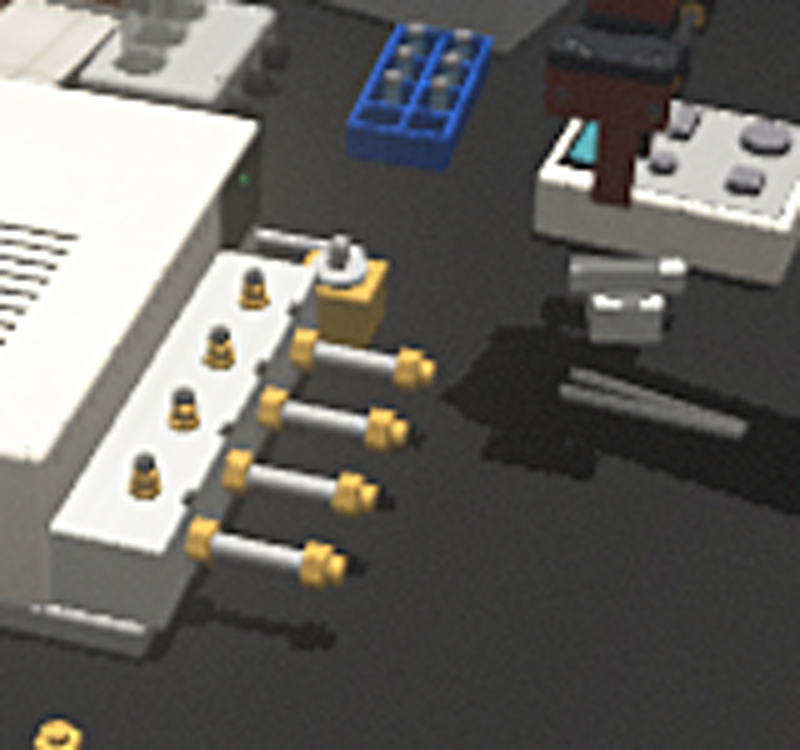

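Run:
```python
from h import *
P4=np.array([.5978,-.0599]);c=np.array([.9937,.1123]);delta([*P4-.07*c,.07],down(.1126))
```

```text
shift [ 0.549 -0.839  0.873] turn [ 0.003 -0.005  0.   ] rows~ 2.6590511464674065 0.07801066385468114
```

{"name": "apply_moves", "arguments": {"deltas": [[[0.2,-0.4,0],[0.003,-0.005,0],0.2],[[0.5,-0.84,0],[0.003,-0.005,0],0],[[0.54,-0.84,0.3],[0.003,-0.005,0],0],[[0.54,-0.84,0.7],[0.003,-0.005,0],0],[[0.54,-0.84,1],[0.003,-0.005,0],0],[[0.54,-0.84,1],[0.003,-0.005,0],0]]}}

```text
time: 35.95
tcp_pos: [0.5255, -0.0649, 0.0542]
tool_rot: [-0.002, 0.998, 0.058, -0.003]
ft_force: [0.0, 0.4, -0.6]
width: 0.093
```

Run:
```python
from h import *
s,p,r=pose();P4=np.array([.5978,-.0599]);c=np.array([.9937,.1123]);print(s['time'],p,s['width']);delta([*P4-.056*c,.0535],down(.1126))
```

```text
35.95 [ 0.52546874 -0.06493708  0.0542303 ] 0.09310398127295835
shift [0.164 0.032 0.006] turn [-0.002  0.003  0.002] rows~ 0.33493769781121396 0.05079480917868681
```

{"name": "apply_moves", "arguments": {"deltas": [[[0.05,0.03,0.006],[-0.002,0.003,0.002],0],[[0.1,0.03,0.006],[-0.002,0.003,0.002],0],[[0.14,0.03,0.006],[-0.002,0.003,0.002],0],[[0.17,0.03,0.006],[-0.002,0.003,0.002],0],[[0.2,0.03,0.006],[-0.002,0.003,0.002],0],[[0.22,0.03,0.006],[-0.002,0.003,0.002],0]]}}

```text
time: 36.55
tcp_pos: [0.5431, -0.0663, 0.0526]
tool_rot: [0.001, 0.998, 0.055, -0.004]
ft_force: [-14.3, -1.5, 2.4]
width: 0.004
```

Run:
```python
from h import *
s,p,r=pose();P4=np.array([.5978,-.0599]);c=np.array([.9937,.1123]);print(s['time'],p,s['ft_force'],(p[:2]-P4)@c)
```

```text
36.55 [ 0.54310493 -0.06626266  0.05264814] [-14.32950689  -1.51131666   2.44026153] -0.05506501725885763
```

{"name": "apply_moves", "arguments": {"deltas": [[[0.04,0,0],[0,0.002,0],0],[[0.07,0,0],[0,0.003,0],0],[[0.07,0,0],[0,0.003,0],0]]}}

```text
time: 36.85
tcp_pos: [0.5432, -0.0667, 0.0509]
tool_rot: [0.001, 0.998, 0.055, -0.008]
ft_force: [-16.7, -1.7, 4.4]
width: 0.004
```

{"name": "apply_moves", "arguments": {"deltas": [[[-0.1,0,0],[0,0.008,0],0],[[-0.2,-0.2,0],[0,0.008,0],0],[[-0.2,-0.6,0],[0,0.008,0],0],[[-0.2,-0.6,0],[0,0.008,0],0]]}}

```text
time: 37.25
tcp_pos: [0.5169, -0.004, 0.0522]
tool_rot: [-0.001, 0.998, 0.058, 0.001]
ft_force: [-0.3, 0.0, 0.6]
width: 0.008
```

Run:
```python
from h import *
s,p,r=pose();P3=np.array([.5911,-.0003]);c=np.array([.9937,.1123]);print(s['time'],p,s['width']);delta([*P3-.056*c,.0535],down(.1126))
```

```text
37.25 [ 0.51690269 -0.00396231  0.05223504] 0.008099198189533164
shift [ 0.181  0.047 -0.012] turn [-0.    -0.001  0.001] rows~ 0.3755556062828325 0.023647710915697708
```

{"name": "apply_moves", "arguments": {"deltas": [[[0.06,0.045,-0.01],[0,0,0.001],0],[[0.11,0.045,-0.01],[0,0,0.001],0],[[0.16,0.045,-0.01],[0,0,0.001],0],[[0.2,0.045,-0.01],[0,0.001,0.001],0],[[0.23,0.045,-0.01],[0,0.002,0.001],0],[[0.26,0.045,-0.01],[0,0.003,0.001],0],[[0.27,0.045,-0.01],[0,0.003,0.001],0]]}}

```text
time: 37.95
tcp_pos: [0.5363, -0.0075, 0.0503]
tool_rot: [0.0, 0.998, 0.056, -0.004]
ft_force: [-19.8, -2.0, 2.8]
width: 0.003
```

Run:
```python
from h import *
s,p,r=pose();P3=np.array([.5911,-.0003]);c=np.array([.9937,.1123]);print(s['time'],p,s['ft_force'],(p[:2]-P3)@c)
```

```text
37.95 [ 0.53628446 -0.00746884  0.05034659] [-19.8140437   -2.02500216   2.82610385] -0.05527525890193361
```

{"name": "apply_moves", "arguments": {"deltas": [[[-0.1,0,0],[0,0.006,0],0],[[-0.22,-0.2,0],[0,0.006,0],0],[[-0.22,-0.7,0],[0,0.006,0],0],[[-0.22,-1,0],[0,0.006,0],0],[[-0.22,-1,0],[0,0.006,0],0]]}}

```text
time: 38.45
tcp_pos: [0.5032, 0.0942, 0.0508]
tool_rot: [-0.001, 0.998, 0.059, 0.002]
ft_force: [0.0, 0.1, -0.8]
width: 0.005
```

Run:
```python
from h import *
s,p,r=pose();P1=np.array([.5776,.1190]);c=np.array([.9937,.1123]);print(s['time'],p,s['width']);delta([*P1-.07*c,.0535],down(.1126))
```

```text
38.45 [0.50320328 0.09420015 0.05080196] 0.004554779499353578
shift [ 0.068 -0.163 -0.026] turn [-0.001 -0.002  0.002] rows~ 0.3564309027836731 0.04781804846360255
```

{"name": "apply_moves", "arguments": {"deltas": [[[0.02,-0.16,-0.02],[0,0,0.002],0],[[0.07,-0.16,-0.02],[0,0,0.002],0],[[0.12,-0.16,-0.02],[0,0,0.002],0],[[0.16,-0.16,-0.02],[0,0,0.002],0],[[0.2,-0.16,-0.02],[0,0,0.002],0],[[0.24,-0.16,-0.02],[0,0.001,0.002],0],[[0.27,-0.16,-0.02],[0,0.002,0.002],0],[[0.29,-0.16,-0.02],[0,0.003,0.002],0]]}}

```text
time: 39.25
tcp_pos: [0.5224, 0.1109, 0.0502]
tool_rot: [0.001, 0.998, 0.056, -0.002]
ft_force: [-21.8, -2.4, 2.9]
width: 0.002
```

Run:
```python
from h import *
s,p,r=pose();P1=np.array([.5776,.1190]);c=np.array([.9937,.1123]);print(s['time'],p,s['ft_force'],(p[:2]-P1)@c)
```

```text
39.25 [0.5224259  0.11091457 0.05019985] [-21.80409319  -2.4485158    2.91412703] -0.05573449580737904
```

{"name": "apply_moves", "arguments": {"deltas": [[[-0.1,0,0],[0,0.006,0],0],[[-0.25,0,-0.3],[0,0.006,0],0],[[-0.25,0,-0.8],[0,0.006,0],0.3],[[-0.3,0,-1],[0,0.006,0],0.4],[[-0.3,0,-1],[0,0.006,0],0.4]]}}

```text
time: 39.75
tcp_pos: [0.4948, 0.1076, 0.1535]
tool_rot: [0.0, 0.998, 0.056, 0.007]
ft_force: [0.1, 0.1, 0.4]
width: 0.238
```

Run:
```python
from ck import *
im,d=snap("top","t22",(280,140,430,280),5.3);s,p,r=pose();print(s['time'],p,s['joint_pos'].round(3))
im,d=snap("side","s22",(230,120,370,220),5.7)
```

```text
39.8 [0.49405651 0.10718306 0.15158584] [ 0.075  0.338 -0.471  1.958  0.202  0.88  -1.96 ]
```

View pics/t22.png

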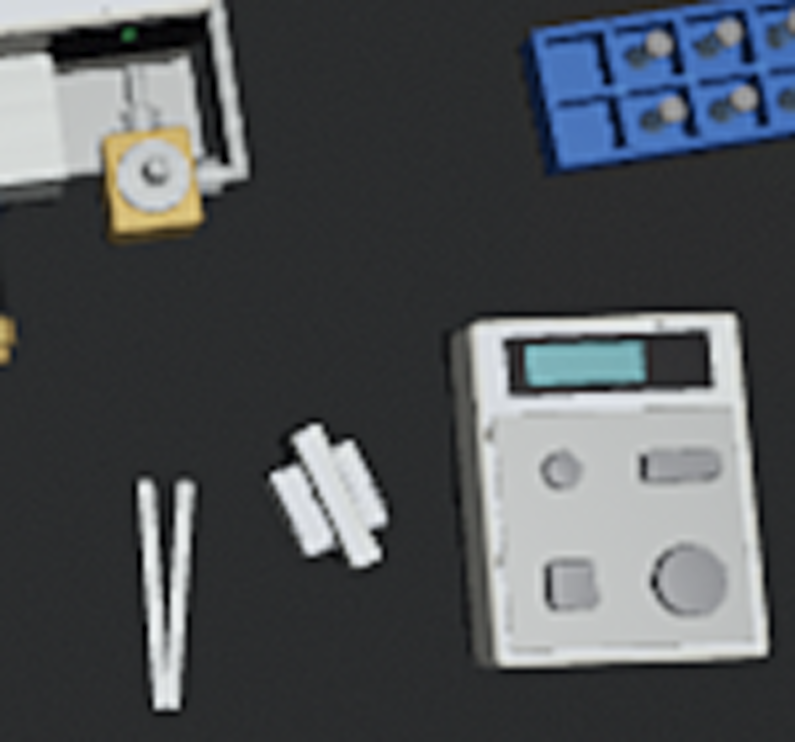

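View pics/s22.png

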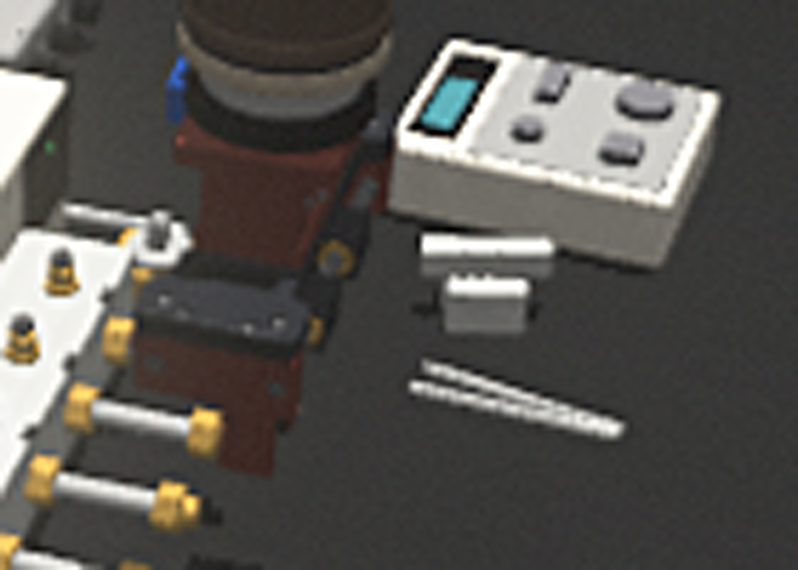

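Run:
```python
from h import *
z=np.load("pics/t22.npz");im,d=z['im'],z['d'];P=cloud("top",d)
# handle
win=np.zeros(d.shape,bool);win[210:255,325:360]=1
for lo,hi,nm in((.034,.06,"bar"),(.012,.06,"all")):
    m=win&(P[...,2]>lo)&(P[...,2]<hi)
    v,u=np.nonzero(m);c,(w,h),a=cv2.minAreaRect(np.c_[u,v].astype(np.float32));print(nm,m.sum(),c,w,h,a,"mean",u.mean(),v.mean())
hsv=cv2.cvtColor(im,cv2.COLOR_RGB2HSV)
m=win&(hsv[...,2]>110);v,u=np.nonzero(m);r=cv2.minAreaRect(np.c_[u,v].astype(np.float32));print("bright",m.sum(),r,u.mean(),v.mean())
o=im[215:255,322:366,::-1];cv2.imwrite("pics/hz.png",cv2.resize(o,None,fx=14,fy=14,interpolation=cv2.INTER_NEAREST))
o=im[155:195,290:330,::-1];cv2.imwrite("pics/vz.png",cv2.resize(o,None,fx=14,fy=14,interpolation=cv2.INTER_NEAREST))
s0=np.load("pics/side0.npz")['im'];o=s0[145:185,240:280,::-1];cv2.imwrite("pics/vzs.png",cv2.resize(o,None,fx=14,fy=14,interpolation=cv2.INTER_NEAREST))
```

```text
bar 162 (342.2294616699219, 232.8625946044922) 27.73003578186035 6.067607879638672 64.79888153076172 mean 342.3703703703704 232.85802469135803
all 350 (341.0000305175781, 233.50006103515625) 27.72724151611328 16.54690170288086 63.43495178222656 mean 341.19714285714286 233.15714285714284
bright 352 ((341.87628173828125, 233.7216796875), (28.226625442504883, 16.854747772216797), 66.03751373291016) 342.1306818181818 233.49147727272728
```

View pics/hz.png

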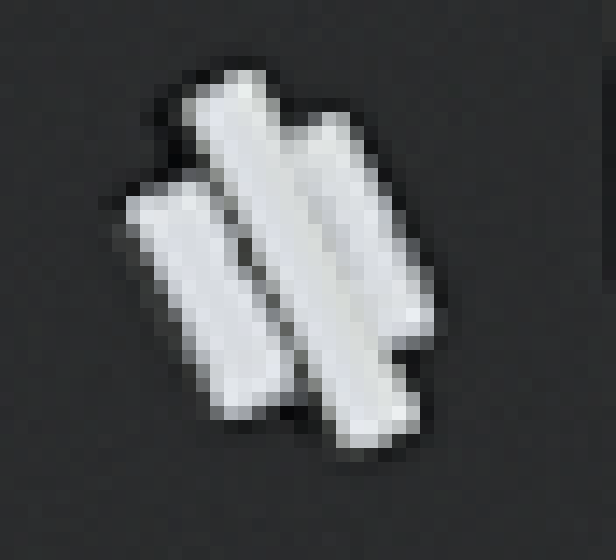

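View pics/vz.png

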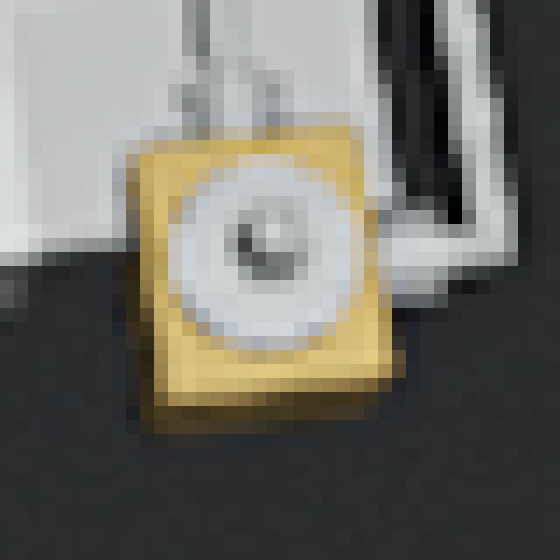

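View pics/vzs.png

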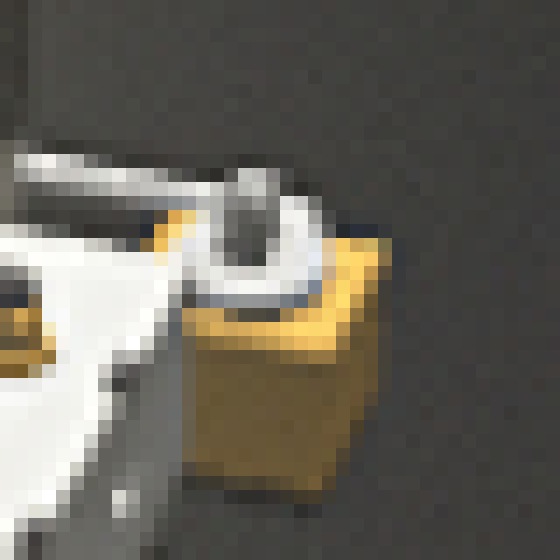

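Run:
```python
from h import *
px=lambda x,y:(322+x/14-.5,215+y/14-.5)
b=ray("top",[px(228,88),px(378,440)],.044);v=b[0]-b[1];print("bar",b.mean(0),np.linalg.norm(v),np.degrees(np.arctan2(v[1],v[0])))
h=ray("top",[px(126,200),px(336,112),px(434,330),px(225,420)],.026);print("hub",h.mean(0),np.linalg.norm(np.diff(h,axis=0),axis=1));v=h[1]-h[2];w=h[0]-h[3];print([np.degrees(np.arctan2(a[1],a[0])) for a in(v,w)])
print("disc top",ray("top",(308.5,172.7),.05),"stem",ray("top",(308.8,171.2),.066))
print("side stem",ray("side",(257.5,157.2),.068),tri((308.8,171.2),(257.5,157.2)))
# handle in side0
s0=np.load("pics/side0.npz")['im'];o=s0[155:185,295:335,::-1];cv2.imwrite("pics/hzs.png",cv2.resize(o,None,fx=14,fy=14,interpolation=cv2.INTER_NEAREST))
# valve in cond frame: brass body bbox corners
c=np.array([.9937,.1123]);yc=np.array([-.1123,.9937]);P1=np.array([.5776,.119])
for q in([.6387,-.1416],):pass
for X in (ray("top",(308.5,172.7),.05)[0][:2],ray("top",(308.8,171.2),.066)[0][:2],ray("side",(257.5,157.2),.068)[0][:2]): print("cond rel port1 mouth: s",(X-P1)@c-.0385,"lat",(X-P1)@yc)
```

```text
bar [ 0.48948949 -0.22964465  0.044     ] 0.06843755469982216 21.423499603901245
hub [ 0.49021033 -0.22888028  0.026     ] [0.042478   0.0434892  0.04221215]
[np.float64(22.443005855933993), np.float64(22.79117335868476)]
disc top [[ 0.64549019 -0.1445035   0.05      ]] stem [[ 0.64614056 -0.14358114  0.066     ]]
side stem [[ 0.6453957  -0.14533119  0.068     ]] (array([ 0.64501963, -0.14331154,  0.06940106]), np.float64(0.0004274786721957077))
cond rel port1 mouth: s -0.0006289619061546695 lat -0.26946749419482524
cond rel port1 mouth: s 0.00012089152833363176 lat -0.26862398839244633
cond rel port1 mouth: s -0.0008158086272443896 lat -0.27027935598657477
```

View pics/hzs.png

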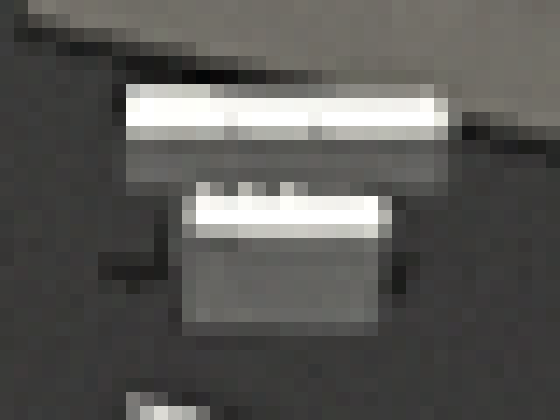

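{"name": "apply_moves", "arguments": {"deltas": [[[0,0.5,0],[0,-0.003,-0.03],0.4],[[0.05,1,0],[0,-0.006,-0.06],0.4],[[0.05,1,0],[0,-0.006,-0.06],0.4]]}}

```text
time: 40.15
tcp_pos: [0.5095, 0.0004, 0.1483]
tool_rot: [0.002, 0.993, 0.115, -0.004]
ft_force: [0.2, 0.2, -0.7]
width: 0.399
```

{"name": "apply_moves", "arguments": {"deltas": [[[0.1,0.5,0],[0,0,-0.03],0.4],[[0.2,1,0],[0,0,-0.07],0.4],[[0.2,1,0],[0,0,-0.07],0.4]]}}

```text
time: 40.45
tcp_pos: [0.5523, -0.0989, 0.1463]
tool_rot: [0.003, 0.983, 0.185, -0.005]
ft_force: [-0.3, -0.8, -0.3]
width: 0.4
```

Run:
```python
from h import *
s,p,r=pose();print(s['time'],p,s['width']);delta([.490,-.2293,.1],down(.389))
```

```text
40.45 [ 0.5522958  -0.09893236  0.14631043] 0.40019096442550056
shift [-1.048  0.987  0.479] turn [ 0.002  0.006 -0.008] rows~ 3.034544014868258 0.14237870510730954
```

{"name": "apply_moves", "arguments": {"deltas": [[[-0.5,0.5,0],[0.002,0.006,-0.008],0.4],[[-1,0.99,0],[0.002,0.006,-0.008],0.4],[[-1,0.99,0],[0.002,0.006,-0.008],0.4],[[-1,0.99,0.1],[0.002,0.006,-0.008],0.4]]}}

```text
time: 40.85
tcp_pos: [0.4916, -0.2345, 0.1367]
tool_rot: [0.001, 0.982, 0.188, -0.001]
ft_force: [0.4, 0.9, -0.2]
width: 0.406
```

Run:
```python
from h import *
s,p,r=pose();print(s['time'],p,s['width']);delta([.490,-.2293,.08],down(.389))
snap("side","s23",(270,110,370,200),7)
```

```text
40.85 [ 0.49155508 -0.23451773  0.13669769] 0.40553530022517903
shift [ 0.006 -0.055  0.567] turn [ 0.     0.001 -0.006] rows~ 1.1391701288708456 0.07977984500460826
```

View pics/s23.png

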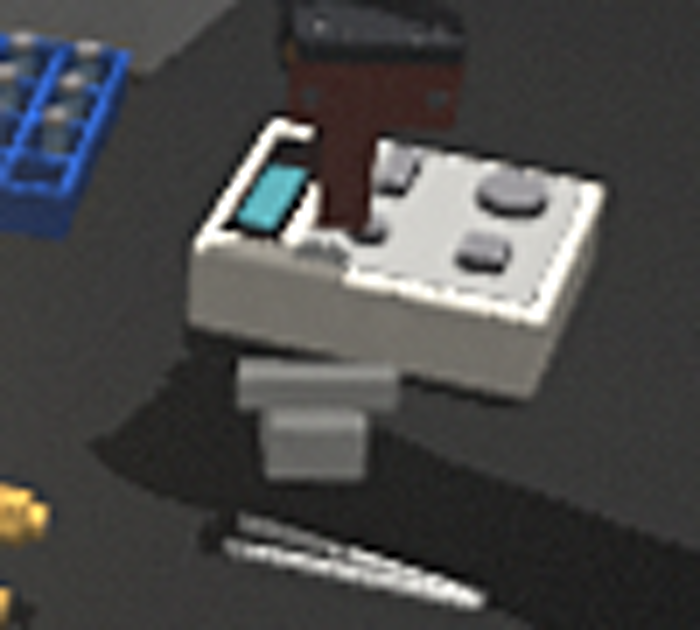

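{"name": "apply_moves", "arguments": {"deltas": [[[0.006,-0.055,0.3],[0,0,-0.006],0.4],[[0.006,-0.055,0.6],[0,0,-0.006],0.4],[[0.006,-0.055,0.75],[0,0,-0.006],0.4],[[0.006,-0.055,0.75],[0,0,-0.006],0.4]]}}

```text
time: 41.3
tcp_pos: [0.489, -0.2222, 0.0568]
tool_rot: [-0.003, 0.981, 0.196, -0.004]
ft_force: [0.2, 1.2, -0.1]
width: 0.405
```

Run:
```python
from h import *
s,p,r=pose();print(s['time'],p,s['width'],s['ft_force']);delta([.490,-.2293,.0425],down(.389))
```

```text
41.3 [ 0.48902387 -0.22224854  0.05679931] 0.40472844381307244 [ 0.17180896  1.21456717 -0.09839706]
shift [-0.017  0.07   0.143] turn [-0.004  0.003  0.003] rows~ 0.31946591741794444 0.0746461022655153
```

{"name": "apply_moves", "arguments": {"deltas": [[[-0.017,0.07,0],[-0.004,0.003,0.003],0.4],[[-0.017,0.07,0.1],[-0.004,0.003,0.003],0.4],[[-0.017,0.07,0.14],[-0.004,0.003,0.003],0.4],[[-0.017,0.07,0.14],[-0.004,0.003,0.003],0.4]]}}

```text
time: 41.7
tcp_pos: [0.4898, -0.2291, 0.0424]
tool_rot: [0.0, 0.981, 0.193, 0.0]
ft_force: [-1.0, 0.2, -0.3]
width: 0.396
```

Run:
```python
from h import *
s,p,r=pose();print(s['time'],p,s['width'],s['ft_force']);delta([.490,-.2293,.0425],down(.389))
```

```text
41.7 [ 0.4898045  -0.22914354  0.04241055] 0.3963896578322744 [-0.96450435  0.24954304 -0.34269663]
shift [ 0.001  0.002 -0.001] turn [ 0. -0. -0.] rows~ 0.0053179600589010004 0.0038144980945093512
```

{"name": "apply_moves", "arguments": {"deltas": [[[0,0,0],[0,0,0],0.2],[[0,0,0],[0,0,0],0.1],[[0,0,0],[0,0,0],0],[[0,0,0],[0,0,0],0],[[0,0,0],[0,0,0],0]], "force": 50}}

```text
time: 42.2
tcp_pos: [0.49, -0.2293, 0.0427]
tool_rot: [0.0, 0.981, 0.193, 0.0]
ft_force: [-0.5, -0.0, 3.0]
width: 0.156
```

Run:
```python
from h import *
s,p,r=pose();print(s['time'],p,s['width'],s['ft_force'],s['ft_torque']);delta([.490,-.2293,.0425],down(.389))
```

```text
42.2 [ 0.49004727 -0.22934023  0.04272602] 0.15592709923645734 [-0.46298957 -0.03114262  2.96016053] [-0.02368587 -0.01598641 -0.0380682 ]
shift [-0.    -0.001  0.002] turn [ 0. -0. -0.] rows~ 0.0046877938437798515 0.008292558285896874
```

{"name": "apply_moves", "arguments": {"deltas": [[[0,0,-0.3],[0,0,0],0],[[0,0,-0.7],[0,0,0],0],[[0,0,-1],[0,0,0],0],[[0.3,-0.1,-1],[0,0,0.05],0],[[0.7,-0.2,-1],[0,0,0.1],0],[[1,-0.25,-1],[0,0,0.13],0],[[1,-0.25,-1],[0,0,0.13],0]]}}

```text
time: 42.9
tcp_pos: [0.5762, -0.1639, 0.1428]
tool_rot: [-0.001, 0.998, 0.06, 0.002]
ft_force: [0.6, 0.0, -0.5]
width: 0.154
```

Run:
```python
from h import *
s,p,r=pose();print(s['time'],p,s['width'],s['ft_force']);delta([.6458,-.1447,.125],down(.1126))
```

```text
42.9 [ 0.57617739 -0.1639259   0.14275046] 0.15438935206935564 [ 0.60436257  0.03551204 -0.51309541]
shift [ 0.714 -0.107  0.18 ] turn [-0.001 -0.002  0.003] rows~ 1.4875511849657543 0.05326226594607272
```

{"name": "apply_moves", "arguments": {"deltas": [[[0.4,-0.1,0],[0,-0.002,0.003],0],[[0.71,-0.1,0.05],[0,-0.002,0.003],0],[[0.71,-0.1,0.15],[0,-0.002,0.003],0],[[0.71,-0.1,0.15],[0,-0.002,0.003],0]]}}

```text
time: 43.3
tcp_pos: [0.6437, -0.1456, 0.1256]
tool_rot: [-0.001, 0.998, 0.057, -0.003]
ft_force: [-0.8, -0.6, -2.0]
width: 0.161
```

Run:
```python
from h import *
s,p,r=pose();print(s['time'],p,s['width'],s['ft_force']);delta([.6458,-.1447,.12],down(.1126))
snap("side","s24",(215,115,315,205),7)
snap("top","t24",(260,120,360,210),7)
```

```text
43.3 [ 0.64374128 -0.14560466  0.12555791] 0.1605402890739978 [-0.80436941 -0.61784456 -1.9598303 ]
shift [ 0.022 -0.007  0.055] turn [-0.001  0.002  0.001] rows~ 0.11991181595070687 0.03896366657224111
```

View pics/s24.png

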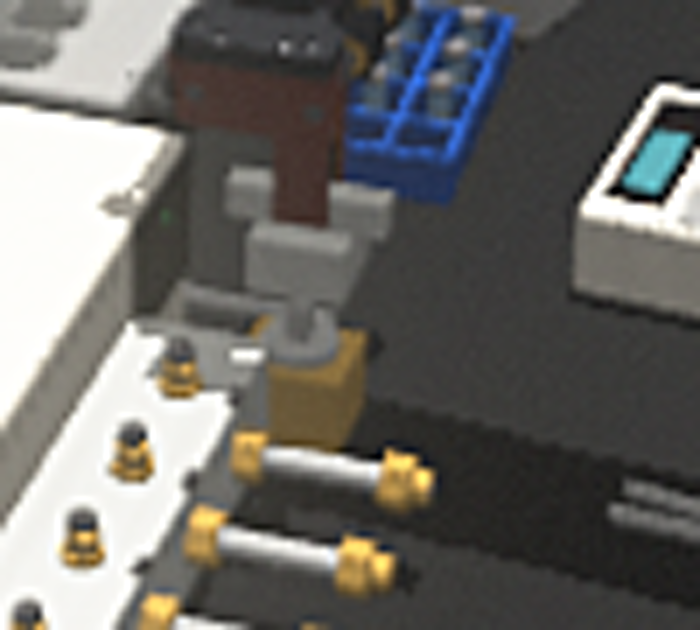

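View pics/t24.png

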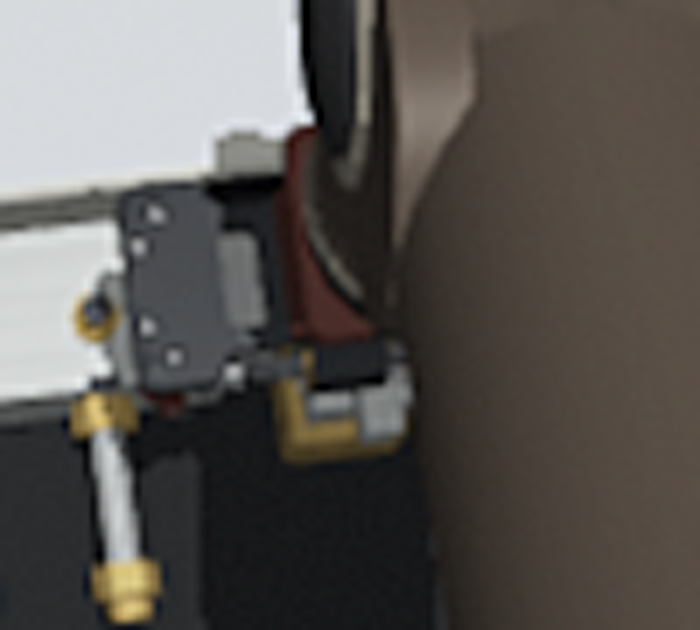

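{"name": "apply_moves", "arguments": {"deltas": [[[0.022,-0.007,0.05],[-0.001,0.002,0.001],0],[[0.022,-0.007,0.1],[-0.001,0.002,0.001],0],[[0.022,-0.007,0.12],[-0.001,0.002,0.001],0],[[0.022,-0.007,0.12],[-0.001,0.002,0.001],0]]}}

```text
time: 43.8
tcp_pos: [0.6454, -0.1456, 0.1149]
tool_rot: [0.0, 0.998, 0.055, 0.0]
ft_force: [-0.3, 0.4, -0.5]
width: 0.153
```

Run:
```python
from h import *
s,p,r=pose();print(s['time'],p,s['width'],s['ft_force'],s['ft_torque']);delta([.6458,-.1447,.1],down(.1126))
```

```text
43.8 [ 0.64539813 -0.14564728  0.11492831] 0.15324230320290622 [-0.32214403  0.40122502 -0.45453138] [ 0.04210259 -0.0344469   0.05857118]
shift [ 0.005 -0.009  0.149] turn [ 0.    -0.    -0.001] rows~ 0.2992745433720441 0.014883055718477534
```

{"name": "apply_moves", "arguments": {"deltas": [[[0.005,-0.009,0.0],[0,0,-0.001],0],[[0.005,-0.009,0.03],[0,0,-0.001],0],[[0.005,-0.009,0.06],[0,0,-0.001],0],[[0.005,-0.009,0.09],[0,0,-0.001],0],[[0.005,-0.009,0.09],[0,0,-0.001],0]]}}

```text
time: 44.3
tcp_pos: [0.6458, -0.1446, 0.1054]
tool_rot: [0.0, 0.998, 0.056, -0.0]
ft_force: [-0.2, 0.8, -1.3]
width: 0.154
```

Run:
```python
from h import *
s,p,r=pose();print(s['time'],p,s['width'],s['ft_force'],s['ft_torque']);delta([.6458,-.1447,.1],down(.1126))
```

```text
44.3 [ 0.64578606 -0.14464     0.10542209] 0.15443807532814594 [-0.21661339  0.83044972 -1.34306307] [ 0.05211851 -0.18643888 -0.06266622]
shift [0.    0.001 0.054] turn [0. 0. 0.] rows~ 0.10844872225734405 0.004128591251910917
```

{"name": "apply_moves", "arguments": {"deltas": [[[0,0,0.04],[0,0,0],0],[[0,0,0.08],[0,0,0],0],[[0,0,0.11],[0,0,0],0],[[0,0,0.13],[0,0,0],0],[[0,0,0.13],[0,0,0],0]]}}

```text
time: 44.8
tcp_pos: [0.6459, -0.1446, 0.0928]
tool_rot: [0.0, 0.998, 0.056, 0.0]
ft_force: [-0.6, 0.9, 2.5]
width: 0.152
```

Run:
```python
from h import *
s,p,r=pose();print(s['time'],p,s['width'],s['ft_force'],s['ft_torque']);delta([.6458,-.1447,.0927],down(.1126))
snap("side","s25",(215,115,315,205),7)
```

```text
44.8 [ 0.6458727  -0.14457918  0.09279235] 0.1517149043271831 [-0.59330833  0.90607123  2.51142811] [0.07251798 0.2638559  0.02617491]
shift [-0.001  0.001  0.001] turn [ 0. -0.  0.] rows~ 0.003371114098137174 0.004668701903267632
```

View pics/s25.png

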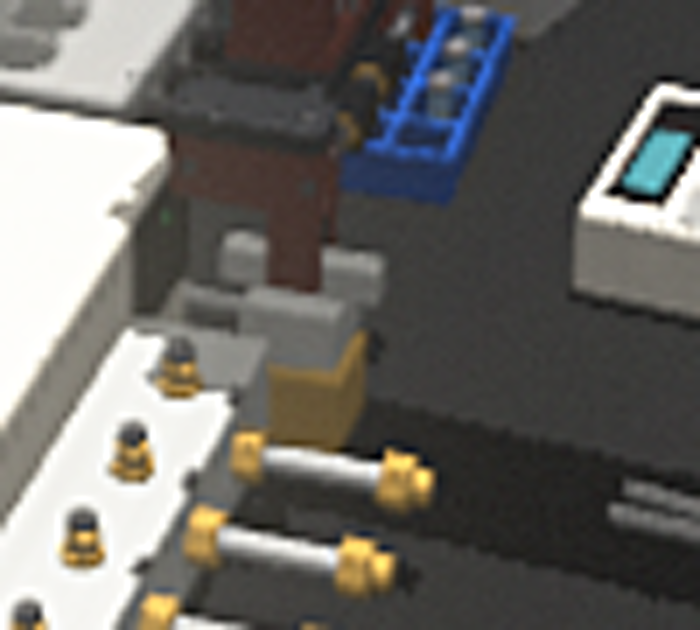

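{"name": "apply_moves", "arguments": {"deltas": [[[0,0,0.01],[0,0,-0.03],0],[[0,0,0.01],[0,0,-0.08],0],[[0,0,0.01],[0,0,-0.13],0],[[0,0,0.01],[0,0,-0.18],0],[[0,0,0.01],[0,0,-0.23],0],[[0,0,0.01],[0,0,-0.28],0],[[0,0,0.01],[0,0,-0.33],0],[[0,0,0.01],[0,0,-0.38],0],[[0,0,0.01],[0,0,-0.43],0],[[0,0,0.01],[0,0,-0.48],0],[[0,0,0.01],[0,0,-0.53],0],[[0,0,0.01],[0,0,-0.53],0]]}}

```text
time: 46.05
tcp_pos: [0.6463, -0.1447, 0.0928]
tool_rot: [0.001, 0.818, 0.575, 0.0]
ft_force: [-1.6, -0.2, 5.5]
width: 0.154
```

Run:
```python
from h import *
s,p,r=pose();x=r.as_matrix()[:,0];print(s['time'],p,s['width'],s['ft_force'],s['ft_torque'],"yaw",np.degrees(np.arctan2(x[1],x[0])),s['joint_pos'].round(2))
delta([.6458,-.1446,.0925],down(.1126+1.2))
snap("side","s26",(215,115,315,205),7)
```

```text
46.05 [ 0.64632705 -0.14471076  0.09276573] 0.15398964707326068 [-1.58531312 -0.24468731  5.46342525] [ 0.03411296  0.35834461 -0.03873093] yaw 70.23267333964021 [ 0.54  0.69 -0.6   1.6   0.44  0.99 -0.54]
shift [-0.001 -0.005  0.003] turn [ 0.001  0.    -0.041] rows~ 0.0120111024016191 0.5791069789190738
```

View pics/s26.png

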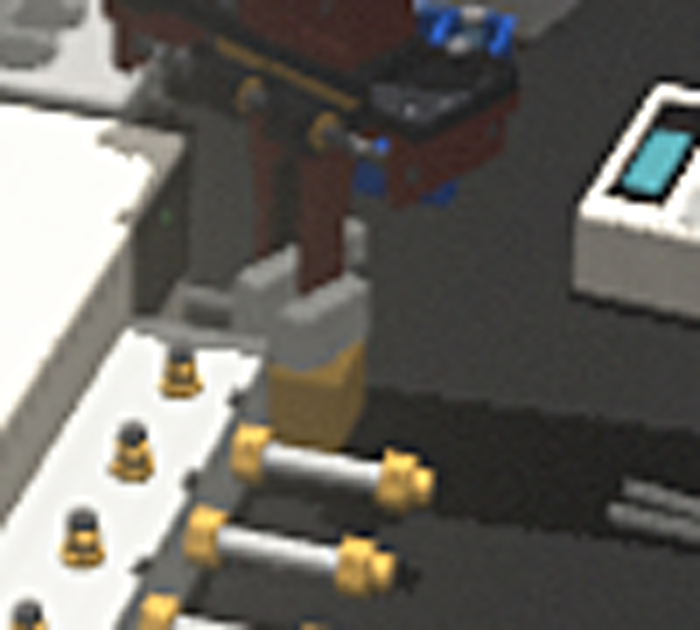

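{"name": "apply_moves", "arguments": {"deltas": [[[0,-0.004,0],[0,0,-0.03],0],[[0,-0.004,0],[0,0,-0.06],0],[[0,-0.004,0],[0,0,-0.08],0],[[0,-0.004,0],[0,0,-0.08],0]]}}

```text
time: 46.5
tcp_pos: [0.6462, -0.1447, 0.0928]
tool_rot: [0.001, 0.768, 0.641, 0.001]
ft_force: [-0.4, 0.2, 0.5]
width: 0.156
```

Run:
```python
from h import *
s,p,r=pose();x=r.as_matrix()[:,0];print(s['time'],p,s['width'],s['ft_force'],s['ft_torque'],"yaw",np.degrees(np.arctan2(x[1],x[0])))
```

```text
46.5 [ 0.64616306 -0.14472291  0.09280552] 0.15593766872999457 [-0.35049215  0.19714172  0.54152859] [-0.00357431 -0.17317019 -0.0667779 ] yaw 79.6914867582035
```

{"name": "apply_moves", "arguments": {"deltas": [[[0,0,0.005],[0,0,-0.02],0],[[0,0,0.005],[0,0,-0.04],0],[[0,0,0.005],[0,0,-0.04],0]]}}

```text
time: 46.8
tcp_pos: [0.6462, -0.1447, 0.0928]
tool_rot: [0.001, 0.741, 0.672, 0.001]
ft_force: [-1.9, 1.0, 4.4]
width: 0.149
```

Run:
```python
from h import *
s,p,r=pose();x=r.as_matrix()[:,0];print(s['time'],p,s['width'],s['ft_force'],s['ft_torque'],"yaw",np.degrees(np.arctan2(x[1],x[0])))
```

```text
46.8 [ 0.64617056 -0.14471612  0.09276525] 0.14857435931139115 [-1.90506267  1.00361374  4.43311499] [ 0.0339551   0.38850363 -0.08742567] yaw 84.44557917265242
```

{"name": "apply_moves", "arguments": {"deltas": [[[0,0,0.0],[0,0,-0.02],0],[[0,0,0.0],[0,0,-0.04],0],[[0,0,0.0],[0,0,-0.04],0]]}}

```text
time: 47.1
tcp_pos: [0.6461, -0.1447, 0.0928]
tool_rot: [0.001, 0.712, 0.702, 0.0]
ft_force: [-0.6, -0.2, 2.5]
width: 0.157
```

Run:
```python
from h import *
s,p,r=pose();x=r.as_matrix()[:,0];print(s['time'],p,s['width'],s['ft_force'],s['ft_torque'],s['tau'].round(2),"yaw",np.degrees(np.arctan2(x[1],x[0])))
snap("side","s27",(215,115,315,205),7)
```

```text
47.1 [ 0.64614256 -0.14469785  0.09279026] 0.15706589524831505 [-0.554072   -0.24722985  2.49446134] [ 0.0772861   0.16544055 -0.09739129] [ 4.000e-02 -6.639e+01 -1.176e+01 -2.362e+01  2.600e-01 -2.700e-01
  6.000e-01] yaw 89.17032611505803
```

View pics/s27.png

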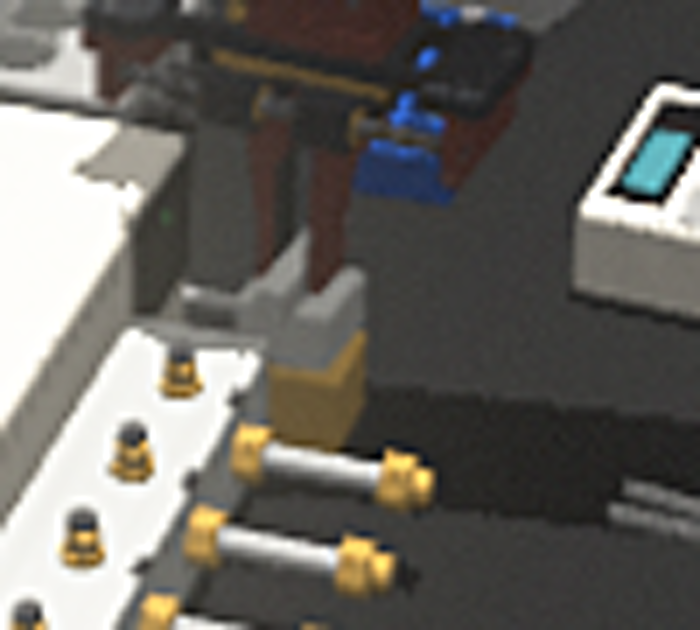

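{"name": "apply_moves", "arguments": {"deltas": [[[0,0,0.0],[0,0,-0.02],0],[[0,0,0.0],[0,0,-0.05],0],[[0,0,0.0],[0,0,-0.05],0]]}}

```text
time: 47.45
tcp_pos: [0.6461, -0.1447, 0.0928]
tool_rot: [0.001, 0.675, 0.737, 0.0]
ft_force: [-0.5, 0.3, 1.7]
width: 0.154
```

Run:
```python
from h import *
s,p,r=pose();x=r.as_matrix()[:,0];print(s['time'],p,s['width'],s['ft_force'],s['ft_torque'],s['tau'].round(2),"yaw",np.degrees(np.arctan2(x[1],x[0])))
```

```text
47.45 [ 0.64612952 -0.1446778   0.09281002] 0.15356080530313881 [-0.53398929  0.32952903  1.70619761] [ 0.14566717  0.20989006 -0.23243335] [ -0.07 -66.3  -12.33 -23.42   0.42  -0.25   0.99] yaw 95.03646655011786
```

{"name": "apply_moves", "arguments": {"deltas": [[[0,0,0.0],[0,0,-0.02],0],[[0,0,0.0],[0,0,-0.04],0],[[0,0,0.0],[0,0,-0.04],0]]}}

```text
time: 47.75
tcp_pos: [0.646, -0.1448, 0.0928]
tool_rot: [0.001, 0.645, 0.764, 0.0]
ft_force: [0.3, 1.1, 3.4]
width: 0.152
```

Run:
```python
from h import *
s,p,r=pose();x=r.as_matrix()[:,0];print(s['time'],p,s['width'],s['ft_force'],s['ft_torque'],s['tau'].round(2),"yaw",np.degrees(np.arctan2(x[1],x[0])))
snap("side","s28",(215,115,315,205),7)
```

```text
47.75 [ 0.64603676 -0.14478272  0.09277736] 0.15189065147786357 [0.32343116 1.14396462 3.42312675] [ 0.15095231  0.13727609 -0.33605604] [ -0.09 -66.32 -12.7  -23.32   0.46  -0.26   0.86] yaw 99.68197514514506
```

View pics/s28.png

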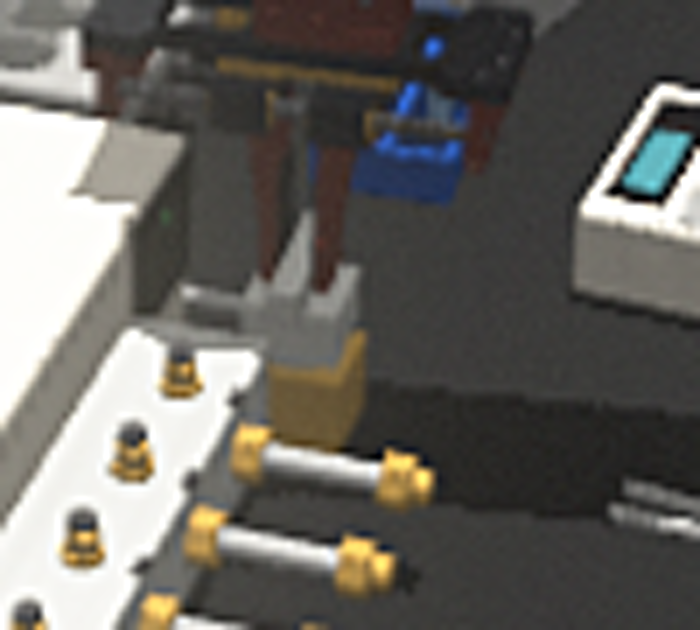

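{"name": "apply_moves", "arguments": {"deltas": [[[0,0,0.0],[0,0,-0.03],0],[[0,0,0.0],[0,0,-0.05],0],[[0,0,0.0],[0,0,-0.05],0]]}}

```text
time: 48.1
tcp_pos: [0.6461, -0.1447, 0.0928]
tool_rot: [0.001, 0.605, 0.796, 0.0]
ft_force: [-0.5, 0.5, 2.3]
width: 0.156
```

Run:
```python
from h import *
s,p,r=pose();x=r.as_matrix()[:,0];print(s['time'],p,s['width'],s['ft_force'],s['ft_torque'],s['tau'].round(2),"yaw",np.degrees(np.arctan2(x[1],x[0])))
```

```text
48.1 [ 0.64605241 -0.14472734  0.09276461] 0.15579393006423997 [-0.53344327  0.51936666  2.28812038] [ 0.10933332  0.20377057 -0.29501368] [ -0.08 -66.29 -13.2  -23.12   0.39  -0.22   0.82] yaw 105.53208730726232
```

{"name": "apply_moves", "arguments": {"deltas": [[[0,0,0],[0,0,0],0.2],[[0,0,0],[0,0,0],0.4],[[0,0,-0.1],[0,0,0],0.4],[[0,0,-0.5],[0,0,0],0.4],[[0,0,-1],[0,0,0],0.4],[[-0.5,0,-1],[0,0,0],0.4],[[-1,0,-1],[0,0,0],0.4]]}}

```text
time: 48.8
tcp_pos: [0.6745, -0.2406, 0.197]
tool_rot: [0.003, 0.604, 0.797, 0.001]
ft_force: [0.2, 0.2, -0.1]
width: 0.4
```

Run:
```python
from h import *
s,p,r=pose();print(s['time'],p,s['ft_force'])
snap("side","s29",(215,115,315,205),7)
snap("top","t29",(260,120,360,210),7)
```

```text
48.8 [ 0.6744731  -0.24064142  0.1969869 ] [ 0.16080595  0.18187721 -0.07212036]
```

View pics/s29.png

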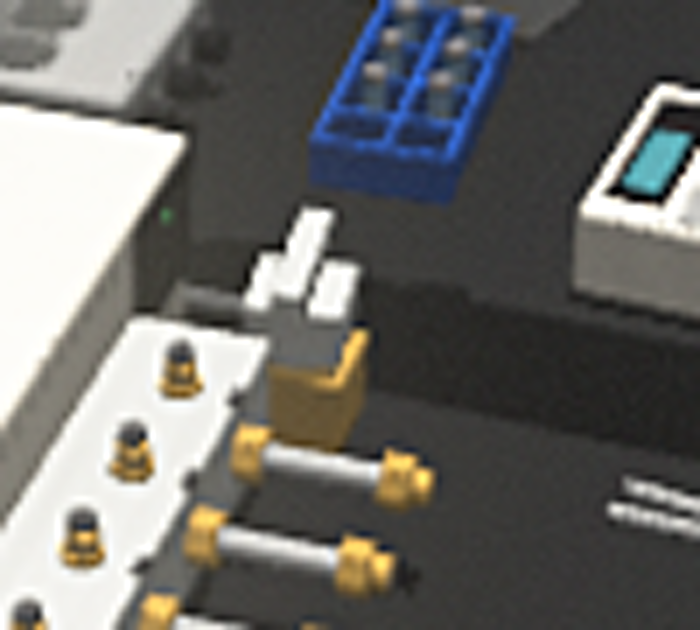

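View pics/t29.png

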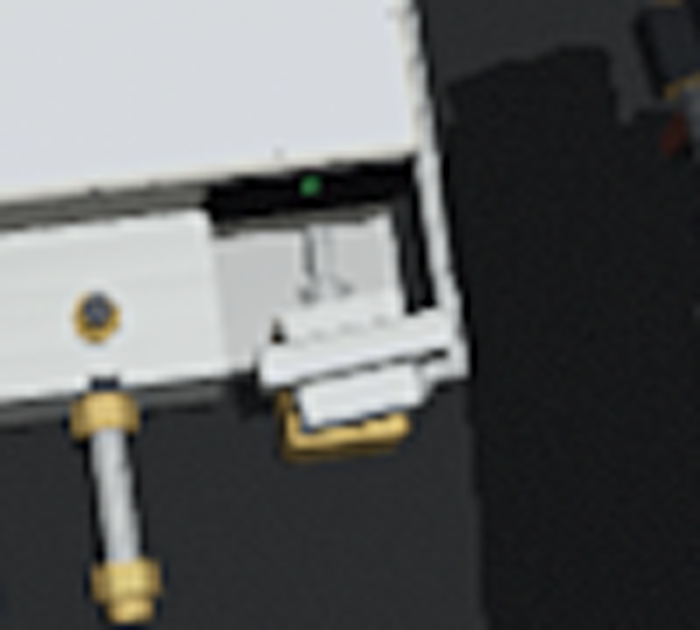

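Run:
```python
from h import *
im=np.load("pics/t29.npz")['im'];d=np.load("pics/t29.npz")['d']
o=im[155:190,290:335,::-1];cv2.imwrite("pics/hz2.png",cv2.resize(o,None,fx=16,fy=16,interpolation=cv2.INTER_NEAREST))
P=cloud("top",d);m=np.zeros(d.shape,bool);m[155:190,290:335]=1;m&=(P[...,2]>.086)&(P[...,2]<.11)
v,u=np.nonzero(m);print(m.sum(),cv2.minAreaRect(np.c_[u,v].astype(np.float32)),P[m][:,2].mean())
```

```text
159 ((309.8529357910156, 169.08824157714844), (6.182518482208252, 27.875566482543945), 77.47119140625) 0.09163282053966065
```

View pics/hz2.png

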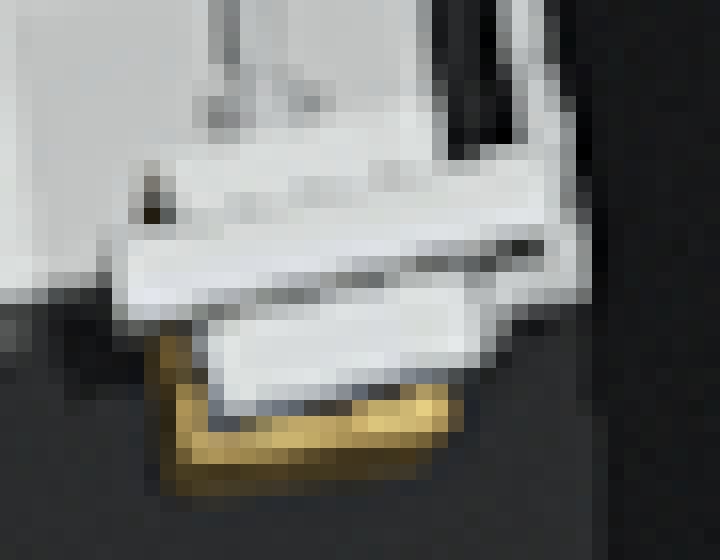

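Run:
```python
from h import *
px=lambda x,y:(290+x/16-.5,155+y/16-.5)
for a,b in(((210,310),(545,245)),((130,318),(590,228)),((140,240),(540,150)),((225,420),(480,370))):
    w=ray("top",[px(*a),px(*b)],.094);v=w[0]-w[1];print(np.degrees(np.arctan2(v[1],v[0])),w.mean(0))
# depth-based PCA of bar
d=np.load("pics/t29.npz")['d'];P=cloud("top",d);m=np.zeros(d.shape,bool);m[155:190,290:335]=1;m&=(P[...,2]>.084)&(P[...,2]<.11)
q=P[m][:,:2];c=q.mean(0);w,V=np.linalg.eigh(np.cov((q-c).T));print(c,np.degrees(np.arctan2(V[1,1],V[0,1])),np.sqrt(w)*np.sqrt(12))
d=np.load("pics/t22.npz")['d'];P=cloud("top",d);m=np.zeros(d.shape,bool);m[215:255,322:366]=1;m&=(P[...,2]>.034)&(P[...,2]<.06)
q=P[m][:,:2];c=q.mean(0);w,V=np.linalg.eigh(np.cov((q-c).T));print("before",c,np.degrees(np.arctan2(V[1,1],V[0,1])),np.sqrt(w)*np.sqrt(12))
delta([.6461,-.1447,.197],down(np.radians(101)))
```

```text
100.90809465517894 [ 0.63869446 -0.15108669  0.094     ]
101.0004111430139 [ 0.63942077 -0.14840717  0.094     ]
102.64949571282764 [ 0.65178985 -0.14557958  0.094     ]
100.99823055670478 [ 0.62018809 -0.14679095  0.094     ]
[ 0.64660666 -0.14314903] 102.5376340431294 [0.01465497 0.07040232]
before [ 0.49081386 -0.22825308] -156.5159656284935 [0.01470393 0.06964767]
shift [ 1.094  0.018 -0.048] turn [0.    0.003 0.033] rows~ 2.1904858181486615 0.4563497693218709
```

{"name": "apply_moves", "arguments": {"deltas": [[[0.5,0.018,-0.02],[0,0.003,0.03],0.4],[[1,0.018,-0.02],[0,0.003,0.03],0.4],[[1,0.018,-0.02],[0,0.003,0.03],0.4],[[1,0.018,-0.02],[0,0.003,0.03],0.4]]}}

```text
time: 49.3
tcp_pos: [0.6486, -0.1522, 0.1953]
tool_rot: [0.0, 0.633, 0.774, 0.001]
ft_force: [0.2, -0.5, 0.2]
width: 0.4
```

Run:
```python
from h import *
s,p,r=pose();print(p);delta([.6461,-.1447,.11],down(np.radians(101.5)))
```

```text
[ 0.64855425 -0.15219401  0.19528297]
shift [ 0.078 -0.01   0.853] turn [ 0.001 -0.    -0.   ] rows~ 1.712935314887638 0.010964918337171364
```

{"name": "apply_moves", "arguments": {"deltas": [[[0.078,-0.01,0.2],[0,0,0],0.4],[[0.078,-0.01,0.6],[0,0,0],0.4],[[0.078,-0.01,0.8],[0,0,0],0.4],[[0.078,-0.01,0.8],[0,0,0],0.4]]}}

```text
time: 49.7
tcp_pos: [0.6442, -0.1464, 0.112]
tool_rot: [-0.002, 0.634, 0.774, -0.001]
ft_force: [0.0, 1.1, 0.5]
width: 0.4
```

Run:
```python
from h import *
s,p,r=pose();print(p,s['ft_force']);delta([.6461,-.1447,.0928],down(np.radians(101.5)))
```

```text
[ 0.64424848 -0.14644762  0.11197237] [0.02056098 1.09671437 0.48810613]
shift [0.013 0.022 0.192] turn [-0.002 -0.001 -0.001] rows~ 0.3868136220899943 0.031732898419769485
```

{"name": "apply_moves", "arguments": {"deltas": [[[0.013,0.022,0.1],[-0.002,0,0],0.4],[[0.013,0.022,0.19],[-0.002,0,0],0.4],[[0.013,0.022,0.19],[-0.002,0,0],0.3],[[0.013,0.022,0.19],[-0.002,0,0],0.1],[[0.013,0.022,0.19],[-0.002,0,0],0],[[0.013,0.022,0.19],[-0.002,0,0],0],[[0.013,0.022,0.19],[-0.002,0,0],0]]}}

```text
time: 50.4
tcp_pos: [0.6462, -0.1448, 0.0937]
tool_rot: [-0.0, 0.634, 0.773, 0.001]
ft_force: [-2.6, -0.1, 4.8]
width: 0.153
```

Run:
```python
from h import *
s,p,r=pose();x=r.as_matrix()[:,0];print(s['time'],p,s['width'],s['ft_force'],s['ft_torque'],"yaw",np.degrees(np.arctan2(x[1],x[0])))
```

```text
50.4 [ 0.64616867 -0.14483015  0.09373468] 0.15292682231070998 [-2.56351607 -0.11035267  4.78621834] [-0.01653258  0.5241407  -0.34648886] yaw 101.31253066987598
```

{"name": "apply_moves", "arguments": {"deltas": [[[0,0,0.0],[0,0,-0.02],0],[[0,0,0.0],[0,0,-0.035],0],[[0,0,0.0],[0,0,-0.035],0]]}}

```text
time: 50.7
tcp_pos: [0.6461, -0.1448, 0.0938]
tool_rot: [-0.0, 0.605, 0.796, 0.001]
ft_force: [-1.6, 0.8, 1.2]
width: 0.156
```

Run:
```python
from h import *
s,p,r=pose();x=r.as_matrix()[:,0];print(s['time'],p,s['width'],s['ft_force'],s['ft_torque'],"yaw",np.degrees(np.arctan2(x[1],x[0])))
```

```text
50.7 [ 0.6460976  -0.14477338  0.09376227] 0.1560523235455266 [-1.61550975  0.81260497  1.1676056 ] [ 0.10587461  0.16060029 -0.30292139] yaw 105.54561213388217
```

{"name": "apply_moves", "arguments": {"deltas": [[[0,0,0.0],[0,0,0],0.2],[[0,0,0.0],[0,0,0],0.4],[[0,0,-0.1],[0,0,0],0.4],[[0,0,-0.5],[0,0,0],0.4],[[0,0,-1],[0,0,0],0.4],[[-0.5,0,-1],[0,0,0],0.4],[[-1,0,-1],[0,0,0],0.2]]}}

```text
time: 51.4
tcp_pos: [0.6748, -0.2409, 0.1979]
tool_rot: [0.002, 0.604, 0.797, 0.002]
ft_force: [0.8, -0.8, -0.1]
width: 0.343
```

Run:
```python
from h import *
s,p,r=pose();print(s['time'],p,s['ft_force'],s['joint_pos'].round(2))
im,d=snap("top","t30",(150,120,450,300),2.6)
P=cloud("top",d);m=np.zeros(d.shape,bool);m[155:190,290:335]=1;m&=(P[...,2]>.084)&(P[...,2]<.11)
q=P[m];c=q.mean(0);w,V=np.linalg.eigh(np.cov((q[:,:2]-c[:2]).T));print("bar",c,np.degrees(np.arctan2(V[1,1],V[0,1])))
im,d=snap("side","s30",(215,115,365,235),5)
im=np.load("pics/t22.npz")['im'];g=cv2.cvtColor(im,cv2.COLOR_RGB2GRAY)
o=g[200:270,365:430];cv2.imwrite("pics/kz.png",cv2.resize(o,None,fx=9,fy=8.5,interpolation=cv2.INTER_NEAREST))
```

```text
51.4 [ 0.67481896 -0.24086749  0.19793855] [ 0.835178   -0.78011466 -0.08860581] [ 0.72  0.71 -0.77  1.35  0.49  1.27  0.21]
bar [ 0.64671446 -0.14305078  0.09162996] 92.39371572503875
```

View pics/t30.png

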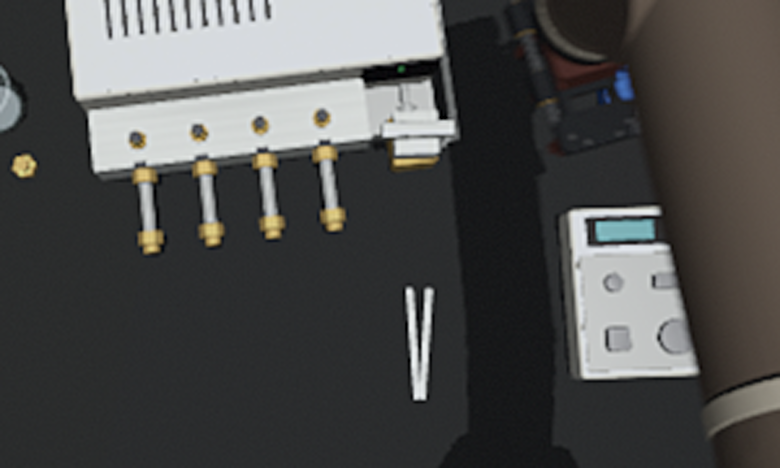

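View pics/s30.png

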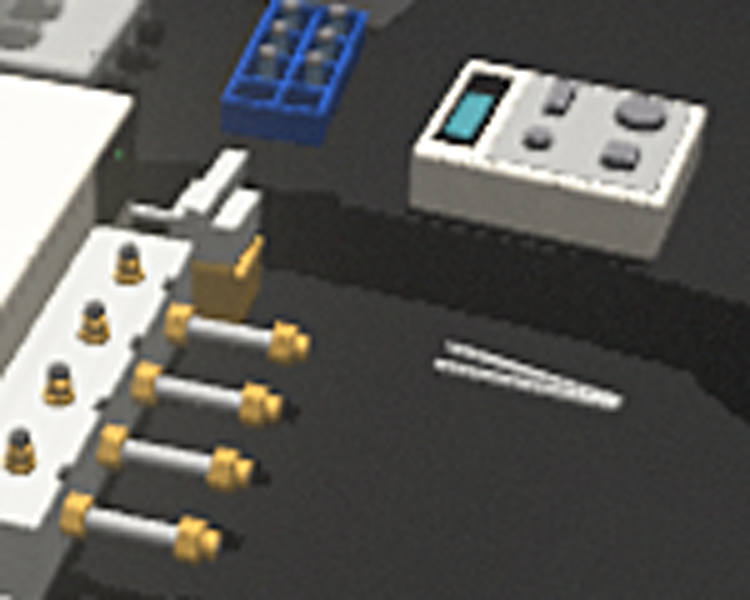

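View pics/kz.png

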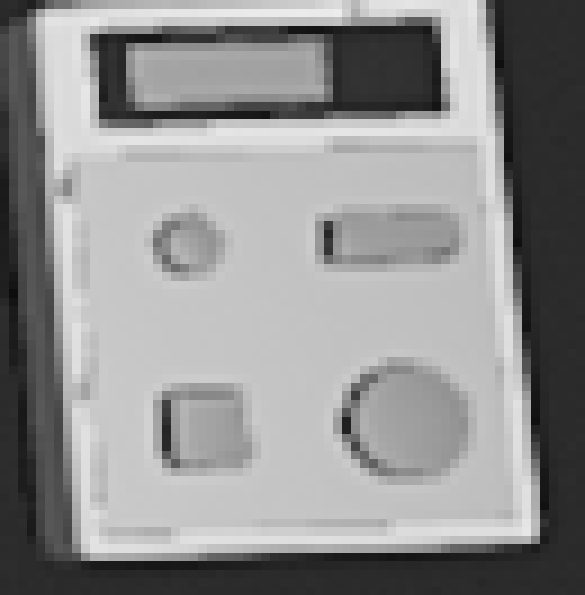

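Run:
```python
from h import *
d=np.load("pics/top0.npz")['d'];P=cloud("top",d)
for v in range(150,180,3): print(v,[(round(float(P[v,u,2]),3)) for u in range(300,330,2)])
o=np.load("pics/t30.npz")['im'][150:195,285:340,::-1];cv2.imwrite("pics/hz3.png",cv2.resize(o,None,fx=13,fy=13,interpolation=cv2.INTER_NEAREST))
```

```text
150 [0.06, 0.047, 0.048, 0.042, 0.041, 0.037, 0.035, 0.027, 0.002, -0.001, 0.029, 0.03, -0.0, -0.005, -0.001]
153 [0.019, 0.022, 0.031, 0.023, 0.023, 0.025, 0.024, 0.023, -0.002, -0.006, 0.029, 0.036, -0.003, -0.002, -0.003]
156 [0.025, 0.024, 0.034, 0.033, 0.02, 0.023, 0.019, 0.027, -0.002, -0.001, -0.004, 0.034, -0.003, 0.0, -0.004]
159 [0.022, 0.019, 0.026, 0.03, 0.021, 0.02, 0.022, 0.024, 0.019, -0.001, -0.001, 0.035, -0.003, -0.003, -0.001]
162 [0.023, 0.02, 0.034, 0.036, 0.032, 0.019, 0.02, 0.025, 0.023, -0.004, -0.003, 0.03, 0.029, -0.007, -0.002]
165 [0.045, 0.044, 0.041, 0.041, 0.042, 0.042, 0.046, 0.042, 0.024, -0.006, -0.001, 0.03, 0.036, -0.001, -0.003]
168 [0.044, 0.044, 0.049, 0.049, 0.048, 0.047, 0.049, 0.042, 0.02, -0.003, 0.0, -0.002, 0.031, -0.004, -0.0]
171 [0.041, 0.045, 0.05, 0.052, 0.068, 0.066, 0.047, 0.047, 0.04, 0.037, 0.041, 0.031, 0.034, 0.0, -0.002]
174 [0.042, 0.048, 0.047, 0.051, 0.05, 0.049, 0.051, 0.045, 0.043, 0.038, 0.037, -0.004, -0.001, -0.002, -0.004]
177 [0.042, 0.039, 0.05, 0.051, 0.047, 0.044, 0.049, 0.041, 0.041, -0.006, -0.0, -0.001, -0.002, 0.001, 0.001]
```

View pics/hz3.png

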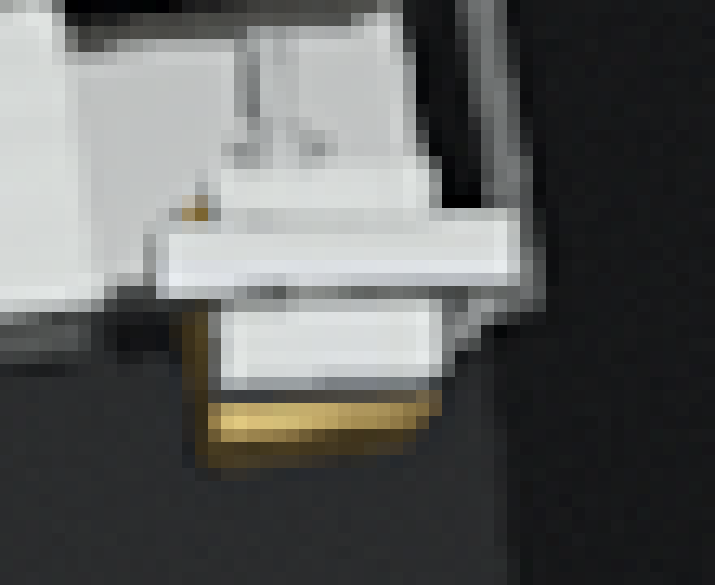

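Run:
```python
from h import *
delta([.6461,-.1447,.197],down(np.radians(91.5)))
```

```text
shift [ 1.097  0.016 -0.037] turn [0.    0.002 0.112] rows~ 2.195464428126712 1.56634295361953
```

{"name": "apply_moves", "arguments": {"deltas": [[[0.5,0.018,-0.02],[0,0.002,0.06],0.4],[[1,0.018,-0.02],[0,0.002,0.112],0.4],[[1,0.018,-0.02],[0,0.002,0.112],0.4],[[1,0.018,-0.02],[0,0.002,0.112],0.4]]}}

```text
time: 51.9
tcp_pos: [0.649, -0.1524, 0.1966]
tool_rot: [0.001, 0.696, 0.718, 0.001]
ft_force: [-0.5, -1.0, 0.4]
width: 0.4
```

Run:
```python
from h import *
s,p,r=pose();print(p);delta([.6461,-.1447,.11],down(np.radians(91.5)))
```

```text
[ 0.64898262 -0.15237534  0.19655493]
shift [ 0.078 -0.028  0.865] turn [0.001 0.    0.002] rows~ 1.7388475060582125 0.02865612325335205
```

{"name": "apply_moves", "arguments": {"deltas": [[[0.078,-0.028,0.2],[0,0,0],0.4],[[0.078,-0.028,0.6],[0,0,0],0.4],[[0.078,-0.028,0.8],[0,0,0],0.4],[[0.078,-0.028,0.8],[0,0,0],0.4]]}}

```text
time: 52.3
tcp_pos: [0.6442, -0.1464, 0.1133]
tool_rot: [-0.001, 0.697, 0.717, -0.001]
ft_force: [-0.3, -0.4, 0.2]
width: 0.399
```

Run:
```python
from h import *
s,p,r=pose();print(p,s['ft_force']);delta([.6461,-.1447,.0932],down(np.radians(91.5)))
```

```text
[ 0.64423943 -0.14643677  0.11327229] [-0.28756885 -0.43350059  0.22126824]
shift [0.017 0.02  0.201] turn [-0.002 -0.     0.001] rows~ 0.4046603833441966 0.030202147671796974
```

{"name": "apply_moves", "arguments": {"deltas": [[[0.017,0.02,0.1],[-0.002,0,0],0.4],[[0.017,0.02,0.2],[-0.002,0,0],0.4],[[0.017,0.02,0.2],[-0.002,0,0],0.3],[[0.017,0.02,0.2],[-0.002,0,0],0.1],[[0.017,0.02,0.2],[-0.002,0,0],0],[[0.017,0.02,0.2],[-0.002,0,0],0],[[0.017,0.02,0.2],[-0.002,0,0],0]]}}

```text
time: 53.0
tcp_pos: [0.6464, -0.1447, 0.0939]
tool_rot: [0.001, 0.697, 0.717, 0.0]
ft_force: [-0.9, 1.2, 2.9]
width: 0.158
```

Run:
```python
from h import *
s,p,r=pose();x=r.as_matrix()[:,0];print(s['time'],p,s['width'],s['ft_force'],s['ft_torque'],"yaw",np.degrees(np.arctan2(x[1],x[0])))
```

```text
53.0 [ 0.64640544 -0.14470652  0.09394008] 0.1584044933180031 [-0.90250934  1.21142647  2.85943396] [ 0.00159968  0.14773854 -0.1333522 ] yaw 91.64892402590128
```

{"name": "apply_moves", "arguments": {"deltas": [[[0,0,0.0],[0,0,-0.01],0],[[0,0,0.0],[0,0,-0.02],0],[[0,0,0.0],[0,0,-0.02],0]]}}

```text
time: 53.3
tcp_pos: [0.6464, -0.1446, 0.094]
tool_rot: [0.0, 0.681, 0.732, 0.001]
ft_force: [-0.2, 0.1, 0.3]
width: 0.155
```

Run:
```python
from h import *
s,p,r=pose();x=r.as_matrix()[:,0];print(s['time'],p,s['width'],s['ft_force'],s['ft_torque'],"yaw",np.degrees(np.arctan2(x[1],x[0])))
```

```text
53.3 [ 0.64638019 -0.1446352   0.09400922] 0.15468163184142636 [-0.18878486  0.10806628  0.26511965] [ 0.00538669  0.14385109 -0.22356635] yaw 94.11465779209587
```

{"name": "apply_moves", "arguments": {"deltas": [[[0,0,0.0],[0,0,0.02],0],[[0,0,0.0],[0,0,0.04],0],[[0,0,0.0],[0,0,0.04],0]]}}

```text
time: 53.6
tcp_pos: [0.6464, -0.1447, 0.094]
tool_rot: [0.001, 0.711, 0.703, 0.0]
ft_force: [-0.1, -0.2, 0.5]
width: 0.157
```

Run:
```python
from h import *
s,p,r=pose();x=r.as_matrix()[:,0];print(s['time'],p,s['width'],s['ft_force'],s['ft_torque'],"yaw",np.degrees(np.arctan2(x[1],x[0])))
```

```text
53.6 [ 0.64639146 -0.14468172  0.09397867] 0.1574686082678695 [-0.11984444 -0.18419864  0.49904095] [-0.00439014  0.00484259 -0.04686256] yaw 89.2962066156327
```

{"name": "apply_moves", "arguments": {"deltas": [[[0,0,0.0],[0,0,0],0.2],[[0,0,0.0],[0,0,0],0.4],[[0,0,-0.1],[0,0,0],0.4],[[0,0,-0.5],[0,0,0],0.4],[[0,0,-1],[0,0,0],0.4],[[-0.5,0,-1],[0,0,0],0.2],[[-1,0,-1],[0,0,0.05],0],[[-1,0,-1],[0,0,0.1],0]]}}

```text
time: 54.4
tcp_pos: [0.6435, -0.2551, 0.1944]
tool_rot: [0.003, 0.785, 0.619, -0.001]
ft_force: [0.3, -1.4, -0.9]
width: 0.167
```

Run:
```python
from h import *
s,p,r=pose();print(s['time'],p,s['ft_force'],s['joint_pos'].round(2))
im,d=snap("top","t31",(150,120,450,300),2.6)
P=cloud("top",d);m=np.zeros(d.shape,bool);m[155:190,290:335]=1;m&=(P[...,2]>.084)&(P[...,2]<.11)
q=P[m];c=q.mean(0);w,V=np.linalg.eigh(np.cov((q[:,:2]-c[:2]).T));print("bar",c,np.degrees(np.arctan2(V[1,1],V[0,1])))
im,d=snap("side","s31",(215,115,365,235),5)
# keys
im=np.load("pics/t22.npz")['im'];g=cv2.cvtColor(im,cv2.COLOR_RGB2GRAY)
W=lambda x,y:(365+x/9-.5,200+y/8.5-.5)
K={n:ray("top",W(*q),.059)[0] for n,q in dict(round=(190,243),bar=(397,236),big=(408,418),square=(210,427)).items()}
for n in K: print(n,K[n].round(4))
loc=dict(round=(.026,.028),bar=(.026,-.028),big=(-.028,-.028),square=(-.028,.028))
A=np.array([loc[n] for n in K]);B=np.array([K[n][:2] for n in K]);a0,b0=A.mean(0),B.mean(0);H=(A-a0).T@(B-b0);U,S_,Vt=np.linalg.svd(H);Rm=Vt.T@U.T;print("yaw",np.degrees(np.arctan2(Rm[1,0],Rm[0,0])),S_)
for n in K: print(n,"fit",(b0+Rm@(np.array(loc[n])-a0)).round(4))
```

```text
54.4 [ 0.64351312 -0.25506323  0.19444733] [ 0.29411675 -1.39409902 -0.90512724] [ 0.71  0.64 -0.66  1.43  0.41  1.21 -0.23]
bar [ 0.6469974  -0.143538    0.09156508] 88.38571550499145
round [ 0.5012 -0.3337  0.059 ]
bar [ 0.5031 -0.3914  0.059 ]
big [ 0.4499 -0.3913  0.059 ]
square [ 0.4474 -0.3366  0.059 ]
yaw 1.8414097282586446 [0.00315256 0.00288852]
round fit [ 0.5015 -0.3344]
bar fit [ 0.5033 -0.3904]
big fit [ 0.4493 -0.3921]
square fit [ 0.4475 -0.3361]
```

View pics/s31.png

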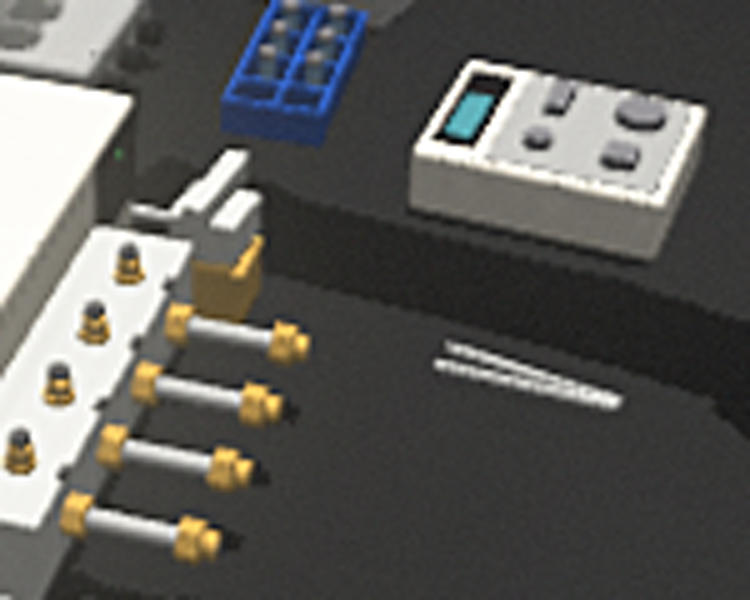

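Run:
```python
from h import *
delta([.5015,-.3344,.12],down(np.radians(45)))
```

```text
shift [-1.177 -1.2    0.744] turn [ 0.001 -0.     0.267] rows~ 3.6764550367220616 3.7312312478392258
```

{"name": "apply_moves", "arguments": {"deltas": [[[-0.5,-0.5,0],[0,0,0.06],0],[[-1,-1,0],[0,0,0.13],0],[[-1,-1,0.3],[0,0,0.2],0],[[-1,-1,0.5],[0,0,0.267],0],[[-1,-1,0.5],[0,0,0.267],0]]}}

```text
time: 55.0
tcp_pos: [0.5229, -0.3205, 0.1427]
tool_rot: [-0.001, 0.924, 0.383, -0.001]
ft_force: [-0.8, -0.2, 0.4]
width: 0.003
```

Run:
```python
from h import *
s,p,r=pose();print(p,s['width']);delta([.5015,-.3344,.09],down(np.radians(45)))
```

```text
[ 0.52293003 -0.32052092  0.14265858] 0.003011580170801377
shift [-0.249 -0.053  0.527] turn [-0.001  0.     0.001] rows~ 1.170436093012514 0.016714563818475026
```

{"name": "apply_moves", "arguments": {"deltas": [[[-0.25,-0.05,0.1],[0,0,0],0],[[-0.25,-0.05,0.4],[0,0,0],0],[[-0.25,-0.05,0.52],[0,0,0],0],[[-0.25,-0.05,0.52],[0,0,0],0]]}}

```text
time: 55.4
tcp_pos: [0.5025, -0.3323, 0.09]
tool_rot: [-0.002, 0.922, 0.386, -0.001]
ft_force: [1.1, 0.1, 0.1]
width: 0.008
```

Run:
```python
from h import *
s,p,r=pose();print(s['time'],p,s['width'],s['ft_force']);delta([.5015,-.3344,.075],down(np.radians(45)))
snap("side","s32",(270,100,370,190),7)
```

```text
55.4 [ 0.50251536 -0.33227423  0.0899969 ] 0.008238100647751333 [1.14134257 0.08089217 0.06091308]
shift [-0.022  0.008  0.15 ] turn [-0.002 -0.     0.004] rows~ 0.3036161123513393 0.060469768688922294
```

View pics/s32.png

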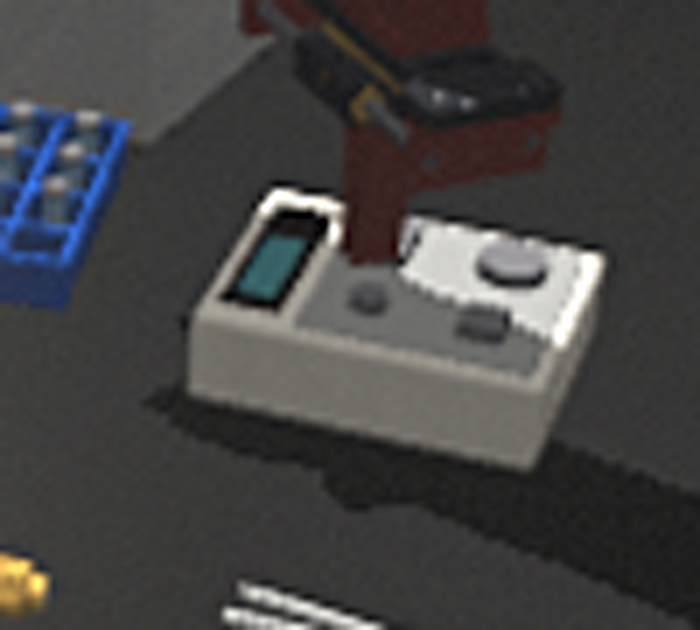

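{"name": "apply_moves", "arguments": {"deltas": [[[-0.022,0.008,0.1],[0,0,0],0],[[-0.022,0.008,0.16],[0,0,0],0],[[-0.022,0.008,0.2],[0,0,0],0],[[-0.022,0.008,0.23],[0,0,0],0],[[-0.022,0.008,0.23],[0,0,0],0]]}}

```text
time: 55.95
tcp_pos: [0.5024, -0.3347, 0.0681]
tool_rot: [-0.002, 0.923, 0.386, 0.0]
ft_force: [-0.9, 0.9, 2.1]
width: 0.001
```

Run:
```python
from h import *
s,p,r=pose();print(s['time'],p,s['width'],s['ft_force'])
```

```text
55.95 [ 0.50236183 -0.33465663  0.0681191 ] 0.0011485899459293147 [-0.89885661  0.93665426  2.0517797 ]
```

{"name": "apply_moves", "arguments": {"deltas": [[[0,0,0.02],[0,0,0],0],[[0,0,0.04],[0,0,0],0],[[0,0,0.05],[0,0,0],0],[[0,0,0.05],[0,0,0],0]]}}

```text
time: 56.35
tcp_pos: [0.5025, -0.3347, 0.0655]
tool_rot: [-0.001, 0.923, 0.386, -0.0]
ft_force: [-7.4, 4.0, 21.6]
width: 0.003
```

Run:
```python
from h import *
s,p,r=pose();print(s['time'],p,s['width'],s['ft_force'])
```

```text
56.35 [ 0.50247648 -0.33473954  0.06552633] 0.002578979774419543 [-7.4432391   3.97755807 21.61925983]
```

{"name": "apply_moves", "arguments": {"deltas": [[[0,0,-0.1],[0,0,0],0],[[0,0,-0.3],[0,0,0],0],[[0,0,-0.3],[0,0,0],0],[[0,0,-0.3],[0,0,0],0]]}}

```text
time: 56.75
tcp_pos: [0.5025, -0.335, 0.0955]
tool_rot: [-0.0, 0.923, 0.386, -0.0]
ft_force: [-0.7, 0.7, -0.8]
width: 0.006
```

Run:
```python
from h import *
s,p,r=pose();print(s['time'],p,s['width'],s['ft_force']);delta([.5033,-.3904,.085],down(np.radians(45)))
snap("side","s33",(270,100,370,190),7)
```

```text
56.75 [ 0.50252671 -0.33502269  0.09552549] 0.0055792056737569455 [-0.69843434  0.65640809 -0.77757567]
shift [-0.389  0.395  0.105] turn [-0.    -0.     0.003] rows~ 1.1274803772639133 0.045606652802642186
```

View pics/s33.png

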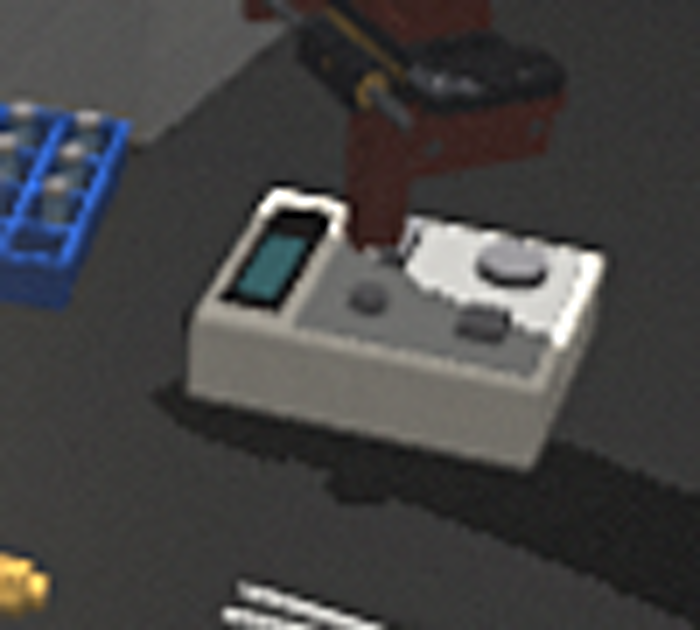

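{"name": "apply_moves", "arguments": {"deltas": [[[-0.3,0.3,0],[0,0,0],0],[[-0.39,0.395,0],[0,0,0],0],[[-0.39,0.395,0.05],[0,0,0],0],[[-0.39,0.395,0.1],[0,0,0],0],[[-0.39,0.395,0.1],[0,0,0],0]]}}

```text
time: 57.3
tcp_pos: [0.5024, -0.3881, 0.0833]
tool_rot: [-0.002, 0.922, 0.387, -0.001]
ft_force: [-0.6, -0.9, 0.4]
width: 0.01
```

Run:
```python
from h import *
s,p,r=pose();print(s['time'],p,s['width'],s['ft_force']);delta([.5033,-.3904,.0655],down(np.radians(45)))
```

```text
57.3 [ 0.50244542 -0.38814013  0.08334755] 0.009997487666185335 [-0.62447509 -0.94265885  0.39785907]
shift [-0.01   0.023  0.178] turn [-0.002 -0.     0.004] rows~ 0.36020675591752493 0.0653921008437955
```

{"name": "apply_moves", "arguments": {"deltas": [[[-0.01,0.02,0.07],[-0.002,0,0.004],0],[[-0.01,0.02,0.12],[-0.002,0,0.004],0],[[-0.01,0.02,0.15],[-0.002,0,0.004],0],[[-0.01,0.02,0.17],[-0.002,0,0.004],0],[[-0.01,0.02,0.19],[-0.002,0,0.004],0],[[-0.01,0.02,0.19],[-0.002,0,0.004],0]]}}

```text
time: 57.9
tcp_pos: [0.5033, -0.3893, 0.0658]
tool_rot: [-0.001, 0.924, 0.383, 0.0]
ft_force: [-4.0, 4.9, 12.5]
width: 0.001
```

Run:
```python
from h import *
s,p,r=pose();print(s['time'],p,s['width'],s['ft_force'])
```

```text
57.9 [ 0.50334478 -0.38930752  0.06578914] 0.0010670750143796039 [-3.97791703  4.94605852 12.51329731]
```

{"name": "apply_moves", "arguments": {"deltas": [[[0,0,0.015],[0,0,0],0],[[0,0,0.02],[0,0,0],0],[[0,0,0.02],[0,0,0],0]]}}

```text
time: 58.2
tcp_pos: [0.5034, -0.3892, 0.0657]
tool_rot: [-0.0, 0.924, 0.383, -0.0]
ft_force: [-6.4, 4.9, 15.4]
width: 0.006
```

{"name": "apply_moves", "arguments": {"deltas": [[[0,0,-0.1],[0,0,0],0],[[0,0,-0.3],[0,0,0],0],[[0,0,-0.3],[0,0,0],0],[[0,0,-0.3],[0,0,0],0]]}}

```text
time: 58.6
tcp_pos: [0.5034, -0.3897, 0.0959]
tool_rot: [0.0, 0.924, 0.383, -0.0]
ft_force: [0.3, 0.9, -0.4]
width: 0.009
```

Run:
```python
from h import *
s,p,r=pose();print(s['time'],p,s['width'],s['ft_force']);delta([.4493,-.3921,.085],down(np.radians(45)))
```

```text
58.6 [ 0.50343114 -0.38965065  0.09590302] 0.00853685432464082 [ 0.26546771  0.8785945  -0.42302571]
shift [-0.4   -0.366  0.109] turn [0. 0. 0.] rows~ 1.1054511244351597 0.005135822510611694
```

Run:
```python
from ck import *
im,d=snap("top","t33",(50,120,450,300),2);ports("t33")
im,d=snap("side","s33b",None,1.5)
c=np.array([.9937,.1123]);yc=np.array([-.1123,.9937]);P1=np.array([.5776,.119])
for q,st in brass(im):
    if 225<q[0]<320 and 165<q[1]<230:
      for k in range(4):
        v=vplane("side",q,P1-.06*k*yc,.1126)
        if .044<v[1]<.053: print(k+1,q,st[2:],np.round(v,4))
```

```text
t33 [274.3 178.7] [10  7 52] s 0.0325 lat -0.1798
t33 [251.4 181.5] [10  6 50] s 0.0321 lat -0.1203
t33 [228.1 184.3] [10  6 49] s 0.0318 lat -0.0599
t33 [205.3 187. ] [10  7 53] s 0.0316 lat -0.0009
t33 [277.7 203.9] [10  9 71] s -0.0335 lat -0.1805
t33 [254.4 206.8] [10  9 70] s -0.034 lat -0.1206
t33 [230.9 209.4] [10 10 72] s -0.0337 lat -0.0603
t33 [207.6 212.4] [10 10 76] s -0.0344 lat -0.0005
4 [272.3 183.4] [ 8  9 55] [-0.034   0.0491]
3 [243.7 190.9] [ 7  9 39] [0.0325 0.0493]
3 [266.7 195.7] [ 9  9 61] [-0.0344  0.0486]
2 [236.9 203.7] [ 7  9 42] [0.0323 0.0488]
2 [260.4 208.7] [10 10 63] [-0.0339  0.0483]
1 [229.7 217.5] [ 7 10 45] [0.0318 0.0482]
1 [254.  222.6] [10 10 69] [-0.0344  0.0486]
```

{"name": "apply_moves", "arguments": {"deltas": [[[-0.3,-0.28,0],[0,0,0],0],[[-0.4,-0.366,0],[0,0,0],0],[[-0.4,-0.366,0.05],[0,0,0],0],[[-0.4,-0.366,0.1],[0,0,0],0],[[-0.4,-0.366,0.1],[0,0,0],0]]}}

```text
time: 59.2
tcp_pos: [0.4495, -0.3909, 0.084]
tool_rot: [-0.001, 0.924, 0.383, -0.0]
ft_force: [-0.2, 0.5, -0.2]
width: 0.001
```

Run:
```python
from h import *
s,p,r=pose();print(s['time'],p,s['width'],s['ft_force']);delta([.4493,-.3921,.0655],down(np.radians(45)))
```

```text
59.2 [ 0.44948991 -0.39094054  0.08399838] 0.0008976586838641541 [-0.17876713  0.45408684 -0.22126555]
shift [-0.01   0.007  0.185] turn [-0.001 -0.     0.001] rows~ 0.370713140644305 0.01815638204169105
```

View pics/t33.png

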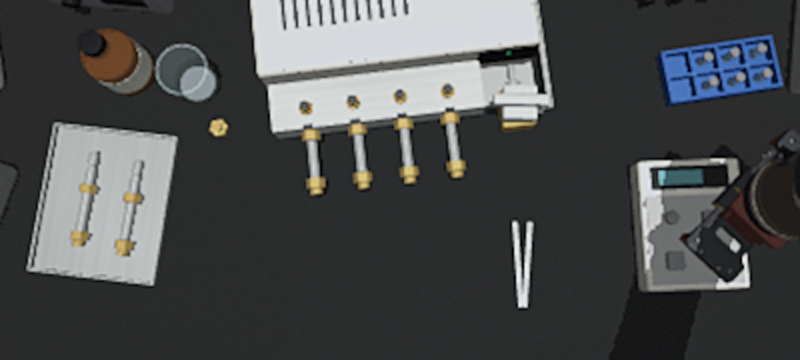

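{"name": "apply_moves", "arguments": {"deltas": [[[-0.01,0.007,0.07],[0,0,0],0],[[-0.01,0.007,0.12],[0,0,0],0],[[-0.01,0.007,0.15],[0,0,0],0],[[-0.01,0.007,0.18],[0,0,0],0],[[-0.01,0.007,0.2],[0,0,0],0],[[-0.01,0.007,0.2],[0,0,0],0],[[-0.01,0.007,0.2],[0,0,0],0]]}}

```text
time: 59.9
tcp_pos: [0.4499, -0.3918, 0.0657]
tool_rot: [-0.001, 0.924, 0.383, -0.0]
ft_force: [-2.6, 4.0, 16.1]
width: 0.005
```

Run:
```python
from h import *
s,p,r=pose();print(s['time'],p,s['width'],s['ft_force'])
```

```text
59.9 [ 0.44991774 -0.39178249  0.06569345] 0.004664164503849572 [-2.6435631   4.01303498 16.0828007 ]
```

Bottomed (16 N). Release upward, clear of everything, and look once more.

{"name": "apply_moves", "arguments": {"deltas": [[[0,0,-0.1],[0,0,0],0],[[0,0,-0.4],[0,0,0],0],[[0,0,-0.8],[0,0,0],0],[[0,0,-1],[0,0,0],0],[[0,0,-1],[0,0,0],0]]}}

```text
time: 60.4
tcp_pos: [0.4515, -0.3929, 0.1692]
tool_rot: [0.002, 0.924, 0.383, 0.001]
ft_force: [0.1, -0.9, -0.3]
width: 0.005
```

{"name": "apply_moves", "arguments": {"deltas": [[[-0.5,0.3,0],[0,0,0],0],[[-0.8,0.6,-0.3],[0,0,0],0],[[-0.8,0.6,-0.3],[0,0,0],0],[[-0.8,0.6,-0.3],[0,0,0],0]]}}

```text
time: 60.8
tcp_pos: [0.4365, -0.4936, 0.1988]
tool_rot: [0.002, 0.924, 0.382, 0.001]
ft_force: [-0.1, 0.0, -0.1]
width: 0.002
```

Run:
```python
from ck import *
s,p,r=pose();print(s['time'],p,s['ft_force'])
im,d=snap("top","t34",(260,120,440,280),4.4);ports("t34")
P=cloud("top",d);m=np.zeros(d.shape,bool);m[155:190,290:335]=1;m&=(P[...,2]>.084)&(P[...,2]<.11)
q=P[m];c=q.mean(0);w,V=np.linalg.eigh(np.cov((q[:,:2]-c[:2]).T));print("bar",c,np.degrees(np.arctan2(V[1,1],V[0,1])))
im,d=snap("side","s34",None,1.5)
```

```text
60.8 [ 0.43654225 -0.49360385  0.1987549 ] [-0.13913738  0.04943388 -0.10927704]
t34 [274.3 178.7] [10  7 52] s 0.0325 lat -0.1798
t34 [251.4 181.5] [10  6 49] s 0.0321 lat -0.1203
t34 [228.1 184.3] [10  6 49] s 0.0318 lat -0.0599
t34 [205.2 187. ] [10  7 52] s 0.0317 lat -0.0006
t34 [277.7 203.9] [10  9 71] s -0.0335 lat -0.1805
t34 [254.4 206.8] [10  9 70] s -0.034 lat -0.1206
t34 [230.9 209.4] [10 10 72] s -0.0337 lat -0.0603
t34 [207.6 212.4] [10 10 76] s -0.0344 lat -0.0005
bar [ 0.64704565 -0.14353394  0.09140639] 88.39632172449092
```

View pics/t34.png

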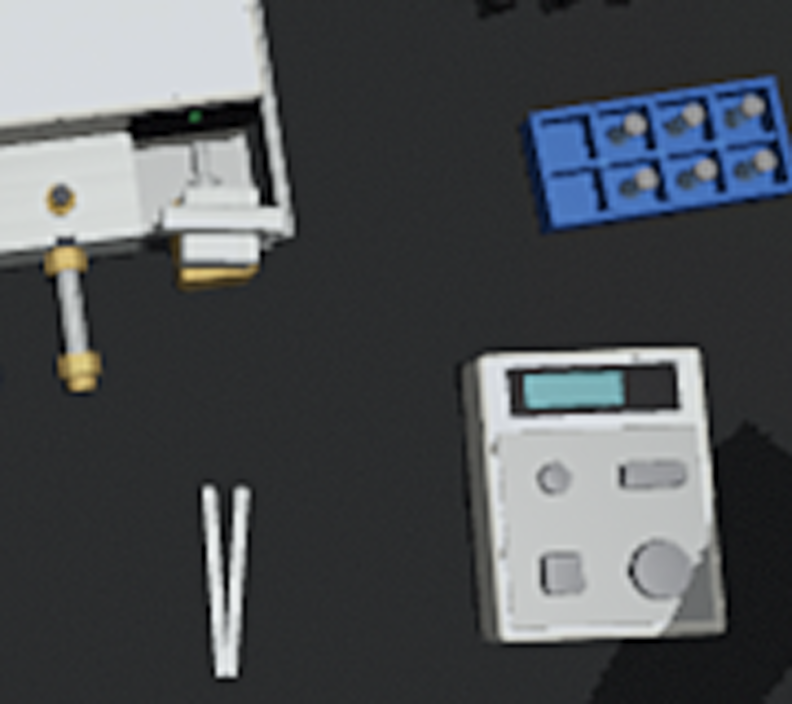

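View pics/s34.png

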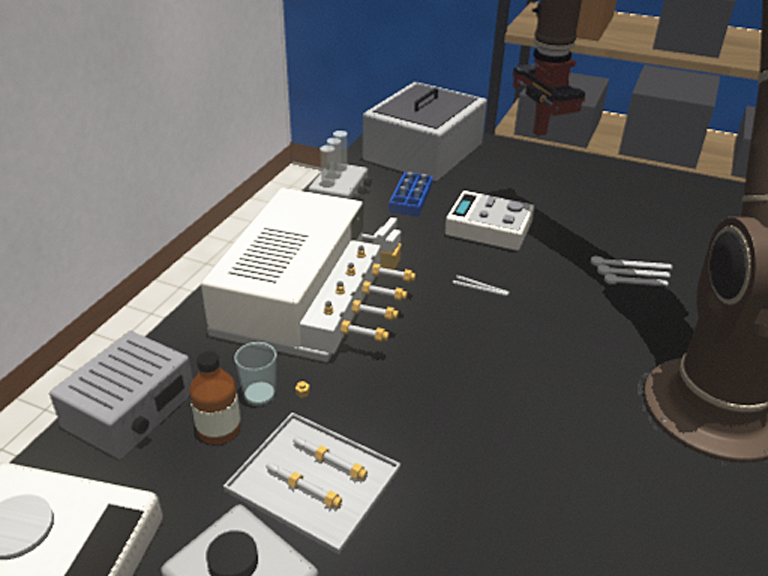

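{"name": "apply_moves", "arguments": {"deltas": [[[0,0,0],[0,0,0],0],[[0,0,0],[0,0,0],0]]}}

```text
time: 61.1
tcp_pos: [0.4378, -0.4882, 0.1971]
tool_rot: [-0.0, 0.923, 0.385, 0.001]
ft_force: [-0.2, -0.2, 0.4]
width: 0.003
```

Run:
```python
from workcell import arm
print(arm.sense()['time'],arm.close_job())
```

```text
the job is handed in; nothing more can be done
61.1 None
```

The job is done and handed in at 61 s. Every step was carried out in the order asked. The valve angle is the only result I could not confirm directly.

- **Finished tubes:** both were pulled from ports 1 and 3 and lie flat in the tray.
- **Fresh tubes:** all four are loaded, one per port. Port 2's tube was found skewed by about 3° after loading, and about 1 mm short of home once I had straightened it. I then pushed all four home with the closed fingers at 17 to 22 N. In the last top picture, all four nuts sit within about 0.5 mm of where the finished tubes sat.
- **T-handle and valve:**
  - The handle went fully down on the stem without resistance and was turned anticlockwise to the stop. The moment reached 0.2 to 0.3 N m, against about 0.12 N m for turning. It was left on.
  - The bar angle read oddly. It was about 102° after the first release, 92° after the second, and 88° after a last gentle turn to the stop. I put this down to play or jamming in the square bore, but the stem itself was hidden, so I could not check its angle.
- **Keys:** the small round, bar and big round keys were pressed and released in that order. Each went right down, at 12 to 22 N on the stop. The square stop key was not touched.
- **Rest of the bench:** in the last picture the bottle, beaker, spare cap and tweezers look unmoved.

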